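# Balance check of centrifuge rotor arms

### The job

Check the aluminium rotor arms of the bench centrifuge for balance, one at a time: set each arm across the tester's cradle, press the pedal down to its stop so that the cradle sinks and the arm hangs free on the knife edge, see whether it stays level or one end drops, then let the pedal up and take the arm off. Lay the arms that stay level flat and upright in the low wooden tray, and put those that tip in the dark steel box; leave the tester empty with its pedal up, and the funnel and the brass weight undisturbed.

Things in the scene. Friction and masses are not known exactly. Their poses are not given: they have to be found in the camera images.
- rotor_1: Aluminium rotor arm, 110 mm long (own y), 26 mm wide (own x), 64 mm high. Origin: centre of its underside, z up. Stands on two end blocks 30 mm high (centres y = +-43 mm, 24 mm long in y) joined by a bar at z = 18 to 30 mm. In its middle a square hub 22 x 22 mm rises from the bar's top at z = 30 to z = 64 mm. Under the hub a V notch along x, 20 mm wide at its mouth (z = 18), apex z = 28 mm.
- rotor_2: Rotor arm, outwardly as rotor_1. Any numbered arm may be balanced or hide a heavier end: only a trial tells. Three or four of the five arms are present. 0.22 to 0.35 kg. Best gripped by the hub, fingers in line with the bar (closing along own y), fingertips just above the bar, so that they clear neighbours.
- rotor_3: Rotor arm, outwardly as rotor_1; balanced or with a hidden heavier end, found by trial only.
- rotor_4: Rotor arm, outwardly as rotor_1; balanced or with a hidden heavier end, found by trial only.
- rotor_5: Rotor arm, outwardly as rotor_1; balanced or with a hidden heavier end, found by trial only.
- tester: Balance tester, fixed: grey base 76 x 112 mm (own x, y), origin at the centre of its underside, z up; pedal on the -x side. An arm lies along own y over the blade, its end blocks on two cradle pads at y = +-43 mm, each 36 mm wide in x between cheeks 20 mm high. Pad tops are 52 mm above the underside, pedal up, and sink to 32 mm at its stop; released, the rising cradle levels the arm.
- edge (a point): Middle of the knife edge (30 mm long, along the tester's x), 76.5 mm above the tester's underside over its origin; axes as the tester's. An arm on the raised cradle has its notch 3 mm above its seat. Cradle down, its origin is 49 mm above the tester's underside; a balanced arm stays within 0.05 rad of level, an off-balance one tips about 0.34 rad.
- pedal (a joint): Spring pedal's angle: 0 up, 0.30 rad at its stop. Hinge along the tester's y, 30 mm to its -x side, 36 mm above its underside. Takes about 5 N at the pad to start, 8 to 9 N to reach the stop; let go, it springs up and raises the cradle.
- pedal_pad (a point): Centre of the top of the pedal's black rubber pad (52 mm in the tester's x, 56 mm in y), moving with it: 64 mm above the tester's underside when up, 40 mm at the stop, about 107 to 110 mm from the knife edge to the tester's -x side. Press here straight down with shut fingers.
- flat_tray: Low light-wood tray, fixed, inside 68 mm (own x) x 128 mm (own y), floor 4 mm thick, 18 mm high over all. Origin: centre of its underside, z up. Takes two arms side by side along own y, at own x = +-17 mm; there are never more than two sound arms.
- reject_box: Dark steel box, fixed, inside 100 mm (own x) x 128 mm (own y), floor 4 mm thick, 40 mm high over all. Origin: centre of its underside, z up. Takes three arms side by side along own y, at own x = -32, 0 and 32 mm; there are never more than three off-balance arms.
- funnel: Bystander: metal funnel standing mouth down, 69 mm across, 70 mm high; origin at the centre of its underside, z up. Leave it alone.
- weight_500g: Bystander: brass weight, 38 mm across, 52 mm high; origin at the centre of its underside, z up. Leave it alone.

How it is judged (in metres and radians):
On the way, in this order (a step that is already met when the one before it is completed fails the run):
1. a rotor arm sits free on the knife edge with the pedal held down at its stop (first trial) (value of joint pedal above 0.27 rad and ((horizontal distance between rotor_1 and edge below 0.02 m and z of rotor_1 in the frame of edge between -0.036 and -0.018 m and contact force between the fingers and rotor_1 below 0.1 N) or (horizontal distance between rotor_2 and edge below 0.02 m and z of rotor_2 in the frame of edge between -0.036 and -0.018 m and contact force between the fingers and rotor_2 below 0.1 N) or (horizontal distance between rotor_3 and edge below 0.02 m and z of rotor_3 in the frame of edge between -0.036 and -0.018 m and contact force between the fingers and rotor_3 below 0.1 N) or (horizontal distance between rotor_4 and edge below 0.02 m and z of rotor_4 in the frame of edge between -0.036 and -0.018 m and contact force between the fingers and rotor_4 below 0.1 N) or (horizontal distance between rotor_5 and edge below 0.02 m and z of rotor_5 in the frame of edge between -0.036 and -0.018 m and contact force between the fingers and rotor_5 below 0.1 N))), for 0.3 s.
2. the pedal is up again and the tester is cleared (value of joint pedal below 0.06 rad and horizontal distance between each of rotor_1, rotor_2, rotor_3, rotor_4, rotor_5 and edge above 0.05 m), for 0.1 s.
3. a rotor arm sits free on the knife edge with the pedal held down at its stop (second trial) (all of step 1), for 0.3 s.
4. the pedal is up again and the tester is cleared (all of step 2), for 0.1 s.
5. a rotor arm sits free on the knife edge with the pedal held down at its stop (third trial) (all of step 3), for 0.3 s.
At the end, for the whole second after the job is handed in: Every present arm that balances lies flat (within 0.15 rad) on the floor of the low wooden tray; every one that tips is inside the steel box, origin under 60 mm above its underside; all at rest; pedal up (under 0.06 rad) (x of rotor_1 in the frame of flat_tray between -0.036 and 0.036 m and y of rotor_1 in the frame of flat_tray between -0.066 and 0.066 m and z of rotor_1 in the frame of flat_tray between -0.003 and 0.016 m and angle between each of rotor_1, rotor_4's own z axis and vertical below 0.15 rad and x of rotor_4 in the frame of flat_tray between -0.036 and 0.036 m and y of rotor_4 in the frame of flat_tray between -0.066 and 0.066 m and z of rotor_4 in the frame of flat_tray between -0.003 and 0.016 m and x of rotor_2 in the frame of reject_box between -0.052 and 0.052 m and y of rotor_2 in the frame of reject_box between -0.066 and 0.066 m and z of rotor_2 in the frame of reject_box between -0.003 and 0.06 m and x of rotor_3 in the frame of reject_box between -0.052 and 0.052 m and y of rotor_3 in the frame of reject_box between -0.066 and 0.066 m and z of rotor_3 in the frame of reject_box between -0.003 and 0.06 m and x of rotor_5 in the frame of reject_box between -0.052 and 0.052 m and y of rotor_5 in the frame of reject_box between -0.066 and 0.066 m and z of rotor_5 in the frame of reject_box between -0.003 and 0.06 m and linear speed of each of rotor_1, rotor_2, rotor_3, rotor_4, rotor_5 below 0.02 m/s and value of joint pedal below 0.06 rad); the robot touches nothing.
It fails at once if the funnel is shifted by more than 5 cm or tipped (distance of funnel from where it was at the start of the episode above 0.05 m or angle between funnel's own z axis and vertical above 0.5 rad).
It fails at once if the brass weight is shifted by more than 5 cm or tipped (distance of weight_500g from where it was at the start of the episode above 0.05 m or angle between weight_500g's own z axis and vertical above 0.5 rad).
Of rotor_1, rotor_2, rotor_3, rotor_4, rotor_5 only 3 to 4 are there at a start; the rules pass over those that are not, and their reading is None.
At some moment in a run one of rotor_1, rotor_2, rotor_3, rotor_4, rotor_5 may be knocked a few centimetres aside while the robot is not near it.
It also fails if it takes over 210 s, if anything falls off the work surface, if the arm or the gripper's body presses on something with over 40 N, if the wrist force passes 120 N, or if a joint passes its speed limit or range.

### The arm

A 7-joint arm with a two-finger parallel gripper is mounted at the origin on a cart in front of the work surface, level with it; the furniture and walls round the work are solid. World frame = base frame: x ahead of the robot, y to its left, z up, the work surface at z = 0. Lengths are in mm, angles in rad, forces in N, time in s.
With the tool pointing down it reaches from about 400 to 875 mm from the base axis. Payload 4.4 kg.
Tool frame: the origin (TCP) lies midway between the tips of the shut fingers; the grasp point (between the pads) lies 19 mm behind it; x points along the fingers, z is the direction in which the jaws open and shut, and the axes are right-handed (so a half turn about x gives the same grasp; the last joint's range is limited). The gripper opens to 85 mm and grips with 20 to 120 N. Pads are 22 mm wide; open, the fingers measure 114 mm over their backs; the gripper's body (76 mm by 85 mm) begins 54 mm behind the grasp point. The pads swing forward as they close: fully open they stand 13 mm farther back than shut.
Start: joints at [-1.33, 0.628, 0.038, 1.517, -0.027, 0.996, -0.02], TCP at [196.282, 619.67, 231.313] pointing down, gripper open.
Joint ranges: [-3.06, 3.06], [-0.37, 2.12], [-1.25, 1.32], [0.18, 2.47], [-1.1, 4.24], [0.23, 1.98], [-2.94, 2.94]. Speed limits (rad/s): [2.57, 2.57, 3.14, 3.14, 3.14, 3.14, 3.14].

### API

Orientations are given as [roll, pitch, yaw] about the fixed x, y, z axes, in that order (R = Rz(yaw) Ry(pitch) Rx(roll)).
In Python, from cell import ctrl gives the robot as it stands. The module is installed in compiled form; this text tells all that it offers.
- The arm moves only by the tool servo_tool, never from a script. Its argument "rows" is a list of rows, each an object of numbers: "dx", "dy", "dz": the shift along the tool's x, y, z in units of 750 mm (1.0 is 750 mm); "wx", "wy", "wz": the turn, a rotation vector about the tool's x, y, z in units of 6 degrees (1.0 is 6 degrees); "fingers": the closure, from 0 (fully open) to 1 (shut). In form: [{"dx": .., "dy": .., "dz": .., "wx": .., "wy": .., "wz": .., "fingers": ..}, ...]. A call has 1 to 5 rows; each row shifts and turns the commanded pose from where the row before left it, along the tool's axes as they then stand; what a row does not reach is not made up. A row lasts 1/8 s, in which the tool goes at most 62.5 mm and 10.7 degrees, less where a joint would pass 70% of its speed; a pose out of reach is approached as far as the arm can. A call with a number of a shift or a turn outside -1 to 1 is refused whole. A call with a gripper value outside its range is refused whole. The fingers move at their own pace and stop on an object; the grip force is fixed at half the most. Time passes only in rows, so rows that do not move let the fingers close. It gives the time, the measured TCP pose, the force and the opening at its end, in the units of the state.
- ctrl.read_state(): the state, without advancing time (a new reading comes with each control period).
- ctrl.get_image(name): name is "side" or "top" or "wrist"; returns the picture (480x640x3 uint8, red, green, blue); there is no depth.
- ctrl.camera_info(name): a dict with "fovy" (degrees; the focal length in pixels is half the picture's height over the tangent of half this angle, whatever the lens; pixels are square), "cx", "cy" (the principal point, pixels), "R" (3x3) and "t" (3): a world point X has camera coordinates R X + t. Camera axes: x right, y down, z forward; pixel columns grow to the right and rows downward; lengths in mm; the calibration is good to about 2 mm. A picture is of the moment at which its call begins: read the wrist's pose just before it. camera_info takes no time and is no camera call; for the wrist camera it gives the pose at the moment of the call.
- ctrl.finish_job(): hands the job in, once; it reports no verdict.
Trained networks look in the newest picture that a camera, given by its name, has taken for a name from the list of things; names that differ only in an ending like _2 or _b are one class to them, and where a whole thing is asked for, a point or a joint stands for the part that bears it (a point fixed in the world has none). Each returns a list of dicts, best first, with "conf" (0 to 1); they miss things now and then, are a little off and sometimes report something else, mostly with a low value. They report only what shows in the picture. A call takes as long as a camera call.
- ctrl.search_frame(label, camera): "extent" ([centre column, centre row, width, height] in pixels, round what is visible of it).
- ctrl.silhouettes(label, camera): "region" (480x640 bool, what is visible of it) and "extent" ([centre column, centre row, width, height] in pixels, round what is visible of it).
- ctrl.mark_of(label, camera): "point" ([column, row] in pixels: a listed point, or the origin of a listed thing).
The state is a dict: "clock": time; "qpos": joint angles; "qd": joint speeds; "tau": joint torques, N m; "eef_pos": TCP position; "tool_rot": TCP orientation; "force": force on the tool from outside, world axes, zero at the start; "torque": the same for the moment, N m; "width": finger opening in mm.
Only numpy, scipy, OpenCV 4.12 (cv2) and the standard library are available. Lean on these libraries where they do the work, as an engineer would, in place of code of your own. Each camera call takes 0.05 s, during which the arm holds its last target.

## Working session

There is one attempt and no reset: what is moved stays moved. The work goes in short steps, Python scripts to look and compute and a tool call to move; the robot and the scene stay as the last step left them, time stands still between calls to the robot, and variables do not carry over. Pictures are saved under pics/ and viewed, and the job is handed in when it is done.

Besides the shell and the picture viewer there is one more tool, called after "Call:" as a command line: name --argument value ..., lists and objects as JSON in quotes. servo_tool: Moves the arm, as the interface text tells. Its arguments: {"type":"object","properties":{"rows":{"type":"array"}},"required":["rows"]}

```bash
mkdir -p pics; ls; python3 - <<'E'
from cell import ctrl
import cv2
s=ctrl.read_state();print(s)
for n in("side","top","wrist"):
    im=ctrl.get_image(n);cv2.imwrite(f"pics/a_{n}.png",im[:,:,::-1]);print(n,ctrl.camera_info(n))
E
```

```text
pics
{'clock': 0.0, 'qpos': array([-1.32979512,  0.62932475,  0.03841346,  1.51839502, -0.02701171,
        0.99629982, -0.01998886]), 'qd': array([-0.0002991 ,  0.00010263, -0.00249262,  0.00028131, -0.00084494,
       -0.00038457,  0.00080562]), 'tau': array([-2.09319915e-04, -5.63411021e+01,  1.22652289e+00, -1.93443114e+01,
        1.10809982e-02,  1.04328868e-02,  1.27588888e-05]), 'eef_pos': array([196.06774293, 619.05326609, 230.39378097]), 'tool_rot': array([ 3.14061997,  1.56888623, -1.87854302]), 'force': array([ 0.6431956 , -0.10950329,  0.0420213 ]), 'torque': array([ 0.02426517, -0.03894322, -0.08382868]), 'width': 85.21624018648569}
side {'fovy': 42.554881567159676, 'cx': 318.77290357714577, 'cy': 256.6001103621181, 'R': array([[ 0.92780293, -0.37282311, -0.01358879],
       [-0.26127277, -0.62333725, -0.73701236],
       [ 0.26630484,  0.6873526 , -0.67574265]]), 't': array([-366.04225059,  367.98156635,  853.17180771])}
top {'fovy': 47.19900996087869, 'cx': 321.5681469169717, 'cy': 240.79018298066015, 'R': array([[ 0.00613134, -0.99997973, -0.00171576],
       [-0.99175664, -0.0058613 , -0.12800165],
       [ 0.127989  ,  0.00248643, -0.99177247]]), 't': array([250.3403957 , 516.91373669, 997.55273977])}
wrist {'fovy': 62.293637237930895, 'cx': 315.2666133830445, 'cy': 236.4878353927981, 'R': array([[ 0.30283869,  0.95303824, -0.00261432],
       [ 0.90453844, -0.28656121,  0.31574181],
       [ 0.30016486, -0.09798359, -0.94884154]]), 't': array([-648.78624397,  -41.24419149,  382.88239247])}
```

View pics/a_top.png

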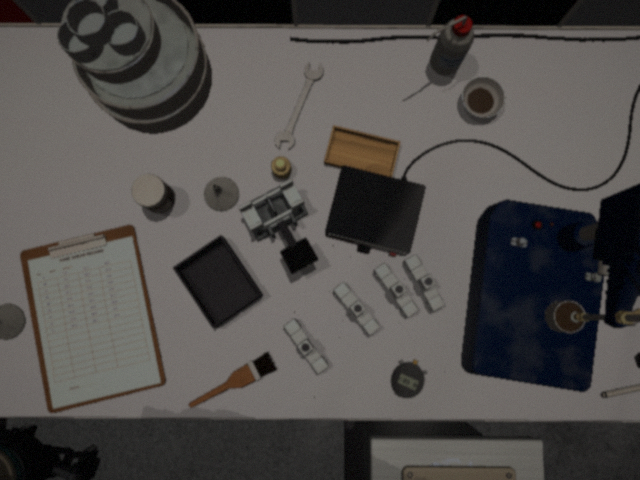

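View pics/a_side.png

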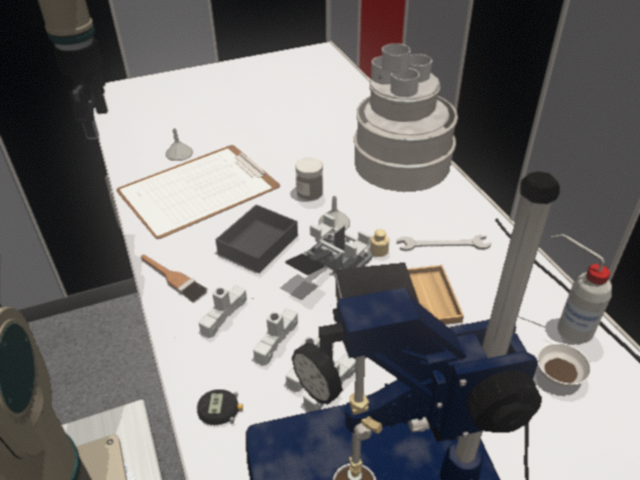

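```bash
cat > h.py <<'E'
import numpy as np, cv2
from cell import ctrl
def ray(cam,uv,info=None):
    c=info or ctrl.camera_info(cam);f=240/np.tan(np.radians(c['fovy']/2))
    d=np.array([(uv[0]-c['cx'])/f,(uv[1]-c['cy'])/f,1]);R=np.array(c['R']);t=np.array(c['t'])
    return -R.T@t,R.T@d
def at_z(cam,uv,z,info=None):
    o,d=ray(cam,uv,info);return o+d*(z-o[2])/d[2]
def proj(cam,X,info=None):
    c=info or ctrl.camera_info(cam);f=240/np.tan(np.radians(c['fovy']/2))
    p=np.array(X)@np.array(c['R']).T+np.array(c['t'])
    return np.stack([p[...,0]/p[...,2]*f+c['cx'],p[...,1]/p[...,2]*f+c['cy']],-1)
def save(n,im):cv2.imwrite(f"pics/{n}.png",np.ascontiguousarray(im[:,:,::-1]))
E
python3 - <<'E'
from h import *
ctrl.get_image("top");ctrl.get_image("side")
for cam in("top","side"):
  for l in("rotor_1","tester","edge","pedal_pad","flat_tray","reject_box","funnel","weight_500g"):
    print(cam,l,[(np.round(d['point'],1).tolist(),round(d['conf'],2)) for d in ctrl.mark_of(l,cam)[:6]])
E
```

```text
top rotor_1 [([353.8, 308.7], 0.93), ([422.2, 282.6], 0.92), ([391.1, 291.3], 0.87), ([305.1, 345.7], 0.68)]
top tester [([272.6, 212.8], 0.76), ([220.3, 284.1], 0.16)]
top edge [([271.1, 208.7], 0.88)]
top pedal_pad [([298.6, 254.9], 0.61), ([219.4, 283.6], 0.32)]
top flat_tray [([359.7, 156.3], 0.83)]
top reject_box [([222.1, 281.0], 0.63), ([300.6, 255.4], 0.17)]
top funnel [([223.1, 192.7], 0.58)]
top weight_500g [([269.8, 212.6], 0.65)]
side rotor_1 [([274.5, 338.8], 0.97), ([226.1, 316.8], 0.84), ([330.3, 387.3], 0.6)]
side tester [([338.5, 261.8], 0.91)]
side edge [([339.4, 230.7], 0.83), ([375.0, 254.0], 0.69)]
side pedal_pad [([305.6, 261.1], 0.85)]
side flat_tray [([433.6, 294.9], 0.81)]
side reject_box [([254.7, 243.7], 0.7)]
side funnel []
side weight_500g [([376.2, 253.3], 0.78)]
```

```bash
python3 - <<'E'
from h import *
im=ctrl.get_image("top")
save("b_crop",cv2.resize(im[130:390,160:460],None,fx=2.6,fy=2.3 and 2.3*2.6/2.6,interpolation=cv2.INTER_CUBIC)[:600,:800])
P=lambda uv,z:np.round(at_z("top",uv,z)[:2],1)
for uv in [(353.8,308.7),(422.2,282.6),(391.1,291.3),(305.1,345.7)]: print("rotor o",P(uv,0))
e=P((271.1,208.7),76.5);p=P((298.6,254.9),64);print("edge",e,"pad",p,np.linalg.norm(e-p),"tester",P((272.6,212.8),0),"tray",P((359.7,156.3),0),"box",P((222.1,281),0),"funnel",P((223.1,192.7),0))
for l,z in(("rotor_1",30),("flat_tray",18),("reject_box",40),("pedal_pad",60)):
  for d in ctrl.silhouettes(l,"top")[:4]:
    m=d['region'].astype(np.uint8)
    c=max(cv2.findContours(m,0,2)[0],key=cv2.contourArea)[:,0].astype(float)
    w=np.array([at_z("top",q,z)[:2] for q in c]).astype(np.float32)
    r=cv2.minAreaRect(w);b=cv2.boxPoints(r);E=b[1]-b[0];F=b[2]-b[1];L=E if np.linalg.norm(E)>np.linalg.norm(F) else F
    print(l,round(d['conf'],2),np.round(r[0],1),np.round(r[1],1),"long dir deg",round(np.degrees(np.arctan2(L[1],L[0]))%180,1))
E
```

```text
rotor o [389.5 191.3]
rotor o [440.  60.]
rotor o [423.  119.8]
rotor o [319.4 283.5]
edge [567.9 345.1] pad [485.4 294.9] 96.57271871496631 tester [574.2 349.4] tray [688.6 179.2] box [440.7 444.1] funnel [613.6 447.2]
rotor_1 0.93 [425.6 115.1] [110.3  32.9] long dir deg 35.1
rotor_1 0.93 [322.3 281.4] [108.9  29. ] long dir deg 36.9
rotor_1 0.85 [440.5  61.1] [109.5  34.4] long dir deg 29.3
rotor_1 0.78 [390.  188.7] [110.4  28.6] long dir deg 40.0
flat_tray 0.87 [692.7 176.7] [136.2  80.4] long dir deg 76.7
reject_box 0.57 [439.1 444.8] [142.5 112.1] long dir deg 35.4
pedal_pad 0.95 [509.1 308.3] [101.8  56. ] long dir deg 29.3
pedal_pad 0.55 [599.1 440.8] [64.3 62.7] long dir deg 45.6
pedal_pad 0.52 [390.  190.5] [107.3  29.7] long dir deg 39.0
```

View pics/b_crop.png

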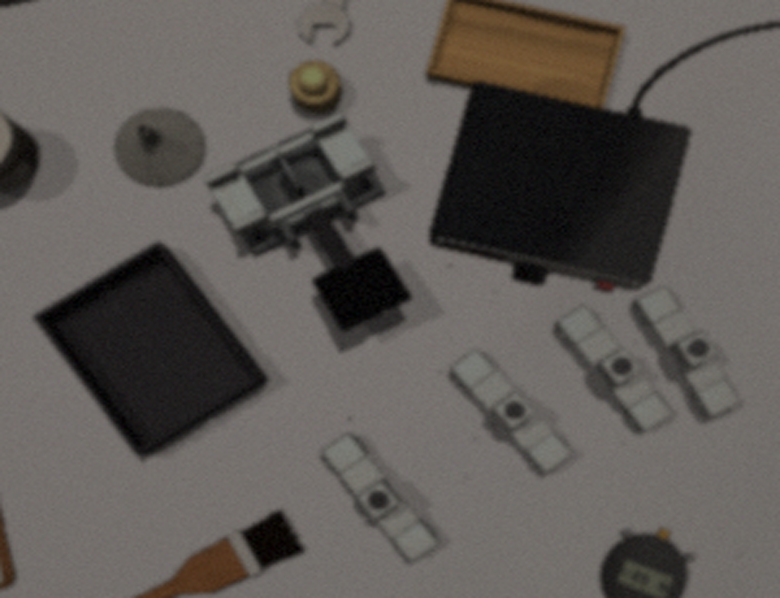

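View pics/a_wrist.png

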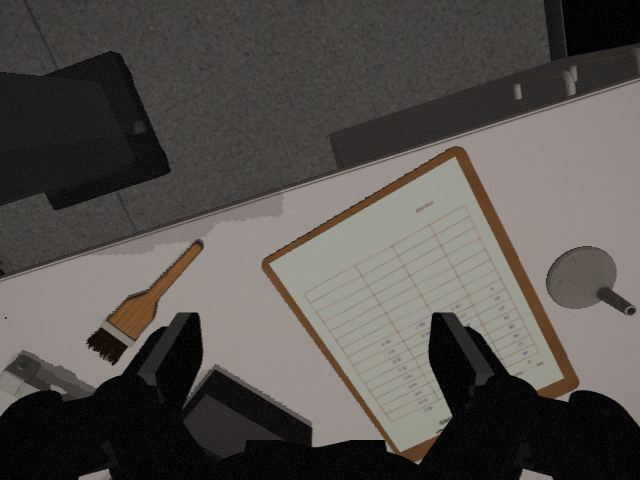

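```bash
cat >> h.py <<'E'
from scipy.spatial.transform import Rotation as Ro
def tool(s=None):
    s=s or ctrl.read_state();r,p,y=s['tool_rot']
    return np.array(s['eef_pos']),Ro.from_euler('xyz',[r,p,y]).as_matrix()
def wrap(a):return (a+90)%180-90
def plan(x,y,z,jaw,n=None,s=None,flip=None):
    """target TCP (mm), jaw angle deg world (mod 180), tool down; print rows in constant tool-frame steps"""
    p,R=tool(s);X=np.array([0,0,-1.]);best=None
    j0=np.degrees(np.arctan2(R[1,2],R[0,2]));d=wrap(jaw-j0)
    if flip: d+=flip
    a=np.radians(j0+d);Z=np.array([np.cos(a),np.sin(a),0]);T=np.stack([X,np.cross(Z,X),Z],1)
    rv=Ro.from_matrix(R.T@T).as_rotvec(degrees=True)
    dp=np.array([x,y,z])-p
    print("jaw now %.1f -> %.1f ; rotvec/6"%(j0,j0+d),np.round(rv/6,3),"world d",np.round(dp,1),"tool units(start axes)",np.round(R.T@dp/750,4))
    N=n or int(max(np.ceil(np.linalg.norm(dp)/55),np.ceil(np.linalg.norm(rv)/6),1))
    rows=[];Rc=R.copy()
    for i in range(N):
        sh=Rc.T@(dp/N)/750; rows.append(np.round(sh,4).tolist()); Rc=Rc@Ro.from_rotvec(rv/N,degrees=True).as_matrix()
    print("N",N,"per-row w",np.round(rv/6/N,3))
    for r in rows:print(r)
E
python3 - <<'E'
from h import *
p,R=tool();print(p,np.round(R,3))
c=ctrl.camera_info("wrist");C=-c['R'].T@c['t'];print("cam",C,"in tool",R.T@(C-p));print("cam axes in tool",np.round(R.T@c['R'].T,3))
plan(500,300,330,119)
print(proj("side",[(440,61,64),(692,177,18)]))
# hotplate corners top->
for q in[(185,83),(265,0)]:pass
for px in [(160+473/2.6,130+85/2.3),(160+690/2.6,130+128/2.3),(160+650/2.6,130+287/2.3),(160+432/2.6,130+242/2.3)]:
  print([np.round(at_z("top",px,z)[:2]).tolist() for z in(0,60,100)], [np.round(proj("side",at_z("top",px,z))).tolist() for z in (0,60,100)])
E
```

```text
[196.27640417 619.675784   231.29855757] [[-0.    -0.953  0.302]
 [ 0.     0.302  0.953]
 [-1.     0.     0.   ]]
cam [118.94903389 644.27357819 375.33452634] in tool [-1.44034460e+02  8.11480038e+01  9.91671602e-02]
cam axes in tool [[ 0.001 -0.316  0.949]
 [-0.001 -0.949 -0.316]
 [ 1.    -0.001 -0.001]]
jaw now 72.4 -> 119.0 ; rotvec/6 [-7.763  0.    -0.   ] world d [ 303.7 -319.7   98.7] tool units(start axes) [-0.1316 -0.5148 -0.284 ]
N 9 per-row w [-0.863  0.    -0.   ]
[-0.0146, -0.0572, -0.0316]
[-0.0146, -0.0541, -0.0366]
[-0.0146, -0.0506, -0.0413]
[-0.0146, -0.0467, -0.0457]
[-0.0146, -0.0423, -0.0497]
[-0.0146, -0.0377, -0.0534]
[-0.0146, -0.0327, -0.0565]
[-0.0146, -0.0275, -0.0593]
[-0.0146, -0.022, -0.0615]
[[330.58893127 363.33668555]
 [431.48360148 290.76524925]]
[[667.0, 214.0], [651.0, 216.0], [640.0, 218.0]] [[409.0, 288.0], [404.0, 267.0], [400.0, 252.0]]
[[630.0, 50.0], [616.0, 62.0], [607.0, 69.0]] [[435.0, 357.0], [429.0, 332.0], [424.0, 314.0]]
[[493.0, 83.0], [487.0, 92.0], [483.0, 99.0]] [[355.0, 368.0], [350.0, 342.0], [346.0, 324.0]]
[[531.0, 245.0], [522.0, 245.0], [517.0, 245.0]] [[337.0, 297.0], [333.0, 276.0], [330.0, 260.0]]
```

```bash
python3 - <<'E'
from h import *
plan(520,310,270,119,n=10)
E
```

```text
jaw now 72.4 -> 119.0 ; rotvec/6 [-7.763  0.    -0.   ] world d [ 323.7 -309.7   38.7] tool units(start axes) [-0.0516 -0.5362 -0.2633]
N 10 per-row w [-0.776  0.    -0.   ]
[-0.0052, -0.0536, -0.0263]
[-0.0052, -0.0513, -0.0306]
[-0.0052, -0.0486, -0.0347]
[-0.0052, -0.0457, -0.0385]
[-0.0052, -0.0424, -0.0421]
[-0.0052, -0.0388, -0.0454]
[-0.0052, -0.035, -0.0484]
[-0.0052, -0.031, -0.0511]
[-0.0052, -0.0267, -0.0534]
[-0.0052, -0.0223, -0.0554]
```

Call:
servo_tool --rows '[{"dx":-0.005,"dy":-0.054,"dz":-0.026,"wx":-0.78,"fingers":0},{"dx":-0.005,"dy":-0.051,"dz":-0.031,"wx":-0.78,"fingers":0},{"dx":-0.005,"dy":-0.049,"dz":-0.035,"wx":-0.78,"fingers":0},{"dx":-0.005,"dy":-0.046,"dz":-0.038,"wx":-0.78,"fingers":0},{"dx":-0.005,"dy":-0.042,"dz":-0.042,"wx":-0.78,"fingers":0}]'

```text
schema error: expected keys dx, dy, dz, wx, wy, wz, fingers
```

Call:
servo_tool --rows '[{"dx":-0.005,"dy":-0.039,"dz":-0.045,"wx":-0.78,"fingers":0},{"dx":-0.005,"dy":-0.035,"dz":-0.048,"wx":-0.78,"fingers":0},{"dx":-0.005,"dy":-0.031,"dz":-0.051,"wx":-0.78,"fingers":0},{"dx":-0.005,"dy":-0.027,"dz":-0.053,"wx":-0.78,"fingers":0},{"dx":-0.005,"dy":-0.022,"dz":-0.055,"wx":-0.78,"fingers":0}]'

```text
schema error: expected keys dx, dy, dz, wx, wy, wz, fingers
```

Call:
servo_tool --rows '[{"fingers":0},{"fingers":0}]'

```text
schema error: expected keys dx, dy, dz, wx, wy, wz, fingers
```

```bash
python3 - <<'E'
from h import *
im=ctrl.get_image("wrist");save("c_wrist",im);print(ctrl.read_state()['eef_pos'],ctrl.read_state()['clock'],np.round(tool()[1],3))
c=ctrl.camera_info("wrist")
zz={"tester":0,"edge":76.5,"pedal_pad":64,"flat_tray":0,"reject_box":0,"weight_500g":0,"funnel":0,"rotor_1":0}
for l,z in zz.items():
    print(l,[(np.round(d['point'],1).tolist(),np.round(at_z("wrist",d['point'],z,c)[:2],1).tolist(),round(d['conf'],2)) for d in ctrl.mark_of(l,"wrist")[:4]])
E
```

```text
[196.27010384 619.67254928 231.30884398] 1.35 [[-0.    -0.953  0.302]
 [ 0.     0.302  0.953]
 [-1.     0.    -0.   ]]
tester []
edge []
pedal_pad []
flat_tray []
reject_box [([237.4, 429.2], [439.8, 444.8], 0.79)]
weight_500g []
funnel []
rotor_1 [([67.6, 385.5], [323.0, 282.9], 0.73)]
```

View pics/c_wrist.png

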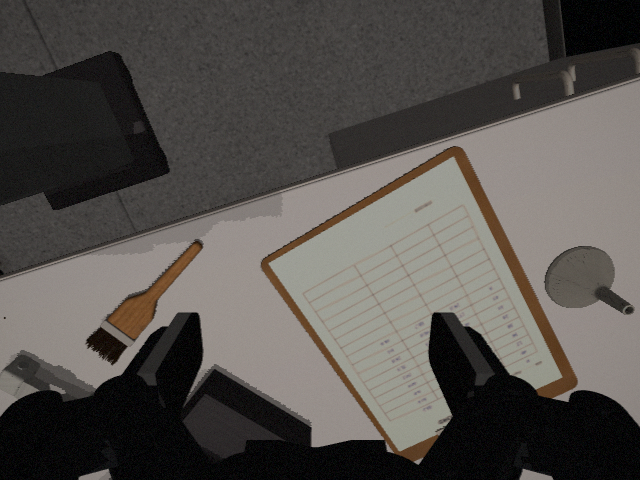

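Call:
servo_tool --rows '[{"dx":-0.005,"dy":-0.054,"dz":-0.026,"wx":-0.78,"wy":0,"wz":0,"fingers":0},{"dx":-0.005,"dy":-0.051,"dz":-0.031,"wx":-0.78,"wy":0,"wz":0,"fingers":0},{"dx":-0.005,"dy":-0.049,"dz":-0.035,"wx":-0.78,"wy":0,"wz":0,"fingers":0},{"dx":-0.005,"dy":-0.046,"dz":-0.038,"wx":-0.78,"wy":0,"wz":0,"fingers":0},{"dx":-0.005,"dy":-0.042,"dz":-0.042,"wx":-0.78,"wy":0,"wz":0,"fingers":0}]'

```text
clock: 2.38
eef_pos: [359.6, 463.9, 250.3]
tool_rot: [-0.989, 1.57, 0.686]
force: [1.1, -0.4, 0.8]
width: 85.4
```

Call:
servo_tool --rows '[{"dx":-0.005,"dy":-0.039,"dz":-0.045,"wx":-0.78,"wy":0,"wz":0,"fingers":0},{"dx":-0.005,"dy":-0.035,"dz":-0.048,"wx":-0.78,"wy":0,"wz":0,"fingers":0},{"dx":-0.005,"dy":-0.031,"dz":-0.051,"wx":-0.78,"wy":0,"wz":0,"fingers":0},{"dx":-0.005,"dy":-0.027,"dz":-0.053,"wx":-0.78,"wy":0,"wz":0,"fingers":0},{"dx":-0.005,"dy":-0.022,"dz":-0.055,"wx":-0.78,"wy":0,"wz":0,"fingers":0}]'

```text
clock: 3.0
eef_pos: [521.7, 310.7, 269.1]
tool_rot: [-1.453, 1.57, 0.63]
force: [0.3, 0.2, 0.6]
width: 85.6
```

```bash
cat > look.py <<'E'
from h import *
import sys
im=ctrl.get_image("wrist");c=ctrl.camera_info("wrist");save(sys.argv[1],im);s=ctrl.read_state();print(np.round(s['eef_pos'],1),s['clock'],s['width'],np.round(tool()[1],3).tolist())
zz={"tester":0,"edge":76.5,"pedal_pad":64,"flat_tray":0,"reject_box":0,"weight_500g":0,"funnel":0,"rotor_1":0}
for l in (sys.argv[2:] or zz):
    z=zz[l];print(l,[(np.round(d['point'],1).tolist(),np.round(at_z("wrist",d['point'],z,c)[:2],1).tolist(),round(d['conf'],2)) for d in ctrl.mark_of(l,"wrist")[:4]])
E
python3 look.py c2
```

```text
[527.8 303.7 269.4] 3.05 85.37845495552924 [[0.005, -0.875, -0.485], [-0.004, -0.485, 0.875], [-1.0, -0.003, -0.006]]
tester [([318.4, 242.7], [583.2, 335.9], 0.72)]
edge [([320.3, 272.5], [584.3, 338.5], 0.61)]
pedal_pad [([321.8, 158.2], [494.0, 289.7], 0.75)]
flat_tray [([137.4, 260.7], [700.8, 168.6], 0.91)]
reject_box [([468.6, 180.7], [446.9, 439.7], 0.69)]
weight_500g [([273.1, 299.5], [669.8, 324.0], 0.77)]
funnel [([381.7, 309.6], [619.6, 440.8], 0.94)]
rotor_1 []
```

View pics/c2.png

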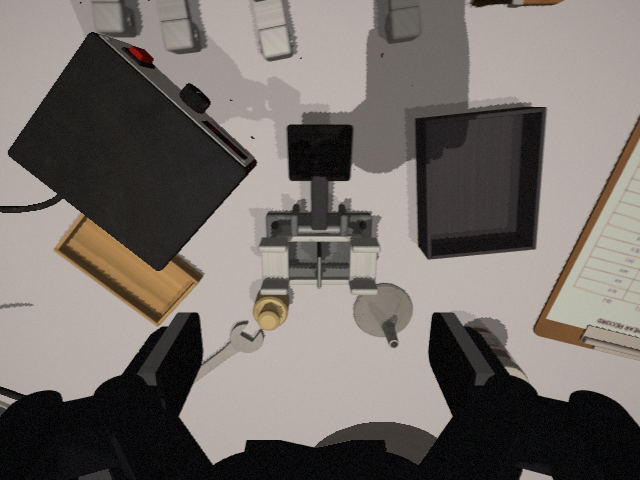

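```bash
sed -i 's/im=ctrl.get_image("wrist");c=ctrl.camera_info("wrist");/c=ctrl.camera_info("wrist");im=ctrl.get_image("wrist");/' look.py
python3 look.py c3; python3 look.py c4; python3 - <<'E'
from h import *
c=ctrl.camera_info("wrist");ctrl.get_image("wrist")
for l,z in(("flat_tray",18),("reject_box",40),("pedal_pad",60),("tester",52)):
  for d in ctrl.silhouettes(l,"wrist")[:1]:
    m=d['region'].astype(np.uint8)
    k=max(cv2.findContours(m,0,2)[0],key=cv2.contourArea)[:,0].astype(float)
    w=np.array([at_z("wrist",q,z,c)[:2] for q in k]).astype(np.float32)
    r=cv2.minAreaRect(w);b=cv2.boxPoints(r);E=b[1]-b[0];F=b[2]-b[1];L=E if np.linalg.norm(E)>np.linalg.norm(F) else F
    print(l,round(d['conf'],2),np.round(r[0],1),np.round(r[1],1),"long dir deg",round(np.degrees(np.arctan2(L[1],L[0]))%180,1))
E
```

```text
[519.6 312.9 268.8] 3.5 85.09655105477259 [[-0.0, -0.872, -0.49], [0.0, -0.49, 0.872], [-1.0, 0.0, 0.0]]
tester [([316.6, 245.0], [576.1, 346.4], 0.88)]
edge [([317.6, 276.9], [579.3, 349.0], 0.73)]
pedal_pad [([315.2, 158.4], [487.4, 294.9], 0.92)]
flat_tray [([131.5, 259.6], [692.4, 174.6], 0.71), ([376.9, 306.8], [608.3, 445.0], 0.38)]
reject_box [([466.8, 180.0], [436.4, 448.1], 0.96)]
weight_500g [([268.0, 299.1], [661.4, 330.0], 0.69)]
funnel [([379.8, 310.0], [610.2, 450.2], 0.82)]
rotor_1 []
[520.5 311.7 268.8] 3.95 85.63089271811874 [[-0.0, -0.873, -0.488], [-0.0, -0.488, 0.873], [-1.0, 0.0, -0.0]]
tester [([319.4, 244.2], [575.1, 347.1], 0.55)]
edge []
pedal_pad [([318.7, 155.3], [484.7, 294.9], 0.88)]
flat_tray [([133.6, 260.6], [693.3, 175.3], 0.7), ([469.7, 177.9], [434.6, 448.1], 0.58)]
reject_box [([466.5, 181.5], [439.3, 447.4], 0.92)]
weight_500g [([272.4, 299.9], [661.1, 333.2], 0.86)]
funnel [([383.1, 308.8], [608.5, 451.1], 0.75)]
rotor_1 []
flat_tray 0.71 [689.3 175.9] [137.   85.5] long dir deg 76.9
reject_box 0.71 [439.3 443.1] [138.3 117.6] long dir deg 35.3
pedal_pad 0.69 [504.7 306.4] [98.  57.4] long dir deg 29.2
tester 0.75 [534.3 323.9] [164.7 117.4] long dir deg 28.5
```

```bash
python3 - <<'E'
from h import *
c=ctrl.camera_info("wrist")
im=cv2.imread("pics/c4.png")
cv2.imwrite("pics/c4z.png",cv2.resize(im[110:310,230:410],None,fx=4,fy=3,interpolation=cv2.INTER_CUBIC)) 
def T(x,y,yaw,P):
    a=np.radians(yaw);return [x+P[0]*np.cos(a)-P[1]*np.sin(a),y+P[0]*np.sin(a)+P[1]*np.cos(a),P[2]]
for (x,y,yaw) in[(577,348,29)]:
    o=cv2.resize(im,None,fx=1,fy=1)
    def poly(P,col):
        q=proj("wrist",np.array([T(x,y,yaw,p) for p in P]),c);z=((q-[230,110])*4).astype(int);return z
    big=cv2.resize(im[110:310,230:410],None,fx=4,fy=4,interpolation=cv2.INTER_CUBIC)
    for P,col in(([(-15,0,76.5),(15,0,76.5)],(0,0,255)),([(-18,31,52),(18,31,52),(18,55,52),(-18,55,52)],(0,255,0)),([(-18,-31,52),(18,-31,52),(18,-55,52),(-18,-55,52)],(0,255,0)),([(-108-26,-28,64),(-108+26,-28,64),(-108+26,28,64),(-108-26,28,64)],(255,0,255))):
        cv2.polylines(big,[poly(P,col)],True,col,1)
    cv2.imwrite("pics/c4f.png",big[:,:][:800])
    print(big.shape)
E
python3 -c "
import cv2;i=cv2.imread('pics/c4f.png');cv2.imwrite('pics/c4g.png',cv2.resize(i,(540,600)))"
```

```text
(800, 720, 3)
```

View pics/c4g.png

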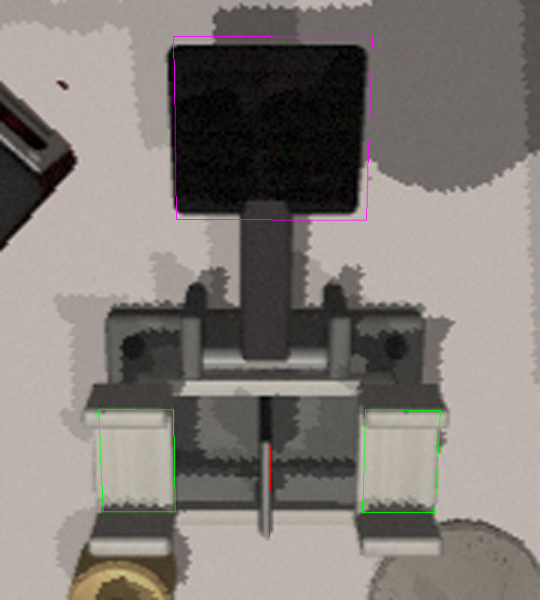

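```bash
python3 - <<'E'
from h import *
plan(322,282,190,37,n=14)
E
```

```text
jaw now 119.2 -> 37.0 ; rotvec/6 [ 1.3704e+01  1.0000e-03 -0.0000e+00] world d [-198.5  -29.8  -78.8] tool units(start axes) [0.1051 0.2504 0.0946]
N 14 per-row w [ 0.979  0.    -0.   ]
[0.0075, 0.0179, 0.0068]
[0.0075, 0.0185, 0.0049]
[0.0075, 0.0189, 0.003]
[0.0075, 0.0191, 0.001]
[0.0075, 0.0191, -0.0009]
[0.0075, 0.0189, -0.0029]
[0.0075, 0.0185, -0.0048]
[0.0075, 0.0179, -0.0067]
[0.0075, 0.0171, -0.0085]
[0.0075, 0.0162, -0.0102]
[0.0075, 0.0151, -0.0118]
[0.0075, 0.0138, -0.0133]
[0.0075, 0.0123, -0.0146]
[0.0075, 0.0108, -0.0158]
```

Call:
servo_tool --rows '[{"dx":0.0075,"dy":0.018,"dz":0.0068,"wx":0.98,"wy":0,"wz":0,"fingers":0},{"dx":0.0075,"dy":0.0185,"dz":0.005,"wx":0.98,"wy":0,"wz":0,"fingers":0},{"dx":0.0075,"dy":0.019,"dz":0.003,"wx":0.98,"wy":0,"wz":0,"fingers":0},{"dx":0.0075,"dy":0.019,"dz":0.001,"wx":0.98,"wy":0,"wz":0,"fingers":0},{"dx":0.0075,"dy":0.019,"dz":-0.001,"wx":0.98,"wy":0,"wz":0,"fingers":0}]'

```text
clock: 5.22
eef_pos: [449.1, 301.1, 240.6]
tool_rot: [-0.446, 1.571, 1.118]
force: [0.5, 0.5, 0.3]
width: 85.1
```

Call:
servo_tool --rows '[{"dx":0.0075,"dy":0.019,"dz":-0.003,"wx":0.98,"wy":0,"wz":0,"fingers":0},{"dx":0.0075,"dy":0.0185,"dz":-0.005,"wx":0.98,"wy":0,"wz":0,"fingers":0},{"dx":0.0075,"dy":0.018,"dz":-0.007,"wx":0.98,"wy":0,"wz":0,"fingers":0},{"dx":0.0075,"dy":0.017,"dz":-0.0085,"wx":0.98,"wy":0,"wz":0,"fingers":0},{"dx":0.0075,"dy":0.016,"dz":-0.01,"wx":0.98,"wy":0,"wz":0,"fingers":0}]'

```text
clock: 5.85
eef_pos: [378.3, 290.2, 212.5]
tool_rot: [-0.076, 1.57, 0.975]
force: [0.3, 0.2, -0.4]
width: 85.4
```

Call:
servo_tool --rows '[{"dx":0.0075,"dy":0.015,"dz":-0.012,"wx":0.98,"wy":0,"wz":0,"fingers":0},{"dx":0.0075,"dy":0.014,"dz":-0.013,"wx":0.98,"wy":0,"wz":0,"fingers":0},{"dx":0.0075,"dy":0.012,"dz":-0.0145,"wx":0.98,"wy":0,"wz":0,"fingers":0},{"dx":0.0075,"dy":0.011,"dz":-0.016,"wx":0.98,"wy":0,"wz":0,"fingers":0},{"dx":0,"dy":0,"dz":0,"wx":0,"wy":0,"wz":0,"fingers":0}]'

```text
clock: 6.48
eef_pos: [320.9, 281.6, 189.9]
tool_rot: [3.128, 1.57, -2.508]
force: [0.8, 0.7, -0.5]
width: 85.4
```

```bash
cat >> h.py <<'E'
def plan(x,y,z,jaw,n=None,flip=0,s=None):
    p,R=tool(s);X=np.array([0,0,-1.])
    j0=np.degrees(np.arctan2(R[1,2],R[0,2]));d=wrap(jaw-j0)+flip
    a=np.radians(j0+d);Z=np.array([np.cos(a),np.sin(a),0]);T=np.stack([X,np.cross(Z,X),Z],1)
    rv=Ro.from_matrix(R.T@T).as_rotvec(degrees=True);dp=np.array([x,y,z])-p
    N=n or int(max(np.ceil(np.linalg.norm(dp)/45),np.ceil(np.linalg.norm(rv)/5.9),1))
    S=sum(R@Ro.from_rotvec(rv/N*i,degrees=True).as_matrix() for i in range(N))
    v=np.linalg.solve(S,dp)/750
    print("at",np.round(p,1),"jaw %.1f->%.1f"%(j0,j0+d),"N",N,"d",np.round(v,4).tolist(),"w",np.round(rv/6/N,3).tolist(),"mm/row",round(np.linalg.norm(v)*750,1))
def rotors(cam="wrist",n=1,c=None):
    """current silhouettes -> rect in plane z=30 + mark at z=0"""
    out=[]
    for d in ctrl.silhouettes("rotor_1",cam)[:n]:
        k=max(cv2.findContours(d['region'].astype(np.uint8),0,2)[0],key=cv2.contourArea)[:,0].astype(float)
        w=np.array([at_z(cam,q,30,c)[:2] for q in k]).astype(np.float32)
        r=cv2.minAreaRect(w);b=cv2.boxPoints(r);E=b[1]-b[0];F=b[2]-b[1];L=E if np.linalg.norm(E)>np.linalg.norm(F) else F
        print(round(d['conf'],2),np.round(r[0],1),np.round(r[1],1),"dir",round(np.degrees(np.arctan2(L[1],L[0]))%180,1))
def overlay(name,x,y,jaw,z0=0,c=None,im=None):
    """draw rotor model, jaw = own y direction deg"""
    a=np.radians(jaw);Y=np.array([np.cos(a),np.sin(a)]);X=np.array([Y[1],-Y[0]])
    im=np.ascontiguousarray(im[:,:,::-1]);big=cv2.resize(im,None,fx=3,fy=3,interpolation=cv2.INTER_CUBIC)
    def q(pts):
        W=[list(np.array([x,y])+X*p[0]+Y*p[1])+[p[2]+z0] for p in pts];return (proj("wrist",np.array(W),c)*3+1).astype(int)
    cen=q([(0,0,30)])[0]
    for pts,col in(([(-13,-55,30),(13,-55,30),(13,55,30),(-13,55,30)],(0,255,0)),([(-11,-11,64),(11,-11,64),(11,11,64),(-11,11,64)],(0,0,255))):
        cv2.polylines(big,[q(pts)],True,col,1)
    u=max(0,min(cen[0]-350,big.shape[1]-700));v=max(0,min(cen[1]-280,big.shape[0]-560))
    cv2.imwrite(f"pics/{name}.png",big[v:v+560,u:u+700])
E
python3 look.py d1 rotor_1; python3 - <<'E'
from h import *
c=ctrl.camera_info("wrist");im=ctrl.get_image("wrist");rotors(c=c);overlay("d1o",322.5,282.3,36.9,0,c,im)
E
```

```text
[322.1 282.  190.2] 6.525 85.34645368226862 [[0.0, -0.603, 0.798], [0.0, 0.798, 0.603], [-1.0, -0.0, 0.001]]
rotor_1 [([316.5, 204.2], [321.8, 281.2], 0.96), ([298.1, 393.2], [426.2, 111.8], 0.76), ([279.0, 433.3], [440.5, 57.9], 0.74), ([313.2, 323.2], [389.7, 186.1], 0.68)]
0.98 [392.2 183. ] [108.9  65.6] dir 39.0
```

View pics/d1o.png

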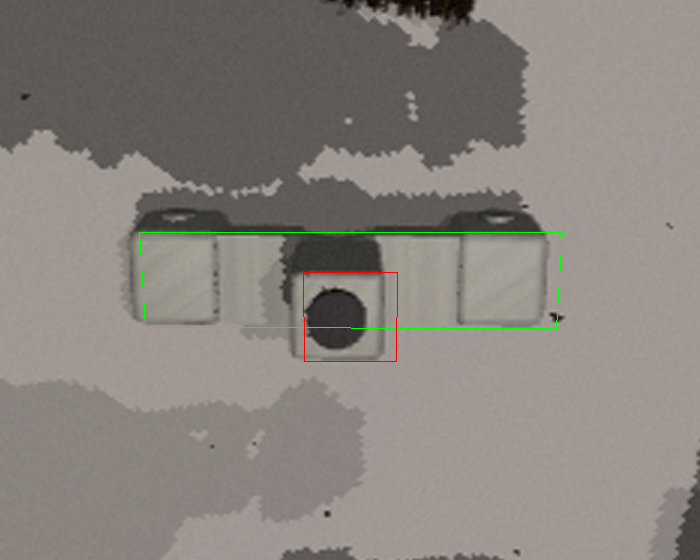

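Call:
servo_tool --rows '[{"dx":0.052,"dy":0,"dz":-0.001,"wx":0,"wy":0,"wz":0,"fingers":0},{"dx":0.052,"dy":0,"dz":-0.001,"wx":0,"wy":0,"wz":0,"fingers":0},{"dx":0.052,"dy":0,"dz":-0.001,"wx":0,"wy":0,"wz":0,"fingers":0},{"dx":0.052,"dy":0,"dz":-0.001,"wx":0,"wy":0,"wz":0,"fingers":0},{"dx":0,"dy":0,"dz":0,"wx":0,"wy":0,"wz":0,"fingers":0.4}]'

```text
clock: 7.3
eef_pos: [314.6, 280.9, 54.9]
tool_rot: [2.447, 1.552, 3.09]
force: [0.8, 1.4, 0.2]
width: 69.6
```

Call:
servo_tool --rows '[{"dx":0,"dy":0,"dz":0,"wx":0,"wy":0,"wz":0,"fingers":1},{"dx":0,"dy":0,"dz":0,"wx":0,"wy":0,"wz":0,"fingers":1},{"dx":0,"dy":0,"dz":0,"wx":0,"wy":0,"wz":0,"fingers":1},{"dx":0,"dy":0,"dz":0,"wx":0,"wy":0,"wz":0,"fingers":1},{"dx":0,"dy":0,"dz":0,"wx":0,"wy":0,"wz":0,"fingers":1}]'

```text
clock: 7.92
eef_pos: [315.5, 282.2, 57.1]
tool_rot: [2.155, 1.555, 2.799]
force: [1.3, -0.4, 7.6]
width: 19.9
```

Call:
servo_tool --rows '[{"dx":0,"dy":0,"dz":0,"wx":0,"wy":0,"wz":0,"fingers":1},{"dx":-0.02,"dy":0,"dz":0,"wx":0,"wy":0,"wz":0,"fingers":1},{"dx":-0.05,"dy":0,"dz":0,"wx":0,"wy":0,"wz":0,"fingers":1},{"dx":-0.05,"dy":0,"dz":0,"wx":0,"wy":0,"wz":0,"fingers":1},{"dx":-0.05,"dy":0,"dz":0,"wx":0,"wy":0,"wz":0,"fingers":1}]'

```text
clock: 8.55
eef_pos: [316.3, 280.5, 184.8]
tool_rot: [2.353, 1.553, 2.997]
force: [-0.2, 0.5, -3.0]
width: 19.6
```

```bash
python3 look.py e1 rotor_1; python3 - <<'E'
from h import *
plan(577.4,347.3,160,119)
E
```

```text
[318.5 281.8 188.4] 8.6 19.880846878313136 [[-0.013, -0.599, 0.8], [0.008, 0.8, 0.6], [-1.0, 0.014, -0.006]]
rotor_1 [([317.6, 269.3], [350.0, 234.7], 0.85), ([302.9, 400.0], [423.3, 112.6], 0.67)]
at [318.4 282.2 186.5] jaw 36.9->119.0 N 14 d [0.0023, -0.0243, 0.0135] w [-0.977, 0.004, -0.01] mm/row 20.9
```

View pics/e1.png

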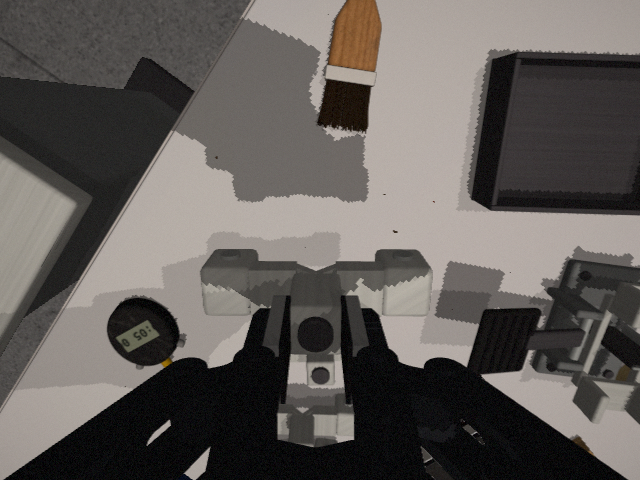

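```bash
python3 - <<'E'
from h import *
plan(573.5,345,165,119,n=15);print(np.round(ctrl.read_state()['qpos'],2))
E
```

```text
at [318.4 282.2 186.5] jaw 36.9->119.0 N 15 d [0.0017, -0.0224, 0.0122] w [-0.912, 0.004, -0.009] mm/row 19.2
[-1.1   0.42  0.44  2.17 -0.33  0.62  0.22]
```

Call:
servo_tool --rows '[{"dx":0.0017,"dy":-0.0224,"dz":0.0122,"wx":-0.912,"wy":0.004,"wz":-0.009,"fingers":1},{"dx":0.0017,"dy":-0.0224,"dz":0.0122,"wx":-0.912,"wy":0.004,"wz":-0.009,"fingers":1},{"dx":0.0017,"dy":-0.0224,"dz":0.0122,"wx":-0.912,"wy":0.004,"wz":-0.009,"fingers":1},{"dx":0.0017,"dy":-0.0224,"dz":0.0122,"wx":-0.912,"wy":0.004,"wz":-0.009,"fingers":1},{"dx":0.0017,"dy":-0.0224,"dz":0.0122,"wx":-0.912,"wy":0.004,"wz":-0.009,"fingers":1}]'

```text
clock: 9.28
eef_pos: [408.4, 258.0, 174.4]
tool_rot: [2.18, 1.554, -2.979]
force: [1.0, 0.9, -3.9]
width: 19.6
```

Call:
servo_tool --rows '[{"dx":0.0017,"dy":-0.0224,"dz":0.0122,"wx":-0.912,"wy":0.004,"wz":-0.009,"fingers":1},{"dx":0.0017,"dy":-0.0224,"dz":0.0122,"wx":-0.912,"wy":0.004,"wz":-0.009,"fingers":1},{"dx":0.0017,"dy":-0.0224,"dz":0.0122,"wx":-0.912,"wy":0.004,"wz":-0.009,"fingers":1},{"dx":0.0017,"dy":-0.0224,"dz":0.0122,"wx":-0.912,"wy":0.004,"wz":-0.009,"fingers":1},{"dx":0.0017,"dy":-0.0224,"dz":0.0122,"wx":-0.912,"wy":0.004,"wz":-0.009,"fingers":1}]'

```text
clock: 9.9
eef_pos: [500.3, 280.7, 166.3]
tool_rot: [1.948, 1.557, -2.734]
force: [0.0, 0.5, -2.1]
width: 19.9
```

Call:
servo_tool --rows '[{"dx":0.0017,"dy":-0.0224,"dz":0.0122,"wx":-0.912,"wy":0.004,"wz":-0.009,"fingers":1},{"dx":0.0017,"dy":-0.0224,"dz":0.0122,"wx":-0.912,"wy":0.004,"wz":-0.009,"fingers":1},{"dx":0.0017,"dy":-0.0224,"dz":0.0122,"wx":-0.912,"wy":0.004,"wz":-0.009,"fingers":1},{"dx":0.0017,"dy":-0.0224,"dz":0.0122,"wx":-0.912,"wy":0.004,"wz":-0.009,"fingers":1},{"dx":0.0017,"dy":-0.0224,"dz":0.0122,"wx":-0.912,"wy":0.004,"wz":-0.009,"fingers":1}]'

```text
clock: 10.52
eef_pos: [571.5, 343.1, 158.6]
tool_rot: [1.732, 1.56, -2.473]
force: [0.3, 0.4, -4.2]
width: 19.4
```

Call:
servo_tool --rows '[{"dx":0,"dy":0,"dz":0,"wx":0,"wy":0,"wz":0,"fingers":1},{"dx":0,"dy":0,"dz":0,"wx":0,"wy":0,"wz":0,"fingers":1}]'

```text
clock: 10.78
eef_pos: [570.9, 342.3, 159.3]
tool_rot: [1.779, 1.56, -2.43]
force: [-0.1, -1.1, -3.1]
width: 19.6
```

```bash
python3 look.py f1 edge; python3 - <<'E'
from h import *
c=ctrl.camera_info("wrist");im=ctrl.get_image("wrist");p,R=tool()
print(np.round(ctrl.read_state()['qpos'],2))
o=p-4*R[:,1];overlay("f1o",o[0],o[1],119,p[2]-60,c,im)
plan(573.5,345,112,119)
E
```

```text
[571.1 342.3 159.7] 10.825 19.69403988939656 [[-0.008, -0.876, -0.483], [-0.007, -0.483, 0.876], [-1.0, 0.01, -0.002]]
edge [([316.6, 258.5], [577.2, 346.2], 0.78)]
[-0.59  0.73  0.    1.53 -0.    0.89  1.49]
at [571.5 342.7 160.2] jaw 118.9->119.0 N 2 d [0.0321, -0.0021, 0.0008] w [-0.009, -0.011, -0.042] mm/row 24.2
```

View pics/f1o.png

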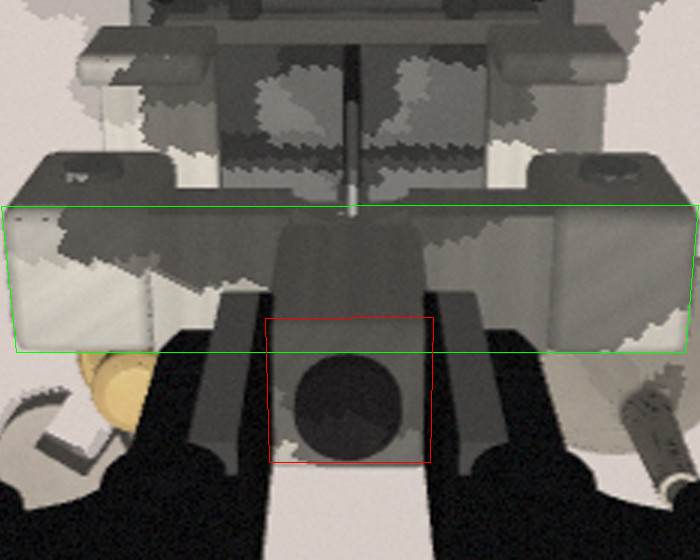

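View pics/f1.png

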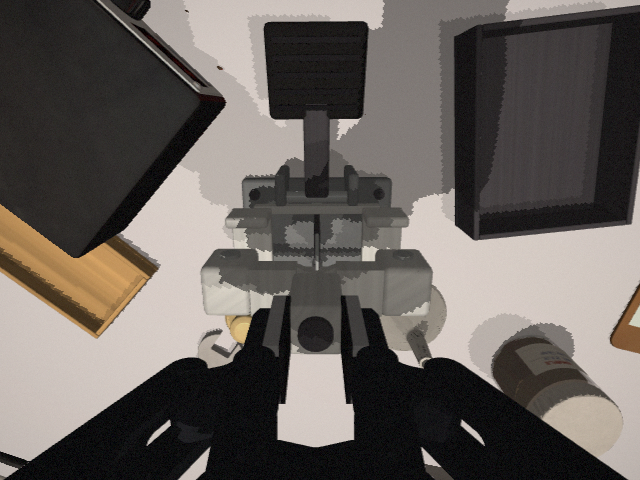

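Call:
servo_tool --rows '[{"dx":0.01,"dy":-0.005,"dz":0.0017,"wx":0,"wy":-0.02,"wz":-0.08,"fingers":1},{"dx":0.025,"dy":0,"dz":0,"wx":0,"wy":0,"wz":0,"fingers":1},{"dx":0.02,"dy":0,"dz":0,"wx":0,"wy":0,"wz":0,"fingers":1},{"dx":0.004,"dy":0,"dz":0,"wx":0,"wy":0,"wz":0,"fingers":1},{"dx":0,"dy":0,"dz":0,"wx":0,"wy":0,"wz":0,"fingers":1}]'

```text
clock: 11.55
eef_pos: [574.4, 346.4, 115.5]
tool_rot: [0.616, 1.571, 2.693]
force: [0.6, -1.0, -2.1]
width: 19.7
```

```bash
cat > ov.py <<'E'
from h import *
import sys
n,off,zo=sys.argv[1],float(sys.argv[2]),float(sys.argv[3])
c=ctrl.camera_info("wrist");im=ctrl.get_image("wrist");save(n,im);p,R=tool();s=ctrl.read_state()
o=p+off*R[:,1];j=np.degrees(np.arctan2(R[1,2],R[0,2]));overlay(n+"o",o[0],o[1],j,p[2]-zo,c,im)
print("clock",s['clock'],"tcp",np.round(p,1),"jaw",round(j,1),"R",np.round(R[:,0],3),"rotor est",np.round(o[:2],1),p[2]-zo,"edge err x,y tester",np.round(np.array([[.8746,.4848],[-.4848,.8746]])@(o[:2]-[577.4,347.3]),1),s['width'],np.round(s['force'],1))
E
python3 ov.py f2 -4 60
```

```text
clock 11.6 tcp [574.8 346.6 116.1] jaw 119.0 R [ 0.001  0.001 -1.   ] rotor est [578.3 348.5] 56.12150552669793 edge err x,y tester [1.4 0.6] 19.479904617339173 [ 0.  -0.2 -2. ]
```

View pics/f2o.png

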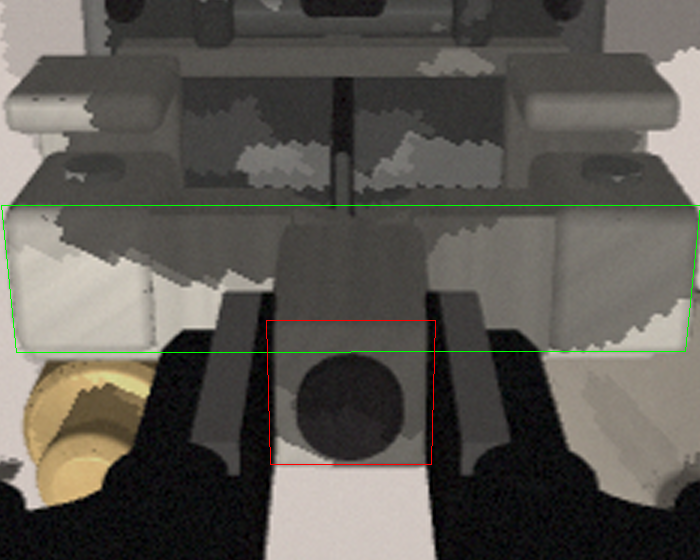

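Call:
servo_tool --rows '[{"dx":0.003,"dy":0,"dz":0,"wx":0,"wy":0,"wz":0,"fingers":1},{"dx":0.003,"dy":0,"dz":0,"wx":0,"wy":0,"wz":0,"fingers":1},{"dx":0,"dy":0,"dz":0,"wx":0,"wy":0,"wz":0,"fingers":1}]'

```text
clock: 11.98
eef_pos: [574.5, 346.5, 111.5]
tool_rot: [-1.058, 1.57, 1.019]
force: [0.1, -0.2, -3.0]
width: 19.4
```

Call:
servo_tool --rows '[{"dx":0,"dy":0,"dz":0,"wx":0,"wy":0,"wz":0,"fingers":0.3},{"dx":0,"dy":0,"dz":0,"wx":0,"wy":0,"wz":0,"fingers":0.3},{"dx":0,"dy":0,"dz":0,"wx":0,"wy":0,"wz":0,"fingers":0.3},{"dx":-0.05,"dy":0,"dz":0,"wx":0,"wy":0,"wz":0,"fingers":0.3},{"dx":-0.06,"dy":0,"dz":0,"wx":0,"wy":0,"wz":0,"fingers":1}]'

```text
clock: 12.6
eef_pos: [574.0, 346.1, 194.2]
tool_rot: [1.498, 1.569, -2.709]
force: [0.1, 0.1, 0.0]
width: 43.0
```

```bash
python3 - <<'E'
from h import *
s=ctrl.read_state();print(s['clock'],s['width'],np.round(s['force'],1))
c=ctrl.camera_info("wrist");im=ctrl.get_image("wrist");save("g1",im);overlay("g1o",577.4,347.3,119,52,c,im)
plan(484,295.5,100,119)
E
```

```text
12.6 43.01727340564963 [0.1 0.1 0. ]
at [577.5 348.2 201.8] jaw 119.0->119.0 N 4 d [0.0337, 0.036, -0.0003] w [-0.002, 0.002, 0.025] mm/row 37.0
```

View pics/g1o.png

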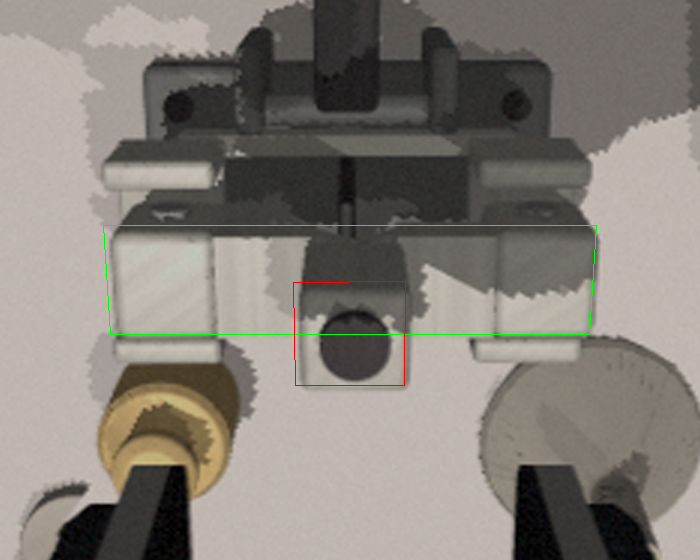

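Call:
servo_tool --rows '[{"dx":0,"dy":0.048,"dz":0,"wx":0,"wy":0,"wz":0,"fingers":1},{"dx":0,"dy":0.048,"dz":0,"wx":0,"wy":0,"wz":0,"fingers":1},{"dx":0.03,"dy":0.047,"dz":0,"wx":0,"wy":0,"wz":0,"fingers":1},{"dx":0.07,"dy":0,"dz":0,"wx":0,"wy":0,"wz":0,"fingers":1},{"dx":0.06,"dy":0,"dz":0,"wx":0,"wy":0,"wz":0,"fingers":1}]'

```text
clock: 13.28
eef_pos: [480.9, 294.8, 73.5]
tool_rot: [-1.369, 1.568, 0.707]
force: [-0.1, 0.7, 0.4]
width: -0.1
```

```bash
python3 - <<'E'
from h import *
s=ctrl.read_state();print(s['clock'],s['width'],np.round(s['force'],1))
plan(484,295.5,40,119);c=ctrl.camera_info("wrist");im=ctrl.get_image("wrist");save("g2",im)
E
```

```text
13.275 -0.1358737009329361 [-0.1  0.7  0.4]
at [480.9 294.8  73.5] jaw 119.0->119.0 N 1 d [0.0446, -0.004, -0.0012] w [-0.005, 0.005, 0.024] mm/row 33.6
```

View pics/g2.png

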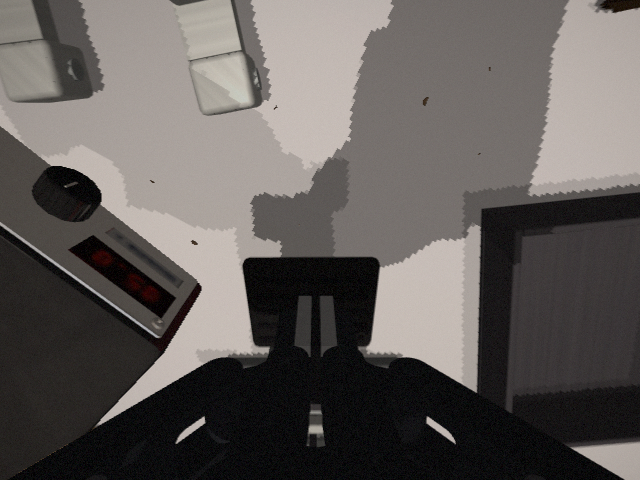

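Call:
servo_tool --rows '[{"dx":0.012,"dy":-0.002,"dz":0,"wx":0,"wy":0,"wz":0,"fingers":1},{"dx":0.012,"dy":0,"dz":0,"wx":0,"wy":0,"wz":0,"fingers":1},{"dx":0.012,"dy":0,"dz":0,"wx":0,"wy":0,"wz":0,"fingers":1},{"dx":0.008,"dy":0,"dz":0,"wx":0,"wy":0,"wz":0,"fingers":1},{"dx":0,"dy":0,"dz":0,"wx":0,"wy":0,"wz":0,"fingers":1}]'

```text
clock: 13.95
eef_pos: [481.7, 295.1, 42.9]
tool_rot: [0.403, 1.571, 2.48]
force: [-4.5, -2.2, 8.9]
width: -0.1
```

```bash
python3 - <<'E'
from h import *
plan(484,295.5,40,119)
for n in("side","top"):
  im=ctrl.get_image(n);save("g3"+n,im)
s=cv2.imread("pics/g3side.png")[190:310,270:420];t=cv2.imread("pics/g3top.png")[150:300,220:340]
cv2.imwrite("pics/g3.png",cv2.vconcat([cv2.resize(s,(600,480))[:, :],]))
cv2.imwrite("pics/g3t.png",cv2.resize(t,(600,600)))
s=ctrl.read_state();print(s['clock'],s['width'],np.round(s['force'],1))
E
```

```text
at [481.7 295.1  42.9] jaw 119.0->119.0 N 1 d [0.0039, -0.003, -0.001] w [-0.006, 0.003, -0.001] mm/row 3.8
14.05 -0.6015353604635146 [-4.7 -2.2  8.1]
```

View pics/g3.png

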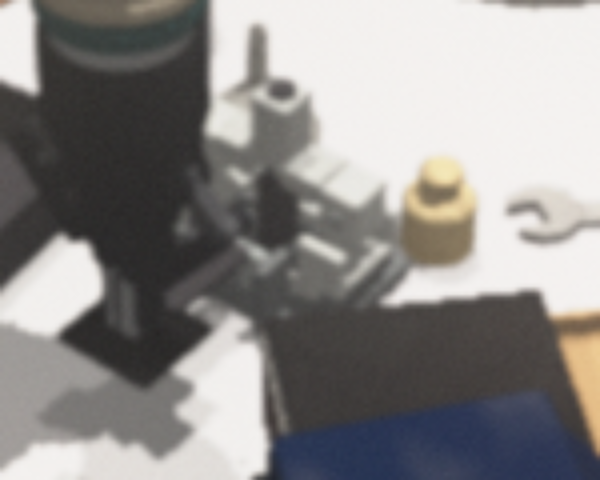

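View pics/g3t.png

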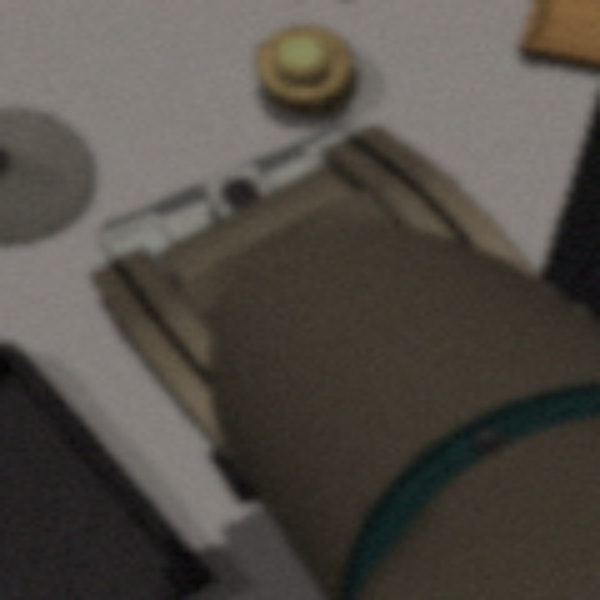

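Call:
servo_tool --rows '[{"dx":0.005,"dy":-0.003,"dz":0,"wx":0,"wy":0,"wz":0,"fingers":1},{"dx":0.003,"dy":0,"dz":0,"wx":0,"wy":0,"wz":0,"fingers":1},{"dx":0,"dy":0,"dz":0,"wx":0,"wy":0,"wz":0,"fingers":1},{"dx":0,"dy":0,"dz":0,"wx":0,"wy":0,"wz":0,"fingers":1},{"dx":0,"dy":0,"dz":0,"wx":0,"wy":0,"wz":0,"fingers":1}]'

```text
clock: 14.68
eef_pos: [483.0, 295.8, 39.7]
tool_rot: [1.194, 1.57, -3.013]
force: [-10.1, -5.1, 30.2]
width: -0.0
```

Call:
servo_tool --rows '[{"dx":0,"dy":0,"dz":0,"wx":0,"wy":0,"wz":0,"fingers":1},{"dx":0,"dy":0,"dz":0,"wx":0,"wy":0,"wz":0,"fingers":1},{"dx":0,"dy":0,"dz":0,"wx":0,"wy":0,"wz":0,"fingers":1},{"dx":0,"dy":0,"dz":0,"wx":0,"wy":0,"wz":0,"fingers":1},{"dx":0,"dy":0,"dz":0,"wx":0,"wy":0,"wz":0,"fingers":1}]'

```text
clock: 15.3
eef_pos: [483.1, 295.8, 39.7]
tool_rot: [1.199, 1.57, -3.008]
force: [-9.6, -5.8, 31.1]
width: 0.1
```

```bash
cat > trial.py <<'E'
from h import *
import sys
n=sys.argv[1]
im=ctrl.get_image("side");save(n+"side",im)
c=ctrl.camera_info("side");big=cv2.resize(np.ascontiguousarray(im[185:285,290:420,::-1]),None,fx=6,fy=6,interpolation=cv2.INTER_CUBIC)
def draw(tilt,col):
    a=np.radians(29);X=np.array([np.cos(a),np.sin(a),0]);Y=np.array([-np.sin(a),np.cos(a),0]);Z=np.array([0,0,1.])
    Y2=Y*np.cos(tilt)+Z*np.sin(tilt);Z2=Z*np.cos(tilt)-Y*np.sin(tilt);E=np.array([577.4,347.3,76.5])
    q=lambda P:((proj("side",np.array([E+X*p[0]+Y2*p[1]+Z2*(p[2]-28) for p in P]),c)-[290,185])*6+2).astype(int)
    cv2.polylines(big,[q([(-13,-55,30),(13,-55,30),(13,55,30),(-13,55,30)])],True,col,1)
    cv2.polylines(big,[q([(-11,-11,64),(11,-11,64),(11,11,64),(-11,11,64)])],True,col,1)
draw(0,(0,255,0));draw(.34,(0,0,255));draw(-.34,(255,0,0))
cv2.imwrite("pics/"+n+".png",big)
s=ctrl.read_state();print(s['clock'],np.round(s['eef_pos'],1),np.round(s['force'],1))
E
python3 trial.py g4
```

```text
15.35 [483.1 295.8  39.7] [-9.9 -5.  31.1]
```

View pics/g4.png

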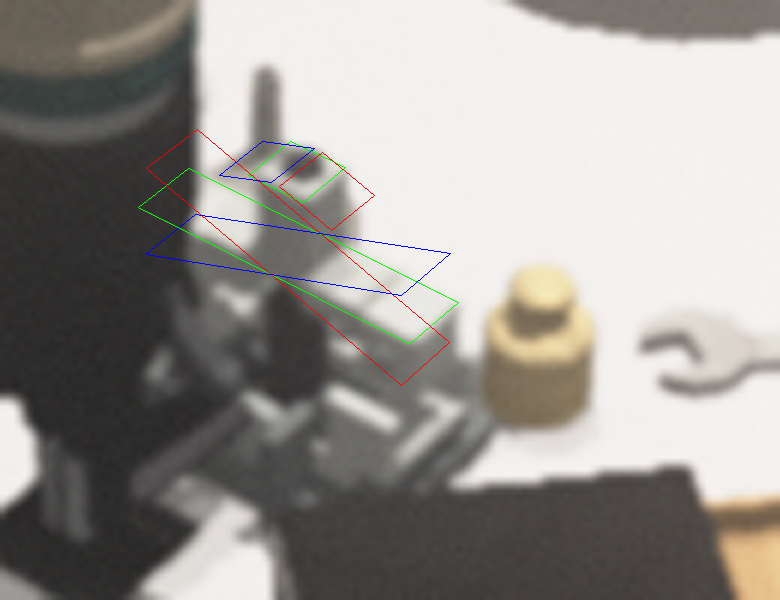

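Call:
servo_tool --rows '[{"dx":-0.015,"dy":0,"dz":0,"wx":0,"wy":0,"wz":0,"fingers":1},{"dx":-0.015,"dy":0,"dz":0,"wx":0,"wy":0,"wz":0,"fingers":1},{"dx":-0.03,"dy":0,"dz":0,"wx":0,"wy":0,"wz":0,"fingers":1},{"dx":-0.07,"dy":0,"dz":0,"wx":0,"wy":0,"wz":0,"fingers":0.3},{"dx":-0.07,"dy":0,"dz":0,"wx":0,"wy":0,"wz":0,"fingers":0}]'

```text
clock: 15.98
eef_pos: [484.7, 296.7, 188.0]
tool_rot: [-1.416, 1.568, 0.66]
force: [0.4, -0.5, 0.1]
width: 35.8
```

Call:
servo_tool --rows '[{"dx":0,"dy":-0.048,"dz":0,"wx":0,"wy":0,"wz":0,"fingers":0},{"dx":0,"dy":-0.048,"dz":0,"wx":0,"wy":0,"wz":0,"fingers":0},{"dx":0,"dy":-0.048,"dz":0,"wx":0,"wy":0,"wz":0,"fingers":0},{"dx":0,"dy":0,"dz":0,"wx":0,"wy":0,"wz":0,"fingers":0},{"dx":0,"dy":0,"dz":0,"wx":0,"wy":0,"wz":0,"fingers":0}]'

```text
clock: 16.6
eef_pos: [578.2, 348.4, 185.9]
tool_rot: [-1.225, 1.57, 0.851]
force: [0.2, -1.1, -0.2]
width: 85.2
```

```bash
python3 - <<'E'
from h import *
s=ctrl.read_state();print(s['clock'],s['width'],np.round(s['force'],1))
c=ctrl.camera_info("wrist");im=ctrl.get_image("wrist");save("i1",im);overlay("i1o",577.4,347.3,119,52,c,im)
plan(577.4,347.3,86,119)
E
```

```text
16.6 85.17951613702265 [ 0.2 -1.1 -0.2]
at [577.9 348.3 185.8] jaw 119.0->119.0 N 3 d [0.0444, 0.0004, -0.0003] w [-0.002, 0.001, 0.002] mm/row 33.3
```

View pics/i1o.png

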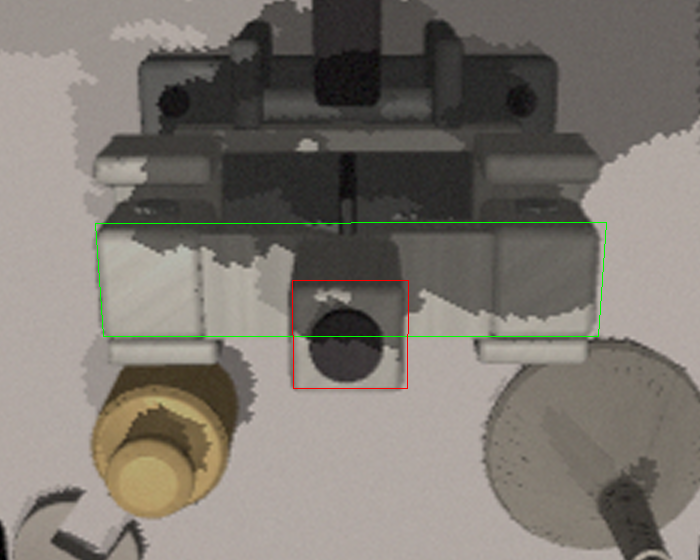

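Call:
servo_tool --rows '[{"dx":0.0444,"dy":-0.001,"dz":-0.001,"wx":0,"wy":0,"wz":0,"fingers":0},{"dx":0.0444,"dy":0,"dz":-0.001,"wx":0,"wy":0,"wz":0,"fingers":0},{"dx":0.0444,"dy":0,"dz":0,"wx":0,"wy":0,"wz":0,"fingers":0},{"dx":0,"dy":0,"dz":0,"wx":0,"wy":0,"wz":0,"fingers":0.5},{"dx":0,"dy":0,"dz":0,"wx":0,"wy":0,"wz":0,"fingers":1}]'

```text
clock: 17.27
eef_pos: [580.4, 348.1, 86.8]
tool_rot: [-1.422, 1.568, 0.654]
force: [0.4, -0.1, -0.6]
width: 51.6
```

Call:
servo_tool --rows '[{"dx":0,"dy":0,"dz":0,"wx":0,"wy":0,"wz":0,"fingers":1},{"dx":0,"dy":0,"dz":0,"wx":0,"wy":0,"wz":0,"fingers":1},{"dx":0,"dy":0,"dz":0,"wx":0,"wy":0,"wz":0,"fingers":1},{"dx":0,"dy":0,"dz":0,"wx":0,"wy":0,"wz":0,"fingers":1},{"dx":0,"dy":0,"dz":0,"wx":0,"wy":0,"wz":0,"fingers":1}]'

```text
clock: 17.9
eef_pos: [580.7, 348.3, 85.7]
tool_rot: [-1.398, 1.568, 0.678]
force: [1.3, 0.8, 3.3]
width: 21.2
```

Call:
servo_tool --rows '[{"dx":-0.01,"dy":0,"dz":0,"wx":0,"wy":0,"wz":0,"fingers":1},{"dx":-0.04,"dy":0,"dz":0,"wx":0,"wy":0,"wz":0,"fingers":1},{"dx":-0.05,"dy":0,"dz":0,"wx":0,"wy":0,"wz":0,"fingers":1},{"dx":-0.05,"dy":0,"dz":0,"wx":0,"wy":0,"wz":0,"fingers":1},{"dx":0,"dy":0,"dz":0,"wx":0,"wy":0,"wz":0,"fingers":1}]'

```text
clock: 18.52
eef_pos: [580.9, 348.1, 200.2]
tool_rot: [-1.474, 1.566, 0.602]
force: [-0.3, -0.0, -4.0]
width: 21.0
```

```bash
python3 ov.py j1 -0.7 34; python3 - <<'E'
from h import *
a=np.radians(76.8)
for cen in [(691.5,176.2)]:
  X=np.array([np.sin(a),-np.cos(a)])
  for k in(-17,17): print(k,np.array(cen)+X*k)
plan(708,172,150,76.8)
E
```

```text
clock 18.575 tcp [579.5 347.3 197.9] jaw 119.0 R [ 0.  0. -1.] rotor est [580.1 347.7] 163.86827087048792 edge err x,y tester [ 2.6 -1. ] 20.88261422807033 [-0.7 -0.9 -3.7]
-17 [674.94915865 180.08196479]
17 [708.05084135 172.31803521]
at [579.5 347.3 197.9] jaw 119.0->76.8 N 8 d [0.008, -0.0161, -0.0334] w [0.878, 0.0, 0.0] mm/row 28.4
```

View pics/j1o.png

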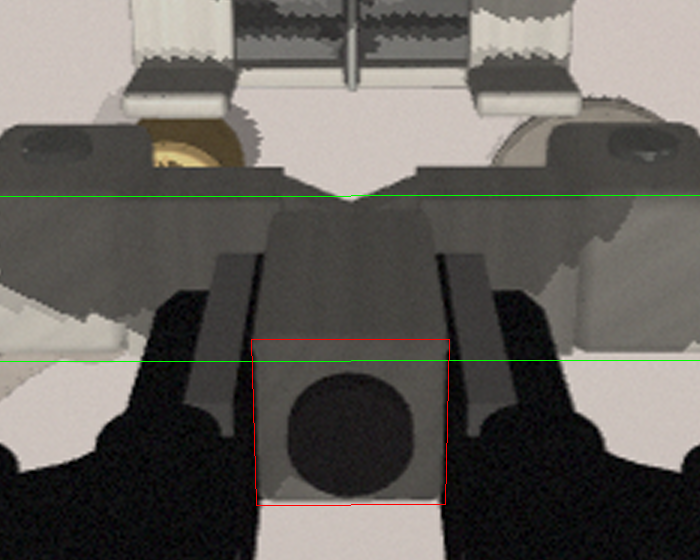

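Call:
servo_tool --rows '[{"dx":0.008,"dy":-0.016,"dz":-0.0334,"wx":0.878,"wy":0,"wz":0,"fingers":1},{"dx":0.008,"dy":-0.016,"dz":-0.0334,"wx":0.878,"wy":0,"wz":0,"fingers":1},{"dx":0.008,"dy":-0.016,"dz":-0.0334,"wx":0.878,"wy":0,"wz":0,"fingers":1},{"dx":0.008,"dy":-0.016,"dz":-0.0334,"wx":0.878,"wy":0,"wz":0,"fingers":1},{"dx":0.008,"dy":-0.016,"dz":-0.0334,"wx":0.878,"wy":0,"wz":0,"fingers":1}]'

```text
clock: 19.2
eef_pos: [674.0, 247.3, 164.1]
tool_rot: [1.843, 1.565, -2.826]
force: [-0.3, 0.8, -2.0]
width: 21.0
```

Call:
servo_tool --rows '[{"dx":0.008,"dy":-0.016,"dz":-0.0334,"wx":0.878,"wy":0,"wz":0,"fingers":1},{"dx":0.008,"dy":-0.016,"dz":-0.0334,"wx":0.878,"wy":0,"wz":0,"fingers":1},{"dx":0.008,"dy":-0.016,"dz":-0.0334,"wx":0.878,"wy":0,"wz":0,"fingers":1},{"dx":0,"dy":0,"dz":0,"wx":0,"wy":0,"wz":0,"fingers":1},{"dx":0,"dy":0,"dz":0,"wx":0,"wy":0,"wz":0,"fingers":1}]'

```text
clock: 19.82
eef_pos: [706.4, 172.8, 147.5]
tool_rot: [1.612, 1.567, 2.954]
force: [0.4, 1.2, -2.4]
width: 20.7
```

```bash
cat > tr.py <<'E'
from h import *
import sys
n=sys.argv[1];kind=sys.argv[2];cx,cy,yaw=map(float,sys.argv[3:6])
c=ctrl.camera_info("wrist");im=ctrl.get_image("wrist");save(n,im);big=cv2.resize(np.ascontiguousarray(im[:,:,::-1]),None,fx=1.25,fy=1.25)
a=np.radians(yaw);Y=np.array([np.cos(a),np.sin(a)]);X=np.array([Y[1],-Y[0]])
hx,hy,h=(34,64,18) if kind=="tray" else (50,64,40)
q=lambda P:(proj("wrist",np.array([list(np.array([cx,cy])+X*p[0]+Y*p[1])+[p[2]] for p in P]),c)*1.25).astype(int)
for z,col in((h,(0,0,255)),(4,(0,255,0))): cv2.polylines(big,[q([(-hx,-hy,z),(hx,-hy,z),(hx,hy,z),(-hx,hy,z)])],True,col,1)
cv2.imwrite("pics/"+n+"o.png",big)
s=ctrl.read_state();p,R=tool(s);print("clock",s['clock'],np.round(p,1),"jaw",round(np.degrees(np.arctan2(R[1,2],R[0,2])),1),s['width'],np.round(s['force'],1))
E
python3 tr.py k1 tray 692 175.8 76.8; python3 -c "
from h import *
plan(708.5,172,44,76.8)"
```

```text
clock 19.875 [706.6 173.7 148.2] jaw 76.9 20.861459102856198 [ 0.4  0.1 -2.4]
at [706.6 173.7 148.2] jaw 76.9->76.8 N 3 d [0.0463, -0.0011, -0.0006] w [0.007, 0.002, -0.009] mm/row 34.7
```

View pics/k1o.png

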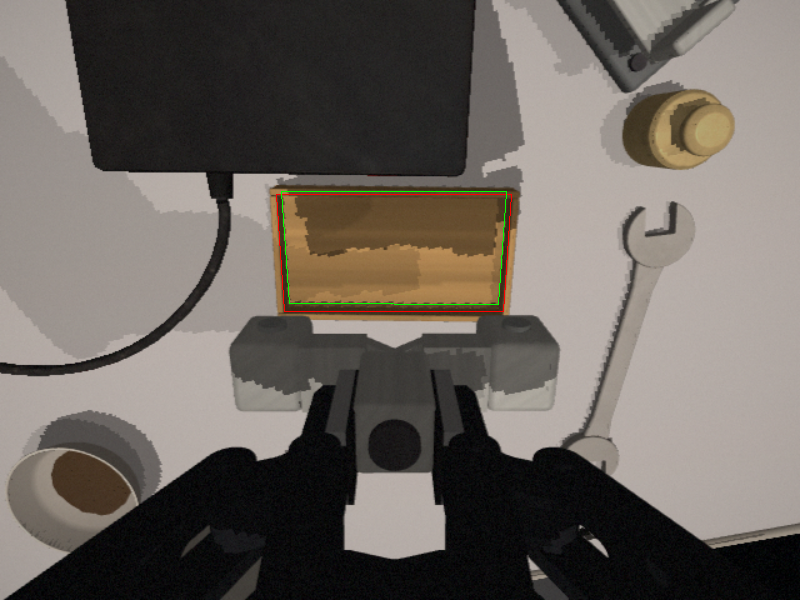

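Call:
servo_tool --rows '[{"dx":0.0463,"dy":-0.0015,"dz":-0.001,"wx":0,"wy":0,"wz":0,"fingers":1},{"dx":0.0463,"dy":-0.0015,"dz":-0.001,"wx":0,"wy":0,"wz":0,"fingers":1},{"dx":0.04,"dy":0,"dz":0,"wx":0,"wy":0,"wz":0,"fingers":1},{"dx":0.008,"dy":0,"dz":0,"wx":0,"wy":0,"wz":0,"fingers":1},{"dx":0,"dy":0,"dz":0,"wx":0,"wy":0,"wz":0,"fingers":1}]'

```text
clock: 20.5
eef_pos: [709.9, 171.2, 44.4]
tool_rot: [-0.211, 1.57, 1.131]
force: [0.0, -0.3, -2.2]
width: 21.3
```

Call:
servo_tool --rows '[{"dx":0,"dy":0,"dz":0,"wx":0,"wy":0,"wz":0,"fingers":0.3},{"dx":0,"dy":0,"dz":0,"wx":0,"wy":0,"wz":0,"fingers":0.3},{"dx":0,"dy":0,"dz":0,"wx":0,"wy":0,"wz":0,"fingers":0.3},{"dx":-0.05,"dy":0,"dz":0,"wx":0,"wy":0,"wz":0,"fingers":0.3},{"dx":-0.08,"dy":0,"dz":0,"wx":0,"wy":0,"wz":0,"fingers":0}]'

```text
clock: 21.12
eef_pos: [708.2, 169.9, 140.7]
tool_rot: [1.941, 1.567, -3.002]
force: [1.0, 1.0, -0.6]
width: 75.7
```

Call:
servo_tool --rows '[{"dx":-0.07,"dy":0.07,"dz":0,"wx":0,"wy":0,"wz":0,"fingers":0},{"dx":0,"dy":0.07,"dz":0,"wx":0,"wy":0,"wz":0,"fingers":0}]'

```text
clock: 21.38
eef_pos: [618.4, 192.6, 190.6]
tool_rot: [-1.005, 1.56, 0.334]
force: [-0.1, 0.4, -1.3]
width: 85.6
```

```bash
python3 tr.py k2 tray 692 175.8 76.8; python3 - <<'E'
from h import *
im=ctrl.get_image("top");save("k2top",im);rotors("top",4)
for d in ctrl.mark_of("rotor_1","top")[:5]: print(np.round(at_z("top",d['point'],0)[:2],1),round(d['conf'],2))
for t in[(390,188,39.5),(425,115,35.1),(440.5,61,29.3)]:plan(t[0],t[1],185,t[2])
E
```

```text
clock 21.425 [605.8 195.  187.2] jaw 77.0 85.71065618639267 [-8.3  0.3 -1.7]
0.93 [390.6 189.2] [109.4  29.6] dir 39.4
0.56 [426.1 114.1] [111.6  36.3] dir 35.3
[391.9 188.4] 0.69
[426.2 117.1] 0.58
at [615.1 192.9 186.8] jaw 76.9->39.5 N 7 d [0.0003, 0.0377, -0.0221] w [0.891, 0.002, 0.0] mm/row 32.7
at [615.1 192.9 186.8] jaw 76.9->35.1 N 8 d [0.0003, 0.0207, -0.0282] w [0.871, 0.002, 0.0] mm/row 26.3
at [615.1 192.9 186.8] jaw 76.9->29.3 N 9 d [0.0002, 0.0107, -0.0316] w [0.882, 0.002, 0.0] mm/row 25.0
```

View pics/k2top.png

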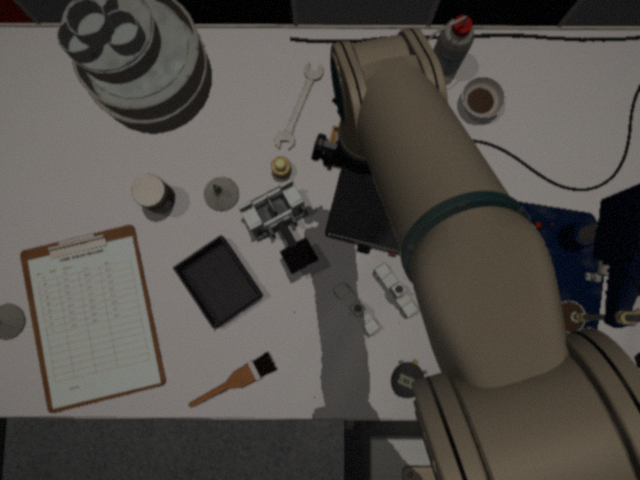

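View pics/k2o.png

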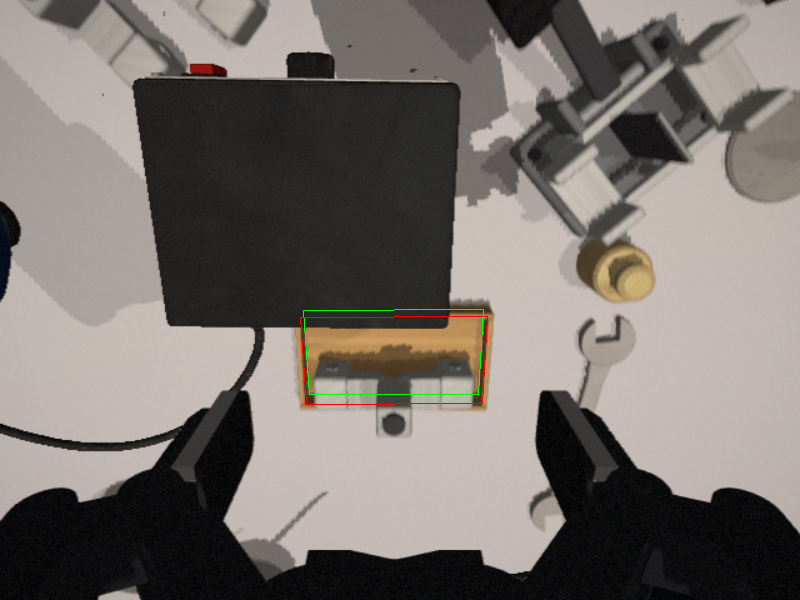

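Call:
servo_tool --rows '[{"dx":0,"dy":0.0377,"dz":-0.0221,"wx":0.891,"wy":0,"wz":0,"fingers":0},{"dx":0,"dy":0.0377,"dz":-0.0221,"wx":0.891,"wy":0,"wz":0,"fingers":0},{"dx":0,"dy":0.0377,"dz":-0.0221,"wx":0.891,"wy":0,"wz":0,"fingers":0},{"dx":0,"dy":0.0377,"dz":-0.0221,"wx":0.891,"wy":0,"wz":0,"fingers":0},{"dx":0,"dy":0.0377,"dz":-0.0221,"wx":0.891,"wy":0,"wz":0,"fingers":0}]'

```text
clock: 22.2
eef_pos: [455.3, 173.2, 185.9]
tool_rot: [-0.714, 1.568, 0.155]
force: [-0.5, 0.2, 0.1]
width: 85.8
```

Call:
servo_tool --rows '[{"dx":0,"dy":0.0377,"dz":-0.0221,"wx":0.891,"wy":0,"wz":0,"fingers":0},{"dx":0,"dy":0.0377,"dz":-0.0221,"wx":0.891,"wy":0,"wz":0,"fingers":0},{"dx":0,"dy":0,"dz":0,"wx":0,"wy":0,"wz":0,"fingers":0},{"dx":0,"dy":0,"dz":0,"wx":0,"wy":0,"wz":0,"fingers":0},{"dx":0,"dy":0,"dz":0,"wx":0,"wy":0,"wz":0,"fingers":0}]'

```text
clock: 22.82
eef_pos: [392.0, 187.4, 185.9]
tool_rot: [-0.41, 1.569, 0.276]
force: [0.3, -0.4, -0.3]
width: 85.5
```

```bash
cat > rv.py <<'E'
from h import *
import sys
n=sys.argv[1];x,y,j=map(float,sys.argv[2:5])
c=ctrl.camera_info("wrist");im=ctrl.get_image("wrist");save(n,im)
for d in ctrl.mark_of("rotor_1","wrist")[:4]: print(np.round(d['point']),np.round(at_z("wrist",d['point'],0,c)[:2],1),round(d['conf'],2))
rotors("wrist",3,c)
overlay(n+"o",x,y,j,0,c,im);s=ctrl.read_state();print(s['clock'],np.round(s['qpos'],2));plan(x,y,34,j)
E
python3 rv.py l1 390.6 188.8 39.5
```

```text
[315. 202.] [390.5 188.7] 0.72
[291. 287.] [423.8 112.9] 0.7
[521. 193.] [520.6 305.1] 0.69
[268. 338.] [440.1  57. ] 0.68
0.97 [426.7 110.3] [110.3  57.9] dir 35.3
0.73 [699.2 220.9] [13.2 39.3] dir 175.9
0.72 [440.3  54.9] [108.3  68.5] dir 28.8
22.975 [-0.8   0.43  0.4   2.15 -0.28  0.61  0.49]
at [391.  187.3 185.7] jaw 39.4->39.5 N 4 d [0.0506, 0.0005, 0.0002] w [-0.006, 0.002, 0.001] mm/row 37.9
```

View pics/l1o.png

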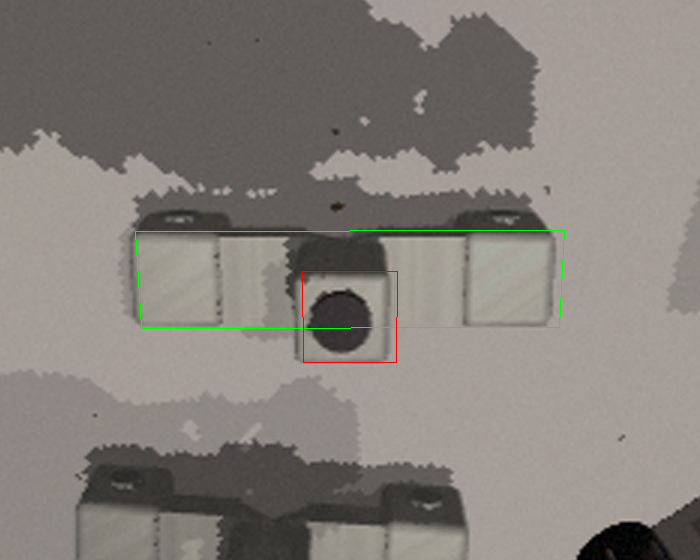

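Call:
servo_tool --rows '[{"dx":0.035,"dy":0.0018,"dz":-0.0014,"wx":0,"wy":0,"wz":0,"fingers":0},{"dx":0.035,"dy":0,"dz":0,"wx":0,"wy":0,"wz":0,"fingers":0},{"dx":0.035,"dy":0,"dz":0,"wx":0,"wy":0,"wz":0,"fingers":0},{"dx":0.035,"dy":0,"dz":0,"wx":0,"wy":0,"wz":0,"fingers":0},{"dx":0,"dy":0,"dz":0,"wx":0,"wy":0,"wz":0,"fingers":0}]'

```text
clock: 23.6
eef_pos: [387.9, 187.3, 79.5]
tool_rot: [2.803, 1.568, -2.793]
force: [0.5, 0.1, -0.7]
width: 85.3
```

```bash
python3 - <<'E'
from h import *
print(np.round(ctrl.read_state()['qpos'],3));plan(389.3,187.7,36,39.5)
E
```

```text
[-0.67   0.623  0.226  2.242 -0.43   0.32   0.612]
at [387.9 187.3  79.5] jaw 39.4->39.5 N 1 d [0.0581, -0.0008, 0.0019] w [-0.024, -0.026, -0.009] mm/row 43.6
```

Call:
servo_tool --rows '[{"dx":0.016,"dy":0,"dz":0.002,"wx":0,"wy":0,"wz":0,"fingers":0},{"dx":0.016,"dy":0,"dz":0,"wx":0,"wy":0,"wz":0,"fingers":0},{"dx":0.003,"dy":0,"dz":0,"wx":0,"wy":0,"wz":0,"fingers":0},{"dx":0,"dy":0,"dz":0,"wx":0,"wy":0,"wz":0,"fingers":0}]'

```text
clock: 24.1
eef_pos: [389.8, 189.0, 54.5]
tool_rot: [0.367, 1.57, 1.055]
force: [0.0, 0.1, 0.6]
width: 85.3
```

```bash
python3 - <<'E'
from h import *
print(np.round(ctrl.read_state()['qpos'],3),np.round(tool()[1][:,0],3));plan(389.3,187.7,36,39.5)
E
```

```text
[-0.642  0.675  0.184  2.25  -0.478  0.252  0.655] [ 0.  0. -1.]
at [389.8 189.   54.5] jaw 39.4->39.5 N 1 d [0.0246, -0.0009, -0.0016] w [-0.017, 0.004, -0.002] mm/row 18.5
```

Call:
servo_tool --rows '[{"dx":0.002,"dy":-0.001,"dz":-0.001,"wx":0,"wy":0,"wz":0,"fingers":0.4},{"dx":0,"dy":0,"dz":0,"wx":0,"wy":0,"wz":0,"fingers":1},{"dx":0,"dy":0,"dz":0,"wx":0,"wy":0,"wz":0,"fingers":1},{"dx":0,"dy":0,"dz":0,"wx":0,"wy":0,"wz":0,"fingers":1},{"dx":0,"dy":0,"dz":0,"wx":0,"wy":0,"wz":0,"fingers":1}]'

```text
clock: 24.72
eef_pos: [389.8, 188.1, 53.4]
tool_rot: [0.237, 1.57, 0.925]
force: [-0.2, -0.3, 5.0]
width: 20.5
```

Call:
servo_tool --rows '[{"dx":0,"dy":0,"dz":0,"wx":0,"wy":0,"wz":0,"fingers":1},{"dx":0,"dy":0,"dz":0,"wx":0,"wy":0,"wz":0,"fingers":1},{"dx":-0.02,"dy":0,"dz":0,"wx":0,"wy":0,"wz":0,"fingers":1},{"dx":-0.06,"dy":0,"dz":0,"wx":0,"wy":0,"wz":0,"fingers":1},{"dx":-0.06,"dy":0,"dz":0,"wx":0,"wy":0,"wz":0,"fingers":1}]'

```text
clock: 25.35
eef_pos: [389.0, 187.6, 158.8]
tool_rot: [2.853, 1.569, -2.742]
force: [0.2, 1.5, -3.2]
width: 20.2
```

```bash
python3 ov.py m1 0 57; python3 - <<'E'
from h import *
plan(577.4,347.3,165,119,n=15)
E
```

```text
clock 25.4 tcp [391.7 188.4 163.1] jaw 39.3 R [ 0.006  0.004 -1.   ] rotor est [391.7 188.4] 106.12839334320051 edge err x,y tester [-239.5  -48.9] 20.252093923159933 [0.7 0.8 1.8]
at [391.7 188.4 163.1] jaw 39.3->119.0 N 15 d [-0.0001, -0.0138, 0.0191] w [-0.885, 0.003, 0.003] mm/row 17.7
```

View pics/m1o.png

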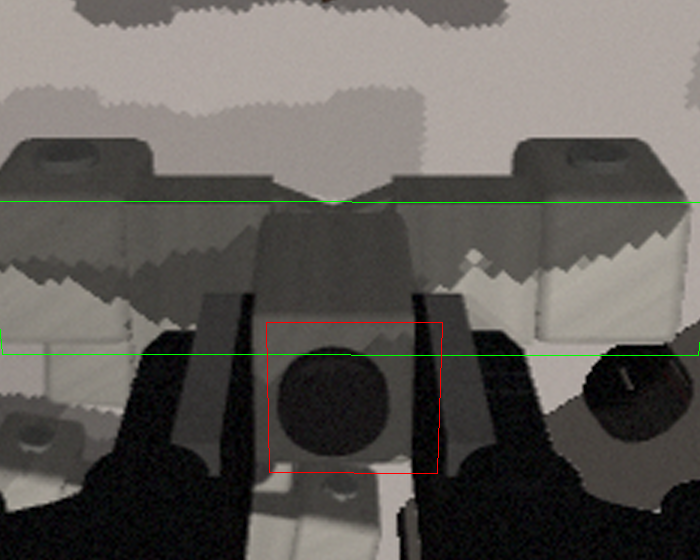

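Call:
servo_tool --rows '[{"dx":-0.0005,"dy":-0.0138,"dz":0.0191,"wx":-0.885,"wy":0.003,"wz":0.003,"fingers":1},{"dx":-0.0005,"dy":-0.0138,"dz":0.0191,"wx":-0.885,"wy":0.003,"wz":0.003,"fingers":1},{"dx":-0.0005,"dy":-0.0138,"dz":0.0191,"wx":-0.885,"wy":0.003,"wz":0.003,"fingers":1},{"dx":-0.0005,"dy":-0.0138,"dz":0.0191,"wx":-0.885,"wy":0.003,"wz":0.003,"fingers":1},{"dx":-0.0005,"dy":-0.0138,"dz":0.0191,"wx":-0.885,"wy":0.003,"wz":0.003,"fingers":1}]'

```text
clock: 26.02
eef_pos: [474.6, 209.2, 159.3]
tool_rot: [2.073, 1.568, -3.056]
force: [-0.2, -0.3, -1.5]
width: 20.3
```

Call:
servo_tool --rows '[{"dx":0,"dy":-0.0138,"dz":0.0191,"wx":-0.885,"wy":0.003,"wz":0.003,"fingers":1},{"dx":0,"dy":-0.0138,"dz":0.0191,"wx":-0.885,"wy":0.003,"wz":0.003,"fingers":1},{"dx":0,"dy":-0.0138,"dz":0.0191,"wx":-0.885,"wy":0.003,"wz":0.003,"fingers":1},{"dx":0,"dy":-0.0138,"dz":0.0191,"wx":-0.885,"wy":0.003,"wz":0.003,"fingers":1},{"dx":0,"dy":-0.0138,"dz":0.0191,"wx":-0.885,"wy":0.003,"wz":0.003,"fingers":1}]'

```text
clock: 26.65
eef_pos: [540.8, 266.5, 158.8]
tool_rot: [1.839, 1.565, -2.827]
force: [0.0, -0.0, -1.7]
width: 20.2
```

Call:
servo_tool --rows '[{"dx":0,"dy":-0.0138,"dz":0.0191,"wx":-0.885,"wy":0.003,"wz":0.003,"fingers":1},{"dx":0,"dy":-0.0138,"dz":0.0191,"wx":-0.885,"wy":0.003,"wz":0.003,"fingers":1},{"dx":0,"dy":-0.0138,"dz":0.0191,"wx":-0.885,"wy":0.003,"wz":0.003,"fingers":1},{"dx":0,"dy":-0.0138,"dz":0.0191,"wx":-0.885,"wy":0.003,"wz":0.003,"fingers":1},{"dx":0,"dy":-0.0138,"dz":0.0191,"wx":-0.885,"wy":0.003,"wz":0.003,"fingers":1}]'

```text
clock: 27.28
eef_pos: [574.4, 347.4, 158.2]
tool_rot: [1.602, 1.563, -2.6]
force: [0.2, 0.0, -2.5]
width: 20.6
```

Call:
servo_tool --rows '[{"dx":0,"dy":0,"dz":0,"wx":0,"wy":0,"wz":0,"fingers":1},{"dx":0,"dy":0,"dz":0,"wx":0,"wy":0,"wz":0,"fingers":1},{"dx":0,"dy":0,"dz":0,"wx":0,"wy":0,"wz":0,"fingers":1}]'

```text
clock: 27.65
eef_pos: [574.8, 346.0, 159.2]
tool_rot: [1.746, 1.564, -2.461]
force: [0.2, 0.1, -2.5]
width: 20.4
```

```bash
python3 ov.py n1 0 57; python3 -c "
from h import *
plan(577.4,347.3,113,119)"
```

```text
clock 27.7 tcp [574.9 346.2 159.4] jaw 119.0 R [-0.005 -0.004 -1.   ] rotor est [574.9 346.2] 102.37381909690367 edge err x,y tester [-2.7  0.3] 20.239470925629735 [-0.8  0.2 -1.9]
at [574.9 346.2 159.4] jaw 119.0->119.0 N 2 d [0.0309, -0.002, -0.0002] w [-0.003, -0.005, -0.029] mm/row 23.2
```

View pics/n1o.png

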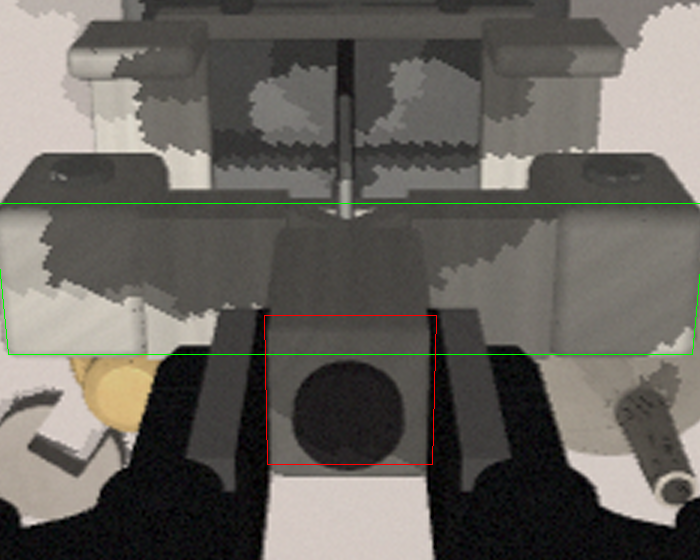

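Call:
servo_tool --rows '[{"dx":0.015,"dy":-0.003,"dz":0.0007,"wx":0,"wy":0,"wz":-0.05,"fingers":1},{"dx":0.025,"dy":0,"dz":0,"wx":0,"wy":0,"wz":0,"fingers":1},{"dx":0.017,"dy":0,"dz":0,"wx":0,"wy":0,"wz":0,"fingers":1},{"dx":0.006,"dy":0,"dz":0,"wx":0,"wy":0,"wz":0,"fingers":1},{"dx":0.003,"dy":0,"dz":0,"wx":0,"wy":0,"wz":0,"fingers":1}]'

```text
clock: 28.32
eef_pos: [576.5, 348.8, 109.4]
tool_rot: [2.087, 1.57, -2.118]
force: [0.4, -0.4, -1.6]
width: 20.0
```

```bash
python3 ov.py n2 -0.5 57
```

```text
clock 28.375 tcp [576.5 348.9 109.5] jaw 119.1 R [-0. -0. -1.] rotor est [577.  349.1] 52.53558184208964 edge err x,y tester [0.5 1.8] 20.370752866117673 [ 0.2  1.3 -2.4]
```

View pics/n2.png

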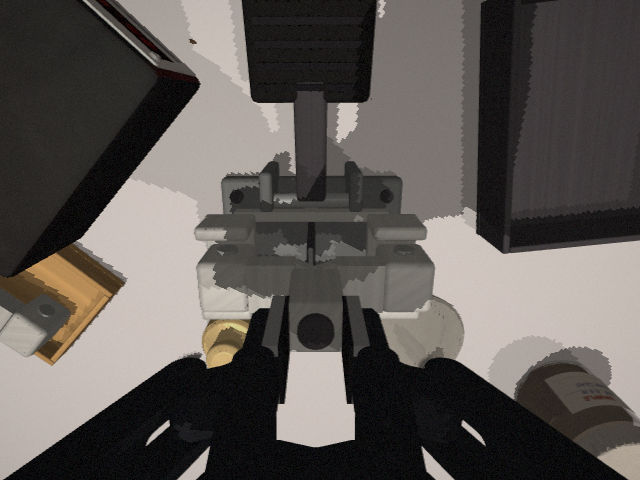

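Call:
servo_tool --rows '[{"dx":0,"dy":0,"dz":0,"wx":0,"wy":0,"wz":0,"fingers":0.3},{"dx":0,"dy":0,"dz":0,"wx":0,"wy":0,"wz":0,"fingers":0.3},{"dx":0,"dy":0,"dz":0,"wx":0,"wy":0,"wz":0,"fingers":0.3},{"dx":-0.05,"dy":0,"dz":0,"wx":0,"wy":0,"wz":0,"fingers":0.3},{"dx":-0.06,"dy":0,"dz":0,"wx":0,"wy":0,"wz":0,"fingers":1}]'

```text
clock: 29.0
eef_pos: [576.0, 348.5, 192.6]
tool_rot: [1.766, 1.569, -2.439]
force: [0.8, 0.5, 0.2]
width: 42.6
```

Call:
servo_tool --rows '[{"dx":0,"dy":0.048,"dz":0,"wx":0,"wy":0,"wz":0,"fingers":1},{"dx":0,"dy":0.048,"dz":0,"wx":0,"wy":0,"wz":0,"fingers":1},{"dx":0.03,"dy":0.047,"dz":-0.002,"wx":0,"wy":0,"wz":0,"fingers":1},{"dx":0.07,"dy":0,"dz":0,"wx":0,"wy":0,"wz":0,"fingers":1},{"dx":0.06,"dy":0,"dz":0,"wx":0,"wy":0,"wz":0,"fingers":1}]'

```text
clock: 29.62
eef_pos: [483.7, 295.6, 72.1]
tool_rot: [-1.605, 1.569, 0.473]
force: [0.2, 0.1, 0.8]
width: 0.3
```

Call:
servo_tool --rows '[{"dx":0.012,"dy":0,"dz":0,"wx":0,"wy":0,"wz":0,"fingers":1},{"dx":0.012,"dy":0,"dz":0,"wx":0,"wy":0,"wz":0,"fingers":1},{"dx":0.012,"dy":0,"dz":0,"wx":0,"wy":0,"wz":0,"fingers":1},{"dx":0.008,"dy":0,"dz":0,"wx":0,"wy":0,"wz":0,"fingers":1},{"dx":0.003,"dy":0,"dz":0,"wx":0,"wy":0,"wz":0,"fingers":1}]'

```text
clock: 30.25
eef_pos: [482.4, 294.8, 39.7]
tool_rot: [1.689, 1.568, -2.516]
force: [-8.6, -4.6, 27.9]
width: 0.1
```

Call:
servo_tool --rows '[{"dx":0,"dy":0,"dz":0,"wx":0,"wy":0,"wz":0,"fingers":1},{"dx":0,"dy":0,"dz":0,"wx":0,"wy":0,"wz":0,"fingers":1},{"dx":0,"dy":0,"dz":0,"wx":0,"wy":0,"wz":0,"fingers":1},{"dx":0,"dy":0,"dz":0,"wx":0,"wy":0,"wz":0,"fingers":1},{"dx":0,"dy":0,"dz":0,"wx":0,"wy":0,"wz":0,"fingers":1}]'

```text
clock: 30.88
eef_pos: [482.4, 294.8, 40.0]
tool_rot: [1.713, 1.568, -2.493]
force: [-5.0, -2.8, 14.1]
width: 0.0
```

```bash
python3 trial.py o1
```

```text
30.925 [482.4 294.8  40. ] [-5.5 -3.5 15.1]
```

View pics/o1.png

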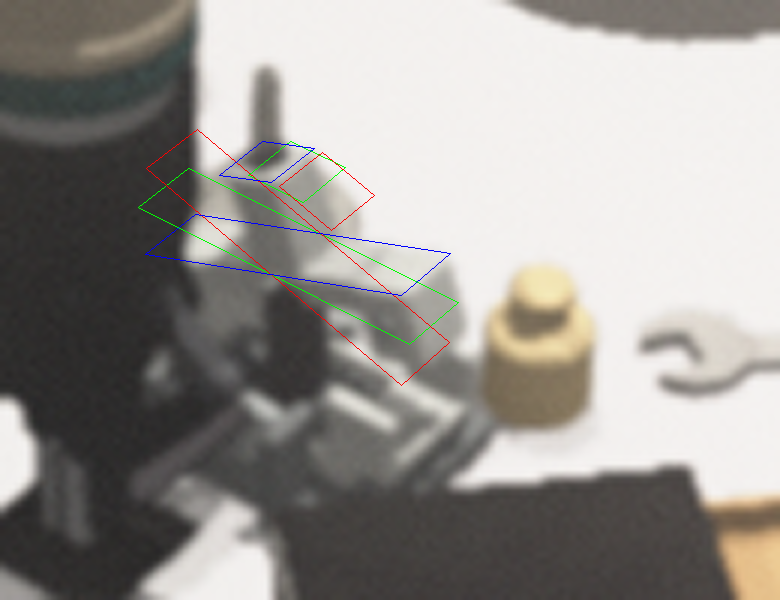

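Call:
servo_tool --rows '[{"dx":-0.012,"dy":0,"dz":0,"wx":0,"wy":0,"wz":0,"fingers":1},{"dx":-0.015,"dy":0,"dz":0,"wx":0,"wy":0,"wz":0,"fingers":1},{"dx":-0.03,"dy":0,"dz":0,"wx":0,"wy":0,"wz":0,"fingers":1},{"dx":-0.07,"dy":0,"dz":0,"wx":0,"wy":0,"wz":0,"fingers":0.3},{"dx":-0.07,"dy":0,"dz":0,"wx":0,"wy":0,"wz":0,"fingers":0}]'

```text
clock: 31.55
eef_pos: [483.8, 295.6, 187.5]
tool_rot: [-1.791, 1.57, 0.287]
force: [0.4, 0.2, -0.5]
width: 35.7
```

Call:
servo_tool --rows '[{"dx":0,"dy":-0.048,"dz":0,"wx":0,"wy":0,"wz":0,"fingers":0},{"dx":0,"dy":-0.048,"dz":0,"wx":0,"wy":0,"wz":0,"fingers":0},{"dx":0,"dy":-0.047,"dz":0,"wx":0,"wy":0,"wz":0,"fingers":0},{"dx":0,"dy":0,"dz":0,"wx":0,"wy":0,"wz":0,"fingers":0},{"dx":0,"dy":0,"dz":0,"wx":0,"wy":0,"wz":0,"fingers":0}]'

```text
clock: 32.17
eef_pos: [576.6, 347.1, 185.3]
tool_rot: [1.861, 1.57, -2.344]
force: [-1.2, -0.0, -0.9]
width: 85.6
```

```bash
cat > cr.py <<'E'
from h import *
import sys
n=sys.argv[1]
s=ctrl.read_state();print(s['clock'],s['width'],np.round(s['force'],1))
c=ctrl.camera_info("wrist");im=ctrl.get_image("wrist");save(n,im);overlay(n+"o",577.4,347.3,119,52,c,im)
plan(577.4,347.3,86,119)
E
python3 cr.py p1
```

```text
32.175 85.56974733944944 [-1.2 -0.  -0.9]
at [576.4 347.1 185.3] jaw 119.1->119.0 N 3 d [0.0441, -0.0005, -0.0001] w [0.003, -0.001, -0.003] mm/row 33.1
```

View pics/p1o.png

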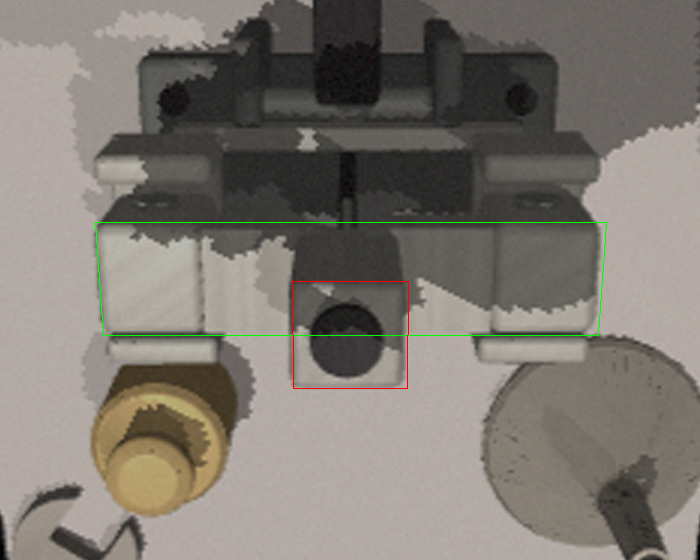

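Call:
servo_tool --rows '[{"dx":0.0441,"dy":-0.001,"dz":-0.001,"wx":0,"wy":0,"wz":0,"fingers":0},{"dx":0.0441,"dy":0,"dz":0,"wx":0,"wy":0,"wz":0,"fingers":0},{"dx":0.0441,"dy":0,"dz":0,"wx":0,"wy":0,"wz":0,"fingers":0},{"dx":0,"dy":0,"dz":0,"wx":0,"wy":0,"wz":0,"fingers":0.5},{"dx":0,"dy":0,"dz":0,"wx":0,"wy":0,"wz":0,"fingers":1}]'

```text
clock: 32.85
eef_pos: [578.7, 347.5, 87.2]
tool_rot: [-1.708, 1.569, 0.37]
force: [0.1, -0.2, 0.1]
width: 51.6
```

Call:
servo_tool --rows '[{"dx":0,"dy":0,"dz":0,"wx":0,"wy":0,"wz":0,"fingers":1},{"dx":0,"dy":0,"dz":0,"wx":0,"wy":0,"wz":0,"fingers":1},{"dx":0,"dy":0,"dz":0,"wx":0,"wy":0,"wz":0,"fingers":1},{"dx":0,"dy":0,"dz":0,"wx":0,"wy":0,"wz":0,"fingers":1},{"dx":0,"dy":0,"dz":0,"wx":0,"wy":0,"wz":0,"fingers":1}]'

```text
clock: 33.48
eef_pos: [579.0, 347.7, 86.2]
tool_rot: [-1.706, 1.569, 0.372]
force: [1.3, 0.9, 3.7]
width: 21.0
```

Call:
servo_tool --rows '[{"dx":-0.01,"dy":0,"dz":0,"wx":0,"wy":0,"wz":0,"fingers":1},{"dx":-0.04,"dy":0,"dz":0,"wx":0,"wy":0,"wz":0,"fingers":1},{"dx":-0.05,"dy":0,"dz":0,"wx":0,"wy":0,"wz":0,"fingers":1},{"dx":-0.05,"dy":0,"dz":0,"wx":0,"wy":0,"wz":0,"fingers":1},{"dx":0,"dy":0,"dz":0,"wx":0,"wy":0,"wz":0,"fingers":1}]'

```text
clock: 34.1
eef_pos: [579.3, 347.9, 200.8]
tool_rot: [-1.577, 1.567, 0.501]
force: [-0.6, 0.8, -2.0]
width: 21.0
```

```bash
python3 tr.py q1 box 438.5 445.5 35.3; python3 -c "
from h import *
plan(420,471.6,150,35.3,n=15)"
```

```text
clock 34.15 [577.9 347.1 198.5] jaw 119.1 20.626457164830235 [-0.6  0.6 -2. ]
at [577.9 347.1 198.5] jaw 119.1->35.3 N 15 d [0.0043, 0.0172, 0.0092] w [0.931, -0.0, -0.0] mm/row 15.0
```

View pics/q1o.png

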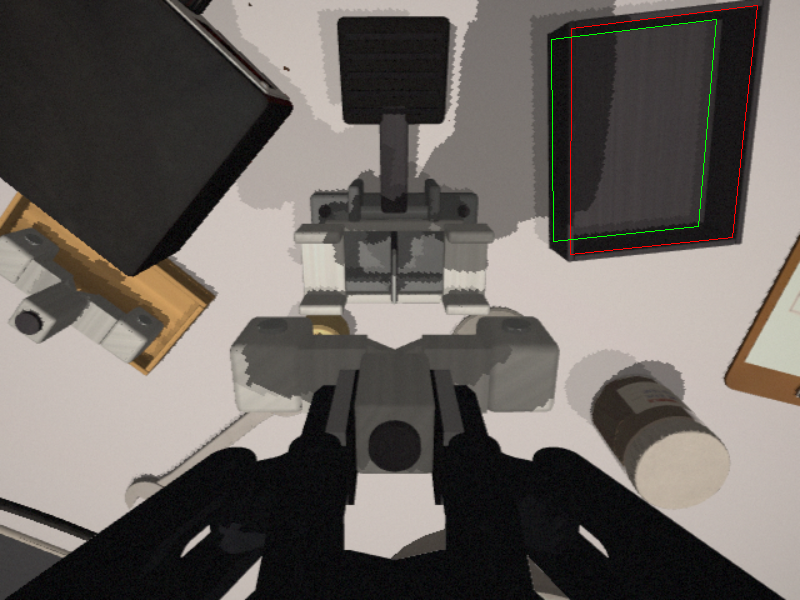

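Call:
servo_tool --rows '[{"dx":0.004,"dy":0.0172,"dz":0.0092,"wx":0.931,"wy":0,"wz":0,"fingers":1},{"dx":0.004,"dy":0.0172,"dz":0.0092,"wx":0.931,"wy":0,"wz":0,"fingers":1},{"dx":0.004,"dy":0.0172,"dz":0.0092,"wx":0.931,"wy":0,"wz":0,"fingers":1},{"dx":0.004,"dy":0.0172,"dz":0.0092,"wx":0.931,"wy":0,"wz":0,"fingers":1},{"dx":0.004,"dy":0.0172,"dz":0.0092,"wx":0.931,"wy":0,"wz":0,"fingers":1}]'

```text
clock: 34.78
eef_pos: [504.8, 358.9, 180.5]
tool_rot: [2.262, 1.565, -2.434]
force: [0.1, 1.5, -1.3]
width: 21.2
```

Call:
servo_tool --rows '[{"dx":0.004,"dy":0.0172,"dz":0.0092,"wx":0.931,"wy":0,"wz":0,"fingers":1},{"dx":0.004,"dy":0.0172,"dz":0.0092,"wx":0.931,"wy":0,"wz":0,"fingers":1},{"dx":0.004,"dy":0.0172,"dz":0.0092,"wx":0.931,"wy":0,"wz":0,"fingers":1},{"dx":0.004,"dy":0.0172,"dz":0.0092,"wx":0.931,"wy":0,"wz":0,"fingers":1},{"dx":0.004,"dy":0.0172,"dz":0.0092,"wx":0.931,"wy":0,"wz":0,"fingers":1}]'

```text
clock: 35.4
eef_pos: [447.9, 403.8, 165.7]
tool_rot: [2.856, 1.565, -2.328]
force: [0.8, 0.9, -3.0]
width: 21.1
```

Call:
servo_tool --rows '[{"dx":0.004,"dy":0.0172,"dz":0.0092,"wx":0.931,"wy":0,"wz":0,"fingers":1},{"dx":0.004,"dy":0.0172,"dz":0.0092,"wx":0.931,"wy":0,"wz":0,"fingers":1},{"dx":0.004,"dy":0.0172,"dz":0.0092,"wx":0.931,"wy":0,"wz":0,"fingers":1},{"dx":0.004,"dy":0.0172,"dz":0.0092,"wx":0.931,"wy":0,"wz":0,"fingers":1},{"dx":0.004,"dy":0.0172,"dz":0.0092,"wx":0.931,"wy":0,"wz":0,"fingers":1}]'

```text
clock: 36.02
eef_pos: [418.8, 470.1, 150.6]
tool_rot: [-2.856, 1.565, -2.244]
force: [-0.2, -0.5, -1.7]
width: 21.2
```

Call:
servo_tool --rows '[{"dx":0,"dy":0,"dz":0,"wx":0,"wy":0,"wz":0,"fingers":1},{"dx":0,"dy":0,"dz":0,"wx":0,"wy":0,"wz":0,"fingers":1}]'

```text
clock: 36.28
eef_pos: [420.4, 469.6, 152.0]
tool_rot: [-2.598, 1.567, -1.982]
force: [-0.6, -0.3, -2.8]
width: 20.8
```

```bash
python3 tr.py q2 box 438.5 445.5 35.3; python3 -c "
from h import *
plan(420,471.6,42,35.3)"
```

```text
clock 36.325 [420.8 469.7 152.4] jaw 35.3 21.05535861396692 [-0.  -0.  -2.6]
at [420.8 469.7 152.4] jaw 35.3->35.3 N 3 d [0.0491, 0.0009, 0.0003] w [-0.002, -0.007, 0.005] mm/row 36.8
```

View pics/q2o.png

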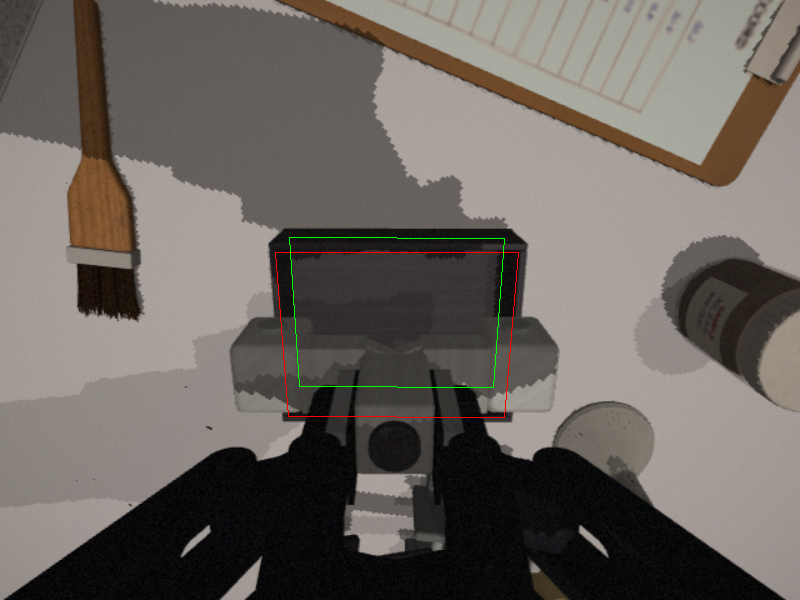

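Call:
servo_tool --rows '[{"dx":0.049,"dy":0.001,"dz":0.001,"wx":0,"wy":0,"wz":0,"fingers":1},{"dx":0.049,"dy":0.001,"dz":0,"wx":0,"wy":0,"wz":0,"fingers":1},{"dx":0.04,"dy":0,"dz":0,"wx":0,"wy":0,"wz":0,"fingers":1},{"dx":0.008,"dy":0,"dz":0,"wx":0,"wy":0,"wz":0,"fingers":1},{"dx":0,"dy":0,"dz":0,"wx":0,"wy":0,"wz":0,"fingers":1}]'

```text
clock: 36.95
eef_pos: [421.1, 472.5, 44.1]
tool_rot: [-1.312, 1.57, -0.697]
force: [0.3, -0.7, -1.5]
width: 20.8
```

Call:
servo_tool --rows '[{"dx":0,"dy":0,"dz":0,"wx":0,"wy":0,"wz":0,"fingers":0.3},{"dx":0,"dy":0,"dz":0,"wx":0,"wy":0,"wz":0,"fingers":0.3},{"dx":0,"dy":0,"dz":0,"wx":0,"wy":0,"wz":0,"fingers":0.3},{"dx":-0.05,"dy":0,"dz":0,"wx":0,"wy":0,"wz":0,"fingers":0.3},{"dx":-0.08,"dy":0,"dz":0,"wx":0,"wy":0,"wz":0,"fingers":0}]'

```text
clock: 37.58
eef_pos: [419.2, 471.9, 140.7]
tool_rot: [-2.859, 1.566, -2.244]
force: [1.3, 0.5, -0.2]
width: 75.9
```

Call:
servo_tool --rows '[{"dx":-0.05,"dy":0,"dz":0,"wx":0,"wy":0,"wz":0,"fingers":0},{"dx":0,"dy":0,"dz":0,"wx":0,"wy":0,"wz":0,"fingers":0}]'

```text
clock: 37.83
eef_pos: [422.3, 474.5, 182.6]
tool_rot: [0.217, 1.564, 0.832]
force: [0.0, 0.9, -0.2]
width: 85.2
```

```bash
python3 tr.py r1 box 438.5 445.5 35.3;python3 - <<'E'
from h import *
im=ctrl.get_image("top");save("r1top",im);rotors("top",4)
for d in ctrl.mark_of("rotor_1","top")[:5]: print(np.round(at_z("top",d['point'],0)[:2],1),round(d['conf'],2))
for t in[(425.5,115,35.2),(440.3,60.5,29.1)]:plan(t[0],t[1],185,t[2])
E
```

```text
clock 37.875 [420.9 473.5 180.3] jaw 35.3 85.30878481789343 [-0.5 -0.2  0.4]
0.94 [440.2  61.6] [108.6  35. ] dir 29.5
0.83 [712.5 171.4] [107.5  43.6] dir 77.2
0.82 [420.5 474.2] [112.6  32.6] dir 37.5
0.66 [424.7 114.7] [109.9  31.1] dir 34.3
[420.8 474.9] 0.84
[438.8  60.4] 0.82
[713.7 179.9] 0.71
[429.5 117.8] 0.67
at [419.5 472.3 177.3] jaw 35.3->35.2 N 8 d [-0.0012, -0.0492, -0.0335] w [0.002, -0.003, 0.001] mm/row 44.7
at [419.5 472.3 177.3] jaw 35.3->29.1 N 10 d [-0.001, -0.0478, -0.0272] w [0.103, -0.003, 0.001] mm/row 41.3
```

View pics/r1o.png

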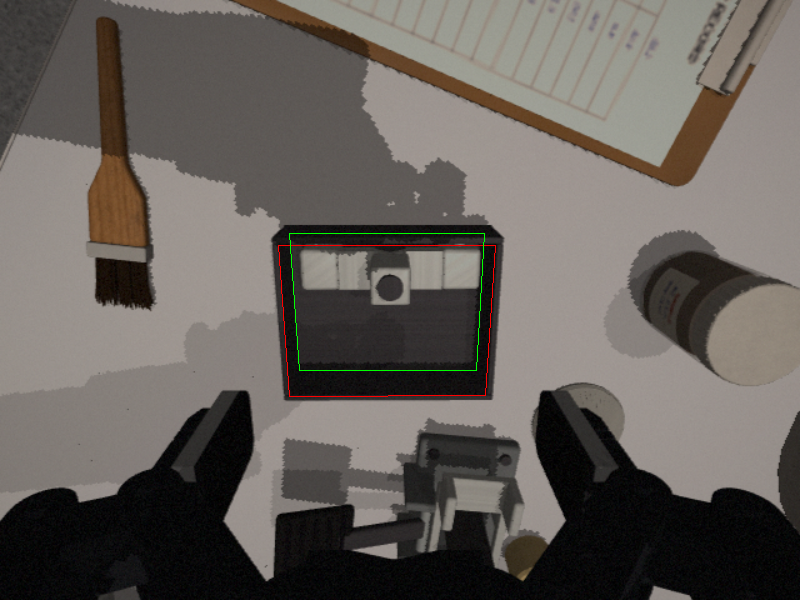

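View pics/r1top.png

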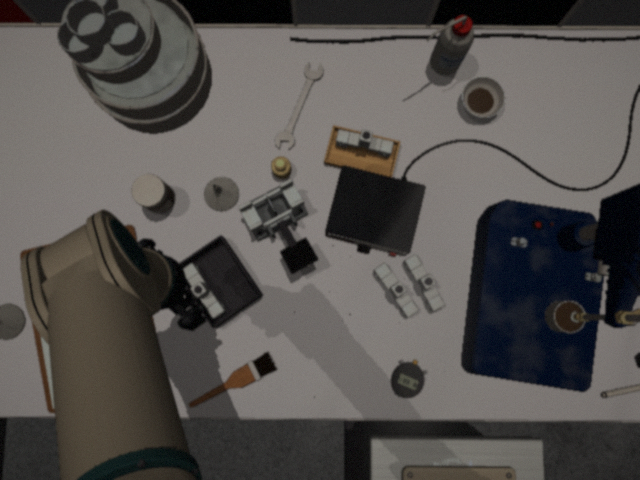

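Call:
servo_tool --rows '[{"dx":-0.001,"dy":-0.0492,"dz":-0.0335,"wx":0,"wy":0,"wz":0,"fingers":0},{"dx":-0.001,"dy":-0.0492,"dz":-0.0335,"wx":0,"wy":0,"wz":0,"fingers":0},{"dx":-0.001,"dy":-0.0492,"dz":-0.0335,"wx":0,"wy":0,"wz":0,"fingers":0},{"dx":-0.001,"dy":-0.0492,"dz":-0.0335,"wx":0,"wy":0,"wz":0,"fingers":0},{"dx":-0.001,"dy":-0.0492,"dz":-0.0335,"wx":0,"wy":0,"wz":0,"fingers":0}]'

```text
clock: 38.65
eef_pos: [423.6, 247.9, 181.4]
tool_rot: [-2.917, 1.568, -2.302]
force: [0.5, -0.3, 0.4]
width: 85.5
```

Call:
servo_tool --rows '[{"dx":-0.001,"dy":-0.0492,"dz":-0.0335,"wx":0,"wy":0,"wz":0,"fingers":0},{"dx":-0.001,"dy":-0.0492,"dz":-0.0335,"wx":0,"wy":0,"wz":0,"fingers":0},{"dx":-0.001,"dy":-0.0492,"dz":-0.0335,"wx":0,"wy":0,"wz":0,"fingers":0},{"dx":0,"dy":0,"dz":0,"wx":0,"wy":0,"wz":0,"fingers":0},{"dx":0,"dy":0,"dz":0,"wx":0,"wy":0,"wz":0,"fingers":0}]'

```text
clock: 39.28
eef_pos: [426.4, 116.2, 184.1]
tool_rot: [2.868, 1.569, -2.8]
force: [-0.6, 1.2, 0.2]
width: 85.5
```

```bash
python3 rv.py s1 425.5 114.7 35
```

```text
[315. 206.] [425.8 115. ] 0.96
[598. 330.] [713.8 170.7] 0.95
[291. 266.] [440.4  57.6] 0.87
0.97 [439.7  56.8] [109.3  52.3] dir 29.0
0.95 [424.7 111.3] [108.8  41.2] dir 35.2
0.92 [699.8 152.2] [76.2 76.4] dir 139.6
39.425 [-0.65  0.45  0.44  2.13 -0.32  0.63  0.63]
at [426.5 117.1 184.4] jaw 35.4->35.0 N 4 d [0.0501, -0.0005, -0.0007] w [0.017, -0.002, -0.0] mm/row 37.6
```

View pics/s1o.png

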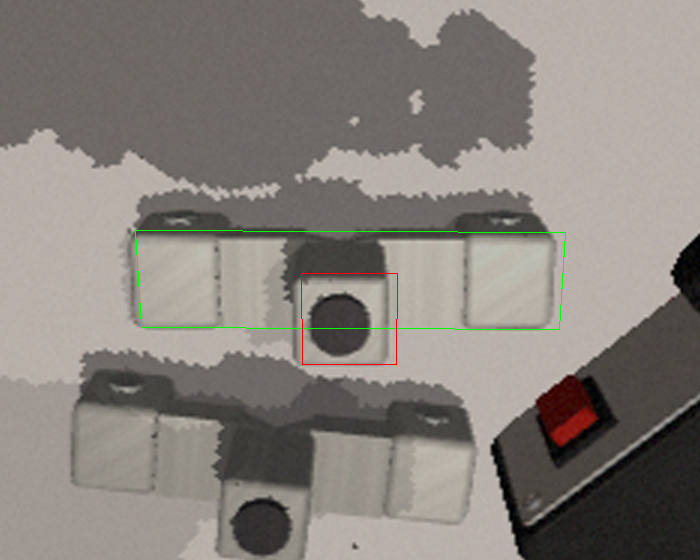

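Call:
servo_tool --rows '[{"dx":0.035,"dy":-0.001,"dz":-0.003,"wx":0.07,"wy":0,"wz":0,"fingers":0},{"dx":0.035,"dy":-0.001,"dz":-0.0025,"wx":0,"wy":0,"wz":0,"fingers":0},{"dx":0.035,"dy":0,"dz":0,"wx":0,"wy":0,"wz":0,"fingers":0},{"dx":0.035,"dy":0,"dz":0,"wx":0,"wy":0,"wz":0,"fingers":0},{"dx":0.016,"dy":0,"dz":0,"wx":0,"wy":0,"wz":0,"fingers":0}]'

```text
clock: 40.05
eef_pos: [423.5, 112.9, 66.5]
tool_rot: [2.792, 1.569, -2.881]
force: [-0.5, 0.6, 0.2]
width: 85.3
```

Call:
servo_tool --rows '[{"dx":0.014,"dy":0,"dz":0,"wx":0,"wy":0,"wz":0,"fingers":0},{"dx":0,"dy":0,"dz":0,"wx":0,"wy":0,"wz":0,"fingers":0},{"dx":0,"dy":0,"dz":0,"wx":0,"wy":0,"wz":0,"fingers":0}]'

```text
clock: 40.42
eef_pos: [424.6, 112.3, 57.8]
tool_rot: [-0.764, 1.57, -0.155]
force: [0.6, -0.5, -0.7]
width: 85.4
```

```bash
python3 - <<'E'
from h import *
print(np.round(ctrl.read_state()['qpos'],3),np.round(tool()[1][:,0],3));plan(424,113.5,40,35)
E
```

```text
[-0.47   0.674  0.216  2.234 -0.508  0.278  0.799] [ 0.001 -0.    -1.   ]
at [424.6 112.3  57.8] jaw 34.8->35.0 N 1 d [0.0237, 0.0018, 0.0003] w [-0.026, 0.006, 0.006] mm/row 17.8
```

Within 1–2 mm; go slightly lower and grip.

Call:
servo_tool --rows '[{"dx":0.009,"dy":0.0015,"dz":0,"wx":0,"wy":0,"wz":0,"fingers":0},{"dx":0,"dy":0,"dz":0,"wx":0,"wy":0,"wz":0,"fingers":0.4},{"dx":0,"dy":0,"dz":0,"wx":0,"wy":0,"wz":0,"fingers":1},{"dx":0,"dy":0,"dz":0,"wx":0,"wy":0,"wz":0,"fingers":1},{"dx":0,"dy":0,"dz":0,"wx":0,"wy":0,"wz":0,"fingers":1}]'

```text
clock: 41.05
eef_pos: [423.7, 113.0, 50.8]
tool_rot: [-1.354, 1.571, -0.746]
force: [-0.3, -0.8, 3.9]
width: 20.2
```

Call:
servo_tool --rows '[{"dx":0,"dy":0,"dz":0,"wx":0,"wy":0,"wz":0,"fingers":1},{"dx":0,"dy":0,"dz":0,"wx":0,"wy":0,"wz":0,"fingers":1},{"dx":0,"dy":0,"dz":0,"wx":0,"wy":0,"wz":0,"fingers":1},{"dx":-0.02,"dy":0,"dz":0,"wx":0,"wy":0,"wz":0,"fingers":1},{"dx":-0.06,"dy":0,"dz":0,"wx":0,"wy":0,"wz":0,"fingers":1}]'

```text
clock: 41.68
eef_pos: [421.8, 112.6, 109.6]
tool_rot: [2.887, 1.565, -2.788]
force: [0.3, 0.4, -2.8]
width: 20.4
```

Call:
servo_tool --rows '[{"dx":-0.06,"dy":0,"dz":0,"wx":0,"wy":0,"wz":0,"fingers":1},{"dx":0,"dy":0,"dz":0,"wx":0,"wy":0,"wz":0,"fingers":1}]'

```text
clock: 41.92
eef_pos: [425.3, 113.6, 157.6]
tool_rot: [-0.364, 1.565, 0.244]
force: [0.7, 0.9, -3.0]
width: 20.2
```

```bash
python3 ov.py t1 0 55; python3 - <<'E'
from h import *
plan(577.4,347.3,165,119,n=15)
E
```

```text
clock 41.975 tcp [424.  113.6 156.2] jaw 34.9 R [ 0.002  0.001 -1.   ] rotor est [424.  113.6] 101.15539138786795 edge err x,y tester [-247.5 -130. ] 20.21313432251015 [-0.4 -0.  -4.4]
at [424.  113.6 156.2] jaw 34.9->119.0 N 15 d [-0.0008, -0.0082, 0.026] w [-0.935, 0.001, 0.001] mm/row 20.4
```

View pics/t1o.png

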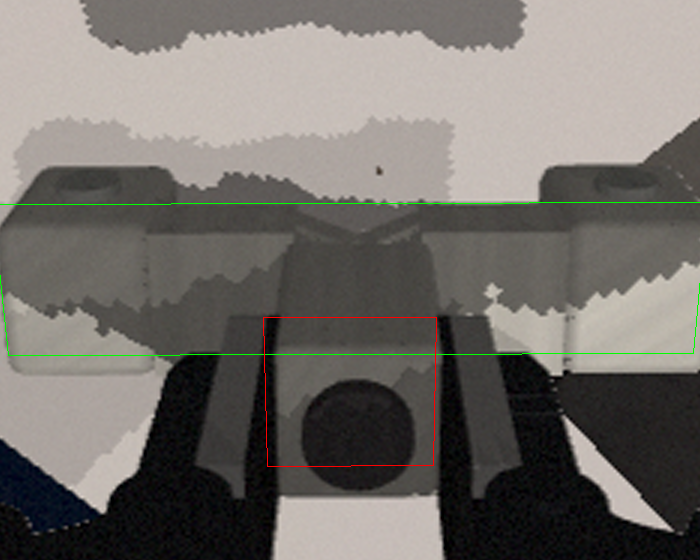

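```bash
python3 - <<'E'
from h import *
plan(574.3,345.6,168,119,n=15)
E
```

```text
at [424.  113.6 156.2] jaw 34.9->119.0 N 15 d [-0.001, -0.0079, 0.0257] w [-0.935, 0.001, 0.001] mm/row 20.2
```

Call:
servo_tool --rows '[{"dx":-0.002,"dy":-0.0079,"dz":0.0258,"wx":-0.935,"wy":0,"wz":0,"fingers":1},{"dx":-0.002,"dy":-0.0079,"dz":0.0258,"wx":-0.935,"wy":0,"wz":0,"fingers":1},{"dx":-0.002,"dy":-0.0079,"dz":0.0258,"wx":-0.935,"wy":0,"wz":0,"fingers":1},{"dx":-0.002,"dy":-0.0079,"dz":0.0258,"wx":-0.935,"wy":0,"wz":0,"fingers":1},{"dx":-0.002,"dy":-0.0079,"dz":0.0258,"wx":-0.935,"wy":0,"wz":0,"fingers":1}]'

```text
clock: 42.6
eef_pos: [510.2, 161.7, 160.7]
tool_rot: [2.347, 1.566, -2.835]
force: [-0.1, -0.3, -2.7]
width: 20.5
```

Call:
servo_tool --rows '[{"dx":-0.002,"dy":-0.0079,"dz":0.0258,"wx":-0.935,"wy":0,"wz":0,"fingers":1},{"dx":-0.002,"dy":-0.0079,"dz":0.0258,"wx":-0.935,"wy":0,"wz":0,"fingers":1},{"dx":-0.001,"dy":-0.0079,"dz":0.0258,"wx":-0.935,"wy":0,"wz":0,"fingers":1},{"dx":0,"dy":-0.0079,"dz":0.0258,"wx":-0.935,"wy":0,"wz":0,"fingers":1},{"dx":0,"dy":-0.0079,"dz":0.0258,"wx":-0.935,"wy":0,"wz":0,"fingers":1}]'

```text
clock: 43.22
eef_pos: [564.4, 245.9, 163.7]
tool_rot: [1.836, 1.566, -2.857]
force: [-0.3, 0.2, -3.8]
width: 20.1
```

Call:
servo_tool --rows '[{"dx":0,"dy":-0.0079,"dz":0.0258,"wx":-0.935,"wy":0,"wz":0,"fingers":1},{"dx":0,"dy":-0.0079,"dz":0.0258,"wx":-0.935,"wy":0,"wz":0,"fingers":1},{"dx":0,"dy":-0.0079,"dz":0.0258,"wx":-0.935,"wy":0,"wz":0,"fingers":1},{"dx":0,"dy":-0.0079,"dz":0.0258,"wx":-0.935,"wy":0,"wz":0,"fingers":1},{"dx":0,"dy":-0.0079,"dz":0.0258,"wx":-0.935,"wy":0,"wz":0,"fingers":1}]'

```text
clock: 43.85
eef_pos: [572.6, 345.6, 163.3]
tool_rot: [1.4, 1.565, -2.804]
force: [0.2, -0.4, -2.9]
width: 20.7
```

Call:
servo_tool --rows '[{"dx":0,"dy":0,"dz":0,"wx":0,"wy":0,"wz":0,"fingers":1},{"dx":0,"dy":0,"dz":0,"wx":0,"wy":0,"wz":0,"fingers":1},{"dx":0,"dy":0,"dz":0,"wx":0,"wy":0,"wz":0,"fingers":1}]'

```text
clock: 44.22
eef_pos: [574.4, 343.9, 166.0]
tool_rot: [2.21, 1.569, -1.999]
force: [0.4, 0.3, -2.8]
width: 20.3
```

```bash
python3 ov.py u1 -3.5 55; python3 -c "
from h import *
plan(574.3,345.6,107,119)"
```

```text
clock 44.275 tcp [574.4 344.3 166.3] jaw 118.9 R [-0.    -0.001 -1.   ] rotor est [577.5 346. ] 111.34444052268034 edge err x,y tester [-0.6 -1.2] 20.05120628984298 [ 0.6  0.1 -3.1]
at [574.4 344.3 166.3] jaw 118.9->119.0 N 2 d [0.0396, -0.0004, 0.0008] w [-0.012, -0.005, -0.005] mm/row 29.7
```

View pics/u1o.png

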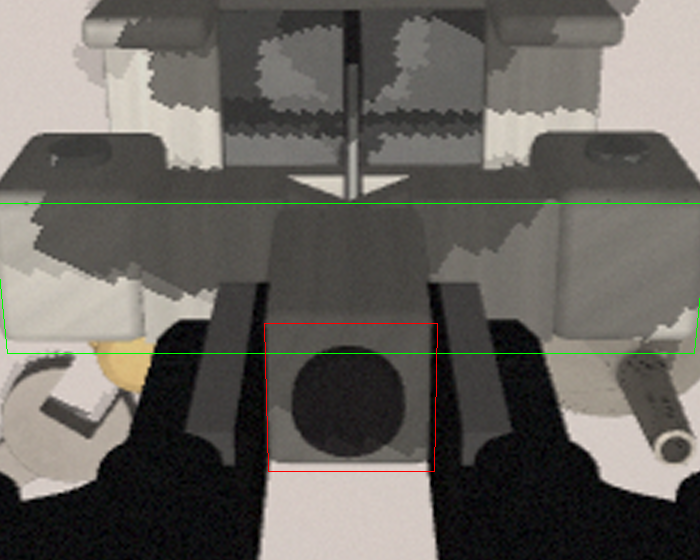

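Call:
servo_tool --rows '[{"dx":0.023,"dy":-0.0037,"dz":0.002,"wx":0,"wy":0,"wz":0,"fingers":1},{"dx":0.028,"dy":0,"dz":0,"wx":0,"wy":0,"wz":0,"fingers":1},{"dx":0.018,"dy":0,"dz":0,"wx":0,"wy":0,"wz":0,"fingers":1},{"dx":0.006,"dy":0,"dz":0,"wx":0,"wy":0,"wz":0,"fingers":1},{"dx":0.002,"dy":0,"dz":0,"wx":0,"wy":0,"wz":0,"fingers":1}]'

```text
clock: 44.9
eef_pos: [576.0, 348.4, 108.8]
tool_rot: [2.681, 1.57, -1.526]
force: [-0.2, 0.9, -3.1]
width: 20.2
```

```bash
python3 ov.py u2 -1.3 55
```

```text
clock 44.95 tcp [576.1 348.5 109. ] jaw 119.0 R [ 0. -0. -1.] rotor est [577.3 349.1] 53.992329026637194 edge err x,y tester [0.8 1.7] 20.519651465940832 [-0.   0.  -2.3]
```

View pics/u2o.png

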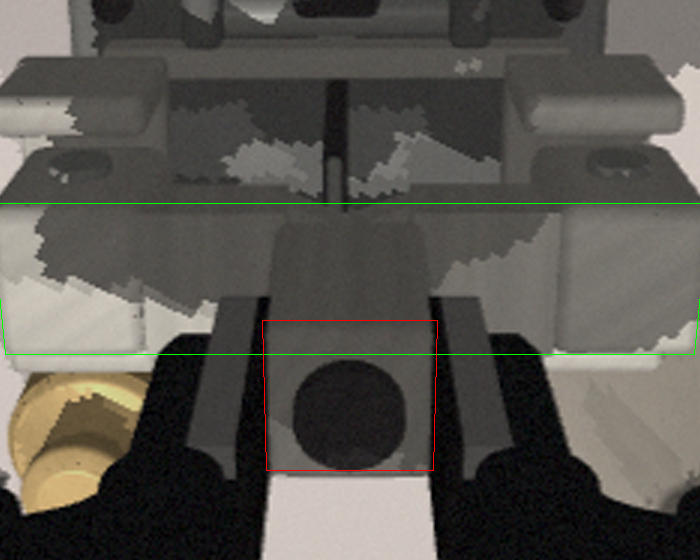

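Call:
servo_tool --rows '[{"dx":0.001,"dy":0,"dz":-0.002,"wx":0,"wy":0,"wz":0,"fingers":1},{"dx":0,"dy":0,"dz":0,"wx":0,"wy":0,"wz":0,"fingers":0.3},{"dx":0,"dy":0,"dz":0,"wx":0,"wy":0,"wz":0,"fingers":0.3},{"dx":0,"dy":0,"dz":0,"wx":0,"wy":0,"wz":0,"fingers":0.3},{"dx":-0.05,"dy":0,"dz":0,"wx":0,"wy":0,"wz":0,"fingers":0.3}]'

```text
clock: 45.58
eef_pos: [574.5, 345.9, 143.3]
tool_rot: [1.664, 1.564, -2.542]
force: [0.7, 0.5, 0.5]
width: 59.2
```

Call:
servo_tool --rows '[{"dx":-0.06,"dy":0,"dz":0,"wx":0,"wy":0,"wz":0,"fingers":1},{"dx":0,"dy":0.048,"dz":0,"wx":0,"wy":0,"wz":0,"fingers":1},{"dx":0,"dy":0.048,"dz":0,"wx":0,"wy":0,"wz":0,"fingers":1},{"dx":0.03,"dy":0.047,"dz":0,"wx":0,"wy":0,"wz":0,"fingers":1},{"dx":0.07,"dy":0,"dz":0,"wx":0,"wy":0,"wz":0,"fingers":1}]'

```text
clock: 46.2
eef_pos: [482.6, 295.2, 117.8]
tool_rot: [-1.508, 1.566, 0.569]
force: [1.1, 1.0, -0.0]
width: 0.1
```

Call:
servo_tool --rows '[{"dx":0.06,"dy":0,"dz":0,"wx":0,"wy":0,"wz":0,"fingers":1},{"dx":0.012,"dy":0,"dz":0,"wx":0,"wy":0,"wz":0,"fingers":1},{"dx":0.012,"dy":0,"dz":0,"wx":0,"wy":0,"wz":0,"fingers":1},{"dx":0.012,"dy":0,"dz":0,"wx":0,"wy":0,"wz":0,"fingers":1},{"dx":0.008,"dy":0,"dz":0,"wx":0,"wy":0,"wz":0,"fingers":1}]'

```text
clock: 46.82
eef_pos: [481.6, 294.4, 39.5]
tool_rot: [1.669, 1.568, -2.537]
force: [-8.2, -4.4, 40.7]
width: 0.1
```

Call:
servo_tool --rows '[{"dx":0.002,"dy":0,"dz":0,"wx":0,"wy":0,"wz":0,"fingers":1},{"dx":0,"dy":0,"dz":0,"wx":0,"wy":0,"wz":0,"fingers":1},{"dx":0,"dy":0,"dz":0,"wx":0,"wy":0,"wz":0,"fingers":1},{"dx":0,"dy":0,"dz":0,"wx":0,"wy":0,"wz":0,"fingers":1},{"dx":0,"dy":0,"dz":0,"wx":0,"wy":0,"wz":0,"fingers":1}]'

```text
clock: 47.45
eef_pos: [481.6, 294.4, 39.8]
tool_rot: [1.629, 1.568, -2.577]
force: [-7.8, -4.4, 22.5]
width: 0.2
```

```bash
python3 trial.py v1
```

```text
47.5 [481.6 294.4  39.8] [-8.9 -4.7 23.2]
```

View pics/v1.png

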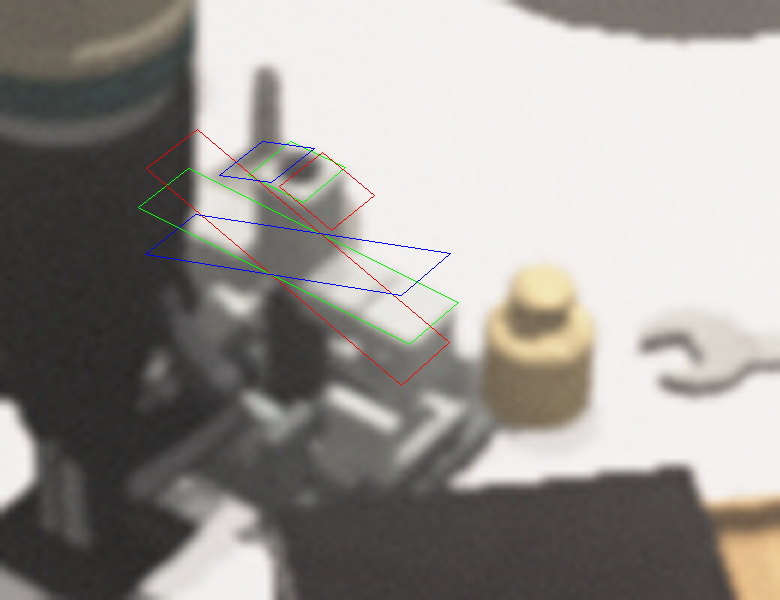

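Call:
servo_tool --rows '[{"dx":-0.015,"dy":0,"dz":0,"wx":0,"wy":0,"wz":0,"fingers":1},{"dx":-0.015,"dy":0,"dz":0,"wx":0,"wy":0,"wz":0,"fingers":1},{"dx":-0.03,"dy":0,"dz":0,"wx":0,"wy":0,"wz":0,"fingers":1},{"dx":-0.07,"dy":0,"dz":0,"wx":0,"wy":0,"wz":0,"fingers":0.3},{"dx":-0.07,"dy":0,"dz":0,"wx":0,"wy":0,"wz":0,"fingers":0}]'

```text
clock: 48.12
eef_pos: [482.9, 295.2, 188.8]
tool_rot: [-1.938, 1.57, 0.138]
force: [0.5, 1.0, 0.7]
width: 35.9
```

Call:
servo_tool --rows '[{"dx":0,"dy":-0.048,"dz":0,"wx":0,"wy":0,"wz":0,"fingers":0},{"dx":0,"dy":-0.048,"dz":0,"wx":0,"wy":0,"wz":0,"fingers":0},{"dx":0,"dy":-0.048,"dz":0,"wx":0,"wy":0,"wz":0,"fingers":0},{"dx":0,"dy":0,"dz":0,"wx":0,"wy":0,"wz":0,"fingers":0},{"dx":0,"dy":0,"dz":0,"wx":0,"wy":0,"wz":0,"fingers":0}]'

```text
clock: 48.75
eef_pos: [576.6, 347.1, 186.6]
tool_rot: [1.878, 1.57, -2.328]
force: [0.2, 1.0, -0.5]
width: 85.5
```

```bash
python3 cr.py w1
```

```text
48.75 85.51803066630679 [ 0.2  1.  -0.5]
at [576.4 347.  186.7] jaw 119.0->119.0 N 3 d [0.0447, -0.0005, -0.0001] w [-0.001, -0.001, -0.003] mm/row 33.6
```

View pics/w1o.png

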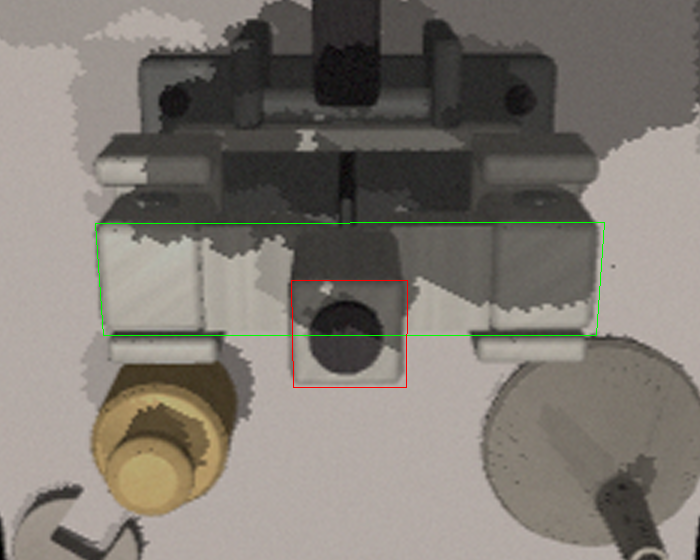

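Call:
servo_tool --rows '[{"dx":0.0445,"dy":-0.0005,"dz":-0.001,"wx":0,"wy":0,"wz":0,"fingers":0},{"dx":0.0445,"dy":0,"dz":0,"wx":0,"wy":0,"wz":0,"fingers":0},{"dx":0.0445,"dy":0,"dz":0,"wx":0,"wy":0,"wz":0,"fingers":0},{"dx":0,"dy":0,"dz":0,"wx":0,"wy":0,"wz":0,"fingers":0.5},{"dx":0,"dy":0,"dz":0,"wx":0,"wy":0,"wz":0,"fingers":1}]'

```text
clock: 49.42
eef_pos: [578.4, 347.2, 87.6]
tool_rot: [-1.749, 1.569, 0.328]
force: [0.8, 0.1, -0.2]
width: 51.5
```

Call:
servo_tool --rows '[{"dx":0,"dy":0,"dz":0,"wx":0,"wy":0,"wz":0,"fingers":1},{"dx":0,"dy":0,"dz":0,"wx":0,"wy":0,"wz":0,"fingers":1},{"dx":0,"dy":0,"dz":0,"wx":0,"wy":0,"wz":0,"fingers":1},{"dx":0,"dy":0,"dz":0,"wx":0,"wy":0,"wz":0,"fingers":1},{"dx":0,"dy":0,"dz":0,"wx":0,"wy":0,"wz":0,"fingers":1}]'

```text
clock: 50.05
eef_pos: [578.7, 347.4, 86.5]
tool_rot: [-1.734, 1.569, 0.343]
force: [2.3, -0.4, 3.6]
width: 21.2
```

Call:
servo_tool --rows '[{"dx":-0.01,"dy":0,"dz":0,"wx":0,"wy":0,"wz":0,"fingers":1},{"dx":-0.04,"dy":0,"dz":0,"wx":0,"wy":0,"wz":0,"fingers":1},{"dx":-0.05,"dy":0,"dz":0,"wx":0,"wy":0,"wz":0,"fingers":1},{"dx":-0.05,"dy":0,"dz":0,"wx":0,"wy":0,"wz":0,"fingers":1},{"dx":0,"dy":0,"dz":0,"wx":0,"wy":0,"wz":0,"fingers":1}]'

```text
clock: 50.68
eef_pos: [578.9, 347.6, 201.0]
tool_rot: [-1.57, 1.567, 0.507]
force: [0.2, 0.0, -3.3]
width: 21.1
```

```bash
python3 ov.py x0 0 35; python3 -c "
from h import *
plan(675.2,179.7,155,76.8,n=8)"
```

```text
clock 50.725 tcp [577.5 346.8 198.7] jaw 119.0 R [-0. -0. -1.] rotor est [577.5 346.8] 163.69636094638295 edge err x,y tester [-0.2 -0.5] 21.107451294281724 [-0.3 -1.2 -3.4]
at [577.5 346.8 198.7] jaw 119.0->76.8 N 8 d [0.0073, -0.0112, -0.031] w [0.879, -0.001, -0.001] mm/row 25.3
```

View pics/x0o.png

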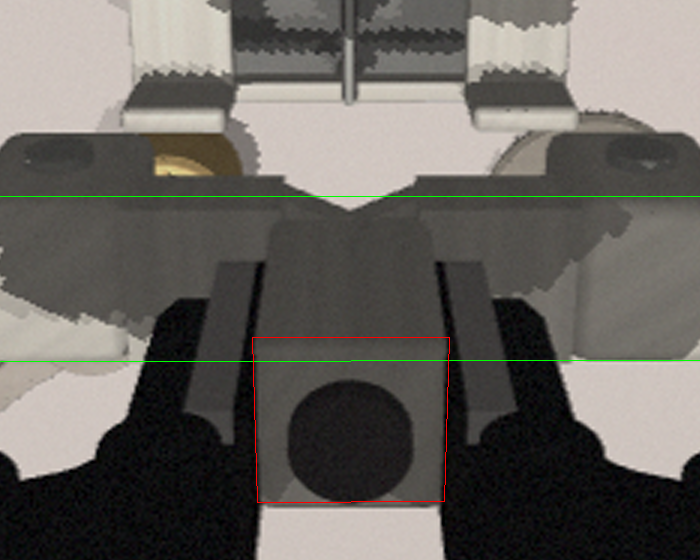

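Call:
servo_tool --rows '[{"dx":0.007,"dy":-0.0112,"dz":-0.031,"wx":0.879,"wy":0,"wz":0,"fingers":1},{"dx":0.007,"dy":-0.0112,"dz":-0.031,"wx":0.879,"wy":0,"wz":0,"fingers":1},{"dx":0.007,"dy":-0.0112,"dz":-0.031,"wx":0.879,"wy":0,"wz":0,"fingers":1},{"dx":0.007,"dy":-0.0112,"dz":-0.031,"wx":0.879,"wy":0,"wz":0,"fingers":1},{"dx":0.007,"dy":-0.0112,"dz":-0.031,"wx":0.879,"wy":0,"wz":0,"fingers":1}]'

```text
clock: 51.35
eef_pos: [652.2, 249.5, 168.8]
tool_rot: [1.955, 1.565, -2.715]
force: [-0.2, 0.1, -2.4]
width: 20.7
```

Call:
servo_tool --rows '[{"dx":0.007,"dy":-0.0112,"dz":-0.031,"wx":0.879,"wy":0,"wz":0,"fingers":1},{"dx":0.007,"dy":-0.0112,"dz":-0.031,"wx":0.879,"wy":0,"wz":0,"fingers":1},{"dx":0.007,"dy":-0.0112,"dz":-0.031,"wx":0.879,"wy":0,"wz":0,"fingers":1},{"dx":0,"dy":0,"dz":0,"wx":0,"wy":0,"wz":0,"fingers":1},{"dx":0,"dy":0,"dz":0,"wx":0,"wy":0,"wz":0,"fingers":1}]'

```text
clock: 51.98
eef_pos: [674.3, 181.1, 154.8]
tool_rot: [1.817, 1.567, -3.124]
force: [0.1, 0.1, -3.0]
width: 20.8
```

```bash
python3 tr.py x1 tray 692 175.8 76.8; python3 -c "
from h import *
plan(675.2,179.7,41,76.8)"
```

```text
clock 52.025 [674.6 181.8 155.3] jaw 76.9 21.104342890132784 [-0.3  0.3 -2.9]
at [674.6 181.8 155.3] jaw 76.9->76.8 N 3 d [0.0508, -0.0006, -0.0008] w [0.007, -0.0, -0.009] mm/row 38.1
```

View pics/x1o.png

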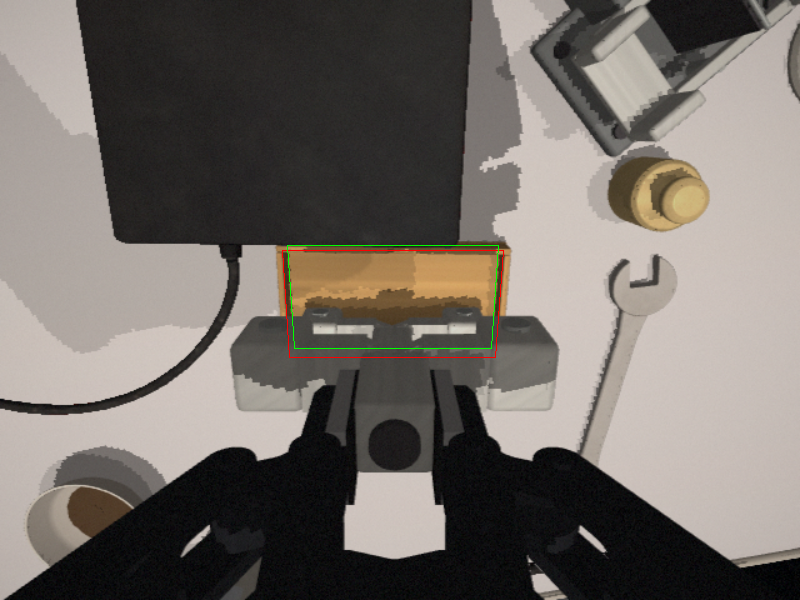

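Call:
servo_tool --rows '[{"dx":0.0508,"dy":-0.001,"dz":-0.0012,"wx":0,"wy":0,"wz":0,"fingers":1},{"dx":0.05,"dy":-0.001,"dz":-0.0012,"wx":0,"wy":0,"wz":0,"fingers":1},{"dx":0.04,"dy":0,"dz":0,"wx":0,"wy":0,"wz":0,"fingers":1},{"dx":0.009,"dy":0,"dz":0,"wx":0,"wy":0,"wz":0,"fingers":1},{"dx":0,"dy":0,"dz":0,"wx":0,"wy":0,"wz":0,"fingers":1}]'

```text
clock: 52.65
eef_pos: [676.3, 179.0, 44.3]
tool_rot: [1.793, 1.57, 3.135]
force: [0.1, 0.9, -2.0]
width: 20.9
```

Call:
servo_tool --rows '[{"dx":0,"dy":0,"dz":0,"wx":0,"wy":0,"wz":0,"fingers":0.3},{"dx":0,"dy":0,"dz":0,"wx":0,"wy":0,"wz":0,"fingers":0.3},{"dx":0,"dy":0,"dz":0,"wx":0,"wy":0,"wz":0,"fingers":0.3},{"dx":-0.05,"dy":0,"dz":0,"wx":0,"wy":0,"wz":0,"fingers":0.3},{"dx":-0.08,"dy":0,"dz":0,"wx":0,"wy":0,"wz":0,"fingers":0}]'

```text
clock: 53.28
eef_pos: [675.2, 177.8, 141.0]
tool_rot: [2.128, 1.566, -2.815]
force: [0.8, 1.0, -0.3]
width: 75.7
```

Call:
servo_tool --rows '[{"dx":-0.07,"dy":0.07,"dz":0,"wx":0,"wy":0,"wz":0,"fingers":0},{"dx":0,"dy":0.05,"dz":0,"wx":0,"wy":0,"wz":0,"fingers":0},{"dx":0,"dy":0,"dz":0,"wx":0,"wy":0,"wz":0,"fingers":0},{"dx":0,"dy":0,"dz":0,"wx":0,"wy":0,"wz":0,"fingers":0}]'

```text
clock: 53.78
eef_pos: [598.2, 196.5, 186.4]
tool_rot: [-1.625, 1.569, -0.285]
force: [1.1, -0.2, -0.3]
width: 85.4
```

```bash
python3 tr.py y1 tray 692 175.8 76.8; python3 - <<'E'
from h import *
im=ctrl.get_image("top");rotors("top",4)
for d in ctrl.mark_of("rotor_1","wrist")[:5]: print(np.round(at_z("wrist",d['point'],0)[:2],1),round(d['conf'],2))
plan(439.8,58,185,29)
E
```

```text
clock 53.825 [598.4 196.2 186. ] jaw 76.8 85.61792774588206 [ 0.8  1.2 -0.9]
0.66 [420.9 475. ] [112.7  35.1] dir 35.8
[679.4 176. ] 0.9
[437.5  60.4] 0.68
at [598.1 196.  185.5] jaw 76.7->29.0 N 9 d [0.0001, 0.008, -0.031] w [0.884, -0.001, 0.001] mm/row 24.0
```

View pics/y1o.png

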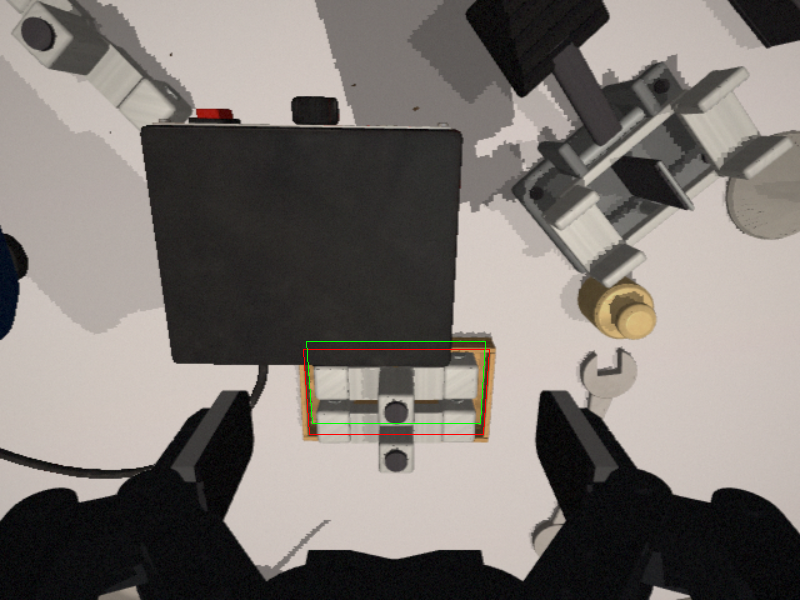

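Call:
servo_tool --rows '[{"dx":0,"dy":0.008,"dz":-0.031,"wx":0.884,"wy":0,"wz":0,"fingers":0},{"dx":0,"dy":0.008,"dz":-0.031,"wx":0.884,"wy":0,"wz":0,"fingers":0},{"dx":0,"dy":0.008,"dz":-0.031,"wx":0.884,"wy":0,"wz":0,"fingers":0},{"dx":0,"dy":0.008,"dz":-0.031,"wx":0.884,"wy":0,"wz":0,"fingers":0},{"dx":0,"dy":0.008,"dz":-0.031,"wx":0.884,"wy":0,"wz":0,"fingers":0}]'

```text
clock: 54.6
eef_pos: [523.7, 102.1, 185.7]
tool_rot: [-2.28, 1.57, -1.406]
force: [-0.3, 0.0, -0.5]
width: 85.4
```

Call:
servo_tool --rows '[{"dx":0,"dy":0.008,"dz":-0.031,"wx":0.884,"wy":0,"wz":0,"fingers":0},{"dx":0,"dy":0.008,"dz":-0.031,"wx":0.884,"wy":0,"wz":0,"fingers":0},{"dx":0,"dy":0.008,"dz":-0.031,"wx":0.884,"wy":0,"wz":0,"fingers":0},{"dx":0,"dy":0.008,"dz":-0.031,"wx":0.884,"wy":0,"wz":0,"fingers":0},{"dx":0,"dy":0,"dz":0,"wx":0,"wy":0,"wz":0,"fingers":0}]'

```text
clock: 55.22
eef_pos: [438.2, 57.9, 185.9]
tool_rot: [3.13, 1.569, -2.646]
force: [0.0, -0.3, -0.3]
width: 85.3
```

Call:
servo_tool --rows '[{"dx":0,"dy":0,"dz":0,"wx":0,"wy":0,"wz":0,"fingers":0},{"dx":0,"dy":0,"dz":0,"wx":0,"wy":0,"wz":0,"fingers":0}]'

```text
clock: 55.48
eef_pos: [440.4, 59.0, 186.0]
tool_rot: [-0.937, 1.57, -0.428]
force: [-0.8, -0.9, -0.9]
width: 85.6
```

```bash
python3 rv.py z1 439.8 59 29
```

```text
[310. 205.] [437.   55.8] 0.72
0.89 [439.1  58.1] [109.4  40.4] dir 29.1
0.84 [694.9 127.8] [37.2 38.4] dir 149.6
55.625 [-0.54  0.45  0.49  2.13 -0.35  0.64  0.69]
at [439.6  58.8 185.9] jaw 29.1->29.0 N 4 d [0.0506, 0.0001, 0.0001] w [0.004, -0.0, 0.001] mm/row 38.0
```

View pics/z1o.png

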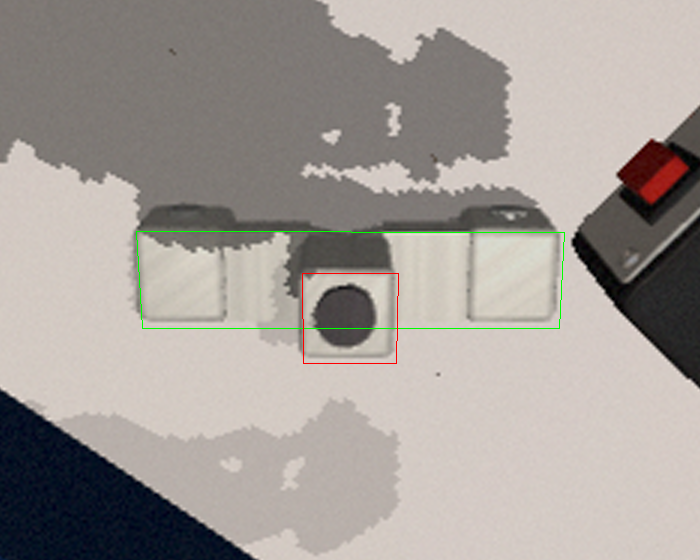

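Call:
servo_tool --rows '[{"dx":0.03,"dy":0.002,"dz":-0.001,"wx":0,"wy":0,"wz":0,"fingers":0.45},{"dx":0.035,"dy":0,"dz":0,"wx":0,"wy":0,"wz":0,"fingers":0.45},{"dx":0.035,"dy":0,"dz":0,"wx":0,"wy":0,"wz":0,"fingers":0.45},{"dx":0.035,"dy":0,"dz":0,"wx":0,"wy":0,"wz":0,"fingers":0.45},{"dx":0.016,"dy":0,"dz":0,"wx":0,"wy":0,"wz":0,"fingers":0.45}]'

```text
clock: 56.25
eef_pos: [437.4, 59.5, 71.6]
tool_rot: [2.937, 1.569, -2.839]
force: [-0.5, 0.8, -0.6]
width: 46.8
```

Call:
servo_tool --rows '[{"dx":0.016,"dy":0,"dz":0,"wx":0,"wy":0,"wz":0,"fingers":0.45},{"dx":0.01,"dy":0,"dz":0,"wx":0,"wy":0,"wz":0,"fingers":0.45},{"dx":0,"dy":0,"dz":0,"wx":0,"wy":0,"wz":0,"fingers":0.45}]'

```text
clock: 56.62
eef_pos: [437.7, 59.5, 53.1]
tool_rot: [-2.873, 1.57, -2.366]
force: [-0.3, 1.1, -0.3]
width: 47.3
```

```bash
python3 - <<'E'
from h import *
print(np.round(ctrl.read_state()['qpos'],3),np.round(tool()[1][:,0],3),ctrl.read_state()['force']);plan(438,60,40,29)
E
```

```text
[-0.357  0.688  0.232  2.228 -0.558  0.279  0.871] [-0. -0. -1.] [-0.27199815  1.07748528 -0.25651762]
at [437.7  59.5  53.1] jaw 29.1->29.0 N 1 d [0.0175, 0.0003, 0.0007] w [0.01, -0.005, 0.001] mm/row 13.1
```

Call:
servo_tool --rows '[{"dx":0.008,"dy":0,"dz":0,"wx":0,"wy":0,"wz":0,"fingers":0.45},{"dx":0,"dy":0,"dz":0,"wx":0,"wy":0,"wz":0,"fingers":0.7},{"dx":0,"dy":0,"dz":0,"wx":0,"wy":0,"wz":0,"fingers":1},{"dx":0,"dy":0,"dz":0,"wx":0,"wy":0,"wz":0,"fingers":1},{"dx":0,"dy":0,"dz":0,"wx":0,"wy":0,"wz":0,"fingers":1}]'

```text
clock: 57.25
eef_pos: [437.8, 59.6, 47.6]
tool_rot: [-1.072, 1.57, -0.565]
force: [-0.8, 0.2, 5.9]
width: 21.0
```

Call:
servo_tool --rows '[{"dx":0,"dy":0,"dz":0,"wx":0,"wy":0,"wz":0,"fingers":1},{"dx":0,"dy":0,"dz":0,"wx":0,"wy":0,"wz":0,"fingers":1},{"dx":-0.02,"dy":0,"dz":0,"wx":0,"wy":0,"wz":0,"fingers":1},{"dx":-0.06,"dy":0,"dz":0,"wx":0,"wy":0,"wz":0,"fingers":1},{"dx":-0.07,"dy":0,"dz":0,"wx":0,"wy":0,"wz":0,"fingers":1}]'

```text
clock: 57.88
eef_pos: [436.7, 59.5, 160.2]
tool_rot: [3.062, 1.568, -2.714]
force: [1.8, 0.6, -2.9]
width: 20.3
```

Call:
servo_tool --rows '[{"dx":0,"dy":0,"dz":0,"wx":0,"wy":0,"wz":0,"fingers":1},{"dx":0,"dy":0,"dz":0,"wx":0,"wy":0,"wz":0,"fingers":1}]'

```text
clock: 58.12
eef_pos: [436.9, 60.0, 159.2]
tool_rot: [2.823, 1.569, -2.952]
force: [0.8, 0.5, -3.3]
width: 20.3
```

```bash
python3 ov.py A1 0 50; python3 - <<'E'
from h import *
plan(577,347.1,168,119,n=16)
E
```

```text
clock 58.175 tcp [436.5  59.8 158.7] jaw 29.1 R [-0.003 -0.001 -1.   ] rotor est [436.5  59.8] 108.72012291951964 edge err x,y tester [-262.6 -183.1] 20.330710475973007 [ 0.1  0.3 -3.1]
at [436.5  59.8 158.7] jaw 29.1->119.0 N 16 d [-0.0008, -0.0038, 0.0293] w [-0.937, -0.001, -0.002] mm/row 22.2
```

View pics/A1o.png

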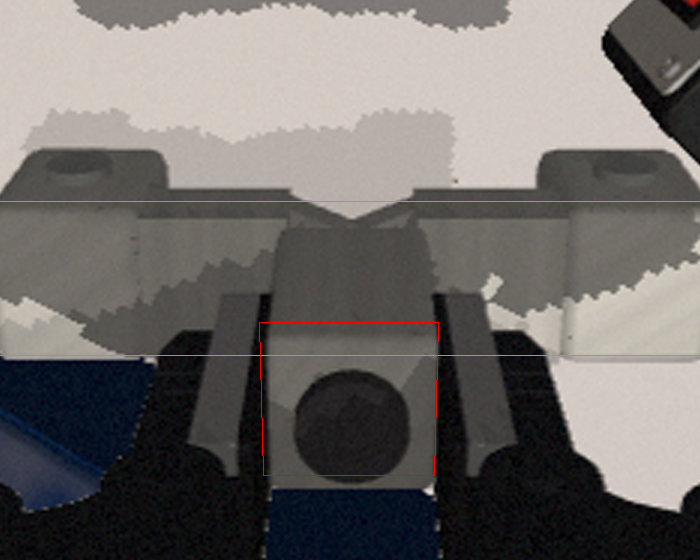

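Call:
servo_tool --rows '[{"dx":-0.002,"dy":-0.0038,"dz":0.0293,"wx":-0.937,"wy":0,"wz":0,"fingers":1},{"dx":-0.002,"dy":-0.0038,"dz":0.0293,"wx":-0.937,"wy":0,"wz":0,"fingers":1},{"dx":-0.002,"dy":-0.0038,"dz":0.0293,"wx":-0.937,"wy":0,"wz":0,"fingers":1},{"dx":-0.002,"dy":-0.0038,"dz":0.0293,"wx":-0.937,"wy":0,"wz":0,"fingers":1},{"dx":-0.002,"dy":-0.0038,"dz":0.0293,"wx":-0.937,"wy":0,"wz":0,"fingers":1}]'

```text
clock: 58.8
eef_pos: [529.1, 119.1, 165.1]
tool_rot: [2.448, 1.566, -2.835]
force: [-0.7, -1.0, -2.6]
width: 20.3
```

Call:
servo_tool --rows '[{"dx":-0.002,"dy":-0.0038,"dz":0.0293,"wx":-0.937,"wy":0,"wz":0,"fingers":1},{"dx":0,"dy":-0.0038,"dz":0.0293,"wx":-0.937,"wy":0,"wz":0,"fingers":1},{"dx":0,"dy":-0.0038,"dz":0.0293,"wx":-0.937,"wy":0,"wz":0,"fingers":1},{"dx":0,"dy":-0.0038,"dz":0.0293,"wx":-0.937,"wy":0,"wz":0,"fingers":1},{"dx":0,"dy":-0.0038,"dz":0.0293,"wx":-0.937,"wy":0,"wz":0,"fingers":1}]'

```text
clock: 59.42
eef_pos: [581.9, 215.2, 165.9]
tool_rot: [1.97, 1.566, -2.822]
force: [-0.3, 0.5, -2.7]
width: 20.3
```

Call:
servo_tool --rows '[{"dx":0,"dy":-0.0038,"dz":0.0293,"wx":-0.937,"wy":0,"wz":0,"fingers":1},{"dx":0,"dy":-0.0038,"dz":0.0293,"wx":-0.937,"wy":0,"wz":0,"fingers":1},{"dx":0,"dy":-0.0038,"dz":0.0293,"wx":-0.937,"wy":0,"wz":0,"fingers":1},{"dx":0,"dy":-0.0038,"dz":0.0293,"wx":-0.937,"wy":0,"wz":0,"fingers":1},{"dx":0,"dy":-0.0038,"dz":0.0293,"wx":-0.937,"wy":0,"wz":0,"fingers":1}]'

```text
clock: 60.05
eef_pos: [583.3, 324.7, 165.6]
tool_rot: [1.559, 1.566, -2.742]
force: [0.8, 0.3, -3.3]
width: 20.9
```

Call:
servo_tool --rows '[{"dx":0,"dy":-0.0038,"dz":0.0293,"wx":-0.937,"wy":0,"wz":0,"fingers":1},{"dx":0,"dy":0,"dz":0,"wx":0,"wy":0,"wz":0,"fingers":1},{"dx":0,"dy":0,"dz":0,"wx":0,"wy":0,"wz":0,"fingers":1},{"dx":0,"dy":0,"dz":0,"wx":0,"wy":0,"wz":0,"fingers":1}]'

```text
clock: 60.55
eef_pos: [579.0, 344.2, 168.1]
tool_rot: [2.36, 1.569, -1.849]
force: [0.7, 0.3, -3.1]
width: 20.7
```

```bash
python3 ov.py B1 -1 51; python3 -c "
from h import *
plan(576.5,346.8,103,119)"
```

```text
clock 60.6 tcp [579.  344.6 168.3] jaw 118.9 R [-0.    -0.002 -1.   ] rotor est [579.9 345.1] 117.32976456920696 edge err x,y tester [ 1.1 -3.1] 20.314508525308927 [ 0.5  0.2 -2.8]
at [579.  344.6 168.3] jaw 118.9->119.0 N 2 d [0.0436, 0.0007, 0.0021] w [-0.011, -0.006, -0.005] mm/row 32.7
```

View pics/B1o.png

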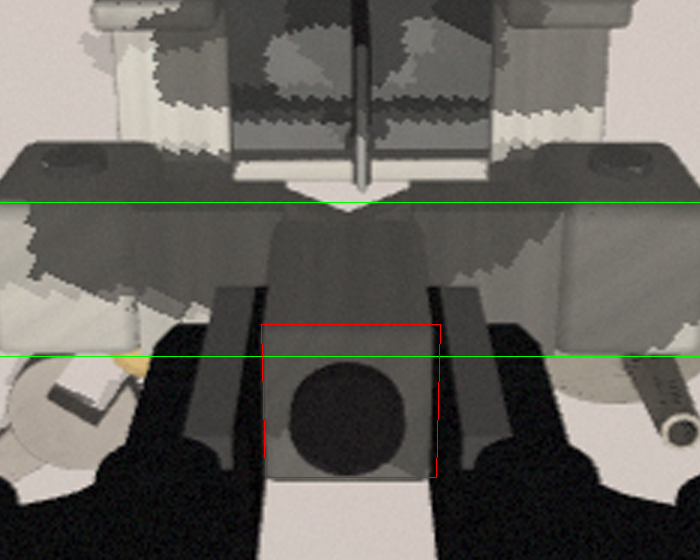

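Call:
servo_tool --rows '[{"dx":0.025,"dy":0.001,"dz":0.003,"wx":0,"wy":0,"wz":0,"fingers":1},{"dx":0.03,"dy":0,"dz":0,"wx":0,"wy":0,"wz":0,"fingers":1},{"dx":0.02,"dy":0,"dz":0,"wx":0,"wy":0,"wz":0,"fingers":1},{"dx":0.007,"dy":0,"dz":0,"wx":0,"wy":0,"wz":0,"fingers":1},{"dx":0.002,"dy":0,"dz":0,"wx":0,"wy":0,"wz":0,"fingers":1}]'

```text
clock: 61.22
eef_pos: [577.1, 347.8, 105.8]
tool_rot: [-2.914, 1.57, -0.837]
force: [0.3, -0.1, -2.4]
width: 20.4
```

```bash
python3 ov.py B2 -1 51
```

```text
clock 61.275 tcp [577.2 347.9 105.9] jaw 119.0 R [ 0.001 -0.    -1.   ] rotor est [578.  348.4] 54.90533661658344 edge err x,y tester [1.1 0.6] 20.589880667599306 [-0.3  0.1 -2.7]
```

View pics/B2.png

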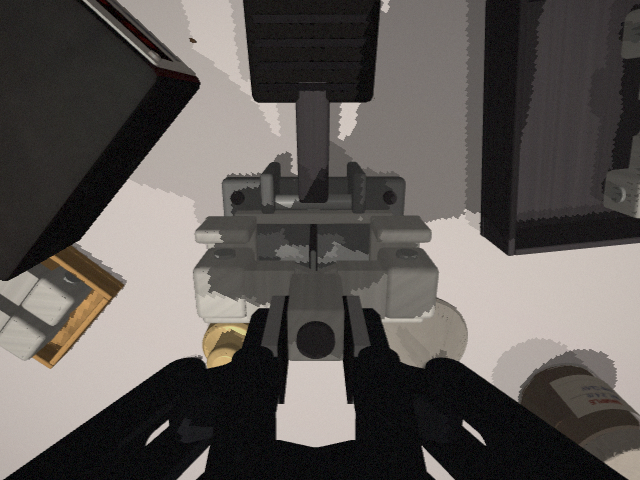

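Call:
servo_tool --rows '[{"dx":0.002,"dy":0,"dz":0,"wx":0,"wy":0,"wz":0,"fingers":1},{"dx":0,"dy":0,"dz":0,"wx":0,"wy":0,"wz":0,"fingers":0.3},{"dx":0,"dy":0,"dz":0,"wx":0,"wy":0,"wz":0,"fingers":0.3},{"dx":0,"dy":0,"dz":0,"wx":0,"wy":0,"wz":0,"fingers":0.3},{"dx":-0.05,"dy":0,"dz":0,"wx":0,"wy":0,"wz":0,"fingers":0.3}]'

```text
clock: 61.9
eef_pos: [574.7, 346.7, 139.2]
tool_rot: [1.662, 1.564, -2.544]
force: [1.6, -0.6, 0.1]
width: 59.4
```

Call:
servo_tool --rows '[{"dx":-0.06,"dy":0,"dz":0,"wx":0,"wy":0,"wz":0,"fingers":1},{"dx":0,"dy":0.048,"dz":0,"wx":0,"wy":0,"wz":0,"fingers":1},{"dx":0,"dy":0.048,"dz":0,"wx":0,"wy":0,"wz":0,"fingers":1},{"dx":0.03,"dy":0.047,"dz":0,"wx":0,"wy":0,"wz":0,"fingers":1},{"dx":0.07,"dy":0,"dz":0,"wx":0,"wy":0,"wz":0,"fingers":1}]'

```text
clock: 62.52
eef_pos: [482.8, 295.9, 113.7]
tool_rot: [-1.503, 1.566, 0.574]
force: [0.5, 1.3, 0.3]
width: 0.2
```

Call:
servo_tool --rows '[{"dx":0.055,"dy":0,"dz":0,"wx":0,"wy":0,"wz":0,"fingers":1},{"dx":0.012,"dy":0,"dz":0,"wx":0,"wy":0,"wz":0,"fingers":1},{"dx":0.012,"dy":0,"dz":0,"wx":0,"wy":0,"wz":0,"fingers":1},{"dx":0.01,"dy":0,"dz":0,"wx":0,"wy":0,"wz":0,"fingers":1},{"dx":0.006,"dy":0,"dz":0,"wx":0,"wy":0,"wz":0,"fingers":1}]'

```text
clock: 63.15
eef_pos: [481.8, 295.1, 41.9]
tool_rot: [1.655, 1.568, -2.551]
force: [-4.7, -2.1, 8.3]
width: 0.0
```

Call:
servo_tool --rows '[{"dx":0.003,"dy":0,"dz":0,"wx":0,"wy":0,"wz":0,"fingers":1},{"dx":0.001,"dy":0,"dz":0,"wx":0,"wy":0,"wz":0,"fingers":1},{"dx":0,"dy":0,"dz":0,"wx":0,"wy":0,"wz":0,"fingers":1},{"dx":0,"dy":0,"dz":0,"wx":0,"wy":0,"wz":0,"fingers":1},{"dx":0,"dy":0,"dz":0,"wx":0,"wy":0,"wz":0,"fingers":1}]'

```text
clock: 63.78
eef_pos: [481.7, 295.1, 40.0]
tool_rot: [1.639, 1.568, -2.567]
force: [-6.2, -3.5, 14.3]
width: 0.1
```

```bash
python3 trial.py C1
```

```text
63.825 [481.7 295.   39.9] [-6.3 -3.1 15. ]
```

View pics/C1.png

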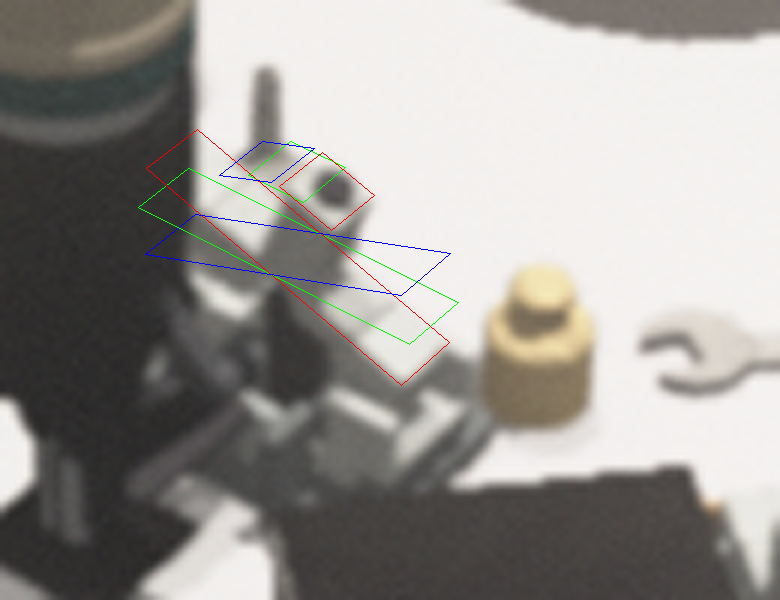

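Arm D tips (red outline matches) → steel box.

Call:
servo_tool --rows '[{"dx":-0.012,"dy":0,"dz":0,"wx":0,"wy":0,"wz":0,"fingers":1},{"dx":-0.015,"dy":0,"dz":0,"wx":0,"wy":0,"wz":0,"fingers":1},{"dx":-0.03,"dy":0,"dz":0,"wx":0,"wy":0,"wz":0,"fingers":1},{"dx":-0.07,"dy":0,"dz":0,"wx":0,"wy":0,"wz":0,"fingers":0.3},{"dx":-0.07,"dy":0,"dz":0,"wx":0,"wy":0,"wz":0,"fingers":0}]'

```text
clock: 64.45
eef_pos: [483.3, 295.9, 187.5]
tool_rot: [-1.977, 1.57, 0.1]
force: [0.8, 1.0, -0.2]
width: 35.6
```

Call:
servo_tool --rows '[{"dx":0,"dy":-0.048,"dz":0,"wx":0,"wy":0,"wz":0,"fingers":0},{"dx":0,"dy":-0.048,"dz":0,"wx":0,"wy":0,"wz":0,"fingers":0},{"dx":0,"dy":-0.048,"dz":0,"wx":0,"wy":0,"wz":0,"fingers":0},{"dx":0,"dy":0,"dz":0,"wx":0,"wy":0,"wz":0,"fingers":0},{"dx":0,"dy":0,"dz":0,"wx":0,"wy":0,"wz":0,"fingers":0}]'

```text
clock: 65.08
eef_pos: [576.9, 347.8, 185.5]
tool_rot: [1.975, 1.57, -2.231]
force: [-1.3, 0.8, 0.7]
width: 85.6
```

```bash
python3 cr.py D1
```

```text
65.075 85.64173979626733 [-1.3  0.8  0.7]
at [576.6 347.7 185.5] jaw 119.0->119.0 N 3 d [0.0442, -0.0002, -0.0003] w [0.001, -0.001, -0.003] mm/row 33.2
```

View pics/D1o.png

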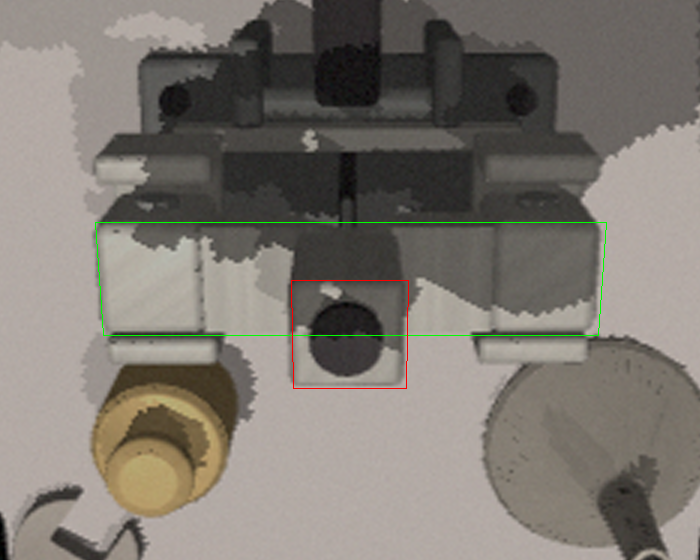

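Call:
servo_tool --rows '[{"dx":0.0442,"dy":-0.0005,"dz":-0.001,"wx":0,"wy":0,"wz":0,"fingers":0},{"dx":0.0442,"dy":0,"dz":0,"wx":0,"wy":0,"wz":0,"fingers":0},{"dx":0.0442,"dy":0,"dz":0,"wx":0,"wy":0,"wz":0,"fingers":0},{"dx":0,"dy":0,"dz":0,"wx":0,"wy":0,"wz":0,"fingers":0.5},{"dx":0,"dy":0,"dz":0,"wx":0,"wy":0,"wz":0,"fingers":1}]'

```text
clock: 65.75
eef_pos: [578.6, 348.0, 87.2]
tool_rot: [-1.727, 1.569, 0.35]
force: [0.2, -0.3, 1.2]
width: 51.5
```

Call:
servo_tool --rows '[{"dx":0,"dy":0,"dz":0,"wx":0,"wy":0,"wz":0,"fingers":1},{"dx":0,"dy":0,"dz":0,"wx":0,"wy":0,"wz":0,"fingers":1},{"dx":0,"dy":0,"dz":0,"wx":0,"wy":0,"wz":0,"fingers":1},{"dx":0,"dy":0,"dz":0,"wx":0,"wy":0,"wz":0,"fingers":1},{"dx":0,"dy":0,"dz":0,"wx":0,"wy":0,"wz":0,"fingers":1}]'

```text
clock: 66.38
eef_pos: [578.9, 348.1, 86.2]
tool_rot: [-1.749, 1.569, 0.328]
force: [1.5, 0.7, 2.4]
width: 20.9
```

Call:
servo_tool --rows '[{"dx":-0.01,"dy":0,"dz":0,"wx":0,"wy":0,"wz":0,"fingers":1},{"dx":-0.04,"dy":0,"dz":0,"wx":0,"wy":0,"wz":0,"fingers":1},{"dx":-0.05,"dy":0,"dz":0,"wx":0,"wy":0,"wz":0,"fingers":1},{"dx":-0.05,"dy":0,"dz":0,"wx":0,"wy":0,"wz":0,"fingers":1},{"dx":0,"dy":0,"dz":0,"wx":0,"wy":0,"wz":0,"fingers":1}]'

```text
clock: 67.0
eef_pos: [579.0, 348.4, 200.7]
tool_rot: [-1.535, 1.567, 0.542]
force: [-0.1, 0.3, -2.7]
width: 21.0
```

```bash
python3 ov.py E0 0 35; python3 -c "
from h import *
plan(448.9,430.8,150,35.3,n=15)"
```

```text
clock 67.05 tcp [577.6 347.6 198.3] jaw 119.0 R [-0.001 -0.    -1.   ] rotor est [577.6 347.6] 163.32015588075143 edge err x,y tester [0.3 0.2] 21.202284252462373 [-0.7  0.  -3.4]
at [577.6 347.6 198.3] jaw 119.0->35.3 N 15 d [0.0043, 0.0137, 0.0058] w [0.93, -0.0, -0.0] mm/row 11.6
```

View pics/E0.png

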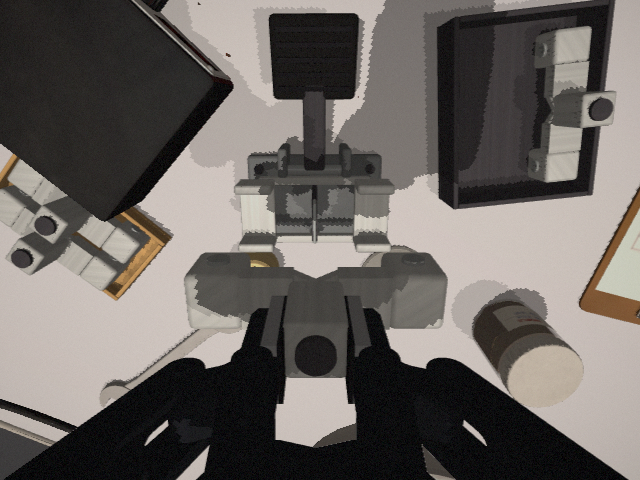

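Call:
servo_tool --rows '[{"dx":0.004,"dy":0.0137,"dz":0.0058,"wx":0.93,"wy":0,"wz":0,"fingers":1},{"dx":0.004,"dy":0.0137,"dz":0.0058,"wx":0.93,"wy":0,"wz":0,"fingers":1},{"dx":0.004,"dy":0.0137,"dz":0.0058,"wx":0.93,"wy":0,"wz":0,"fingers":1},{"dx":0.004,"dy":0.0137,"dz":0.0058,"wx":0.93,"wy":0,"wz":0,"fingers":1},{"dx":0.004,"dy":0.0137,"dz":0.0058,"wx":0.93,"wy":0,"wz":0,"fingers":1}]'

```text
clock: 67.68
eef_pos: [520.8, 351.4, 180.3]
tool_rot: [2.209, 1.565, -2.487]
force: [-0.1, 0.2, -2.8]
width: 20.7
```

Call:
servo_tool --rows '[{"dx":0.004,"dy":0.0137,"dz":0.0058,"wx":0.93,"wy":0,"wz":0,"fingers":1},{"dx":0.004,"dy":0.0137,"dz":0.0058,"wx":0.93,"wy":0,"wz":0,"fingers":1},{"dx":0.004,"dy":0.0137,"dz":0.0058,"wx":0.93,"wy":0,"wz":0,"fingers":1},{"dx":0.004,"dy":0.0137,"dz":0.0058,"wx":0.93,"wy":0,"wz":0,"fingers":1},{"dx":0.004,"dy":0.0137,"dz":0.0058,"wx":0.93,"wy":0,"wz":0,"fingers":1}]'

```text
clock: 68.3
eef_pos: [474.5, 381.6, 165.5]
tool_rot: [2.794, 1.565, -2.389]
force: [0.2, 0.5, -2.4]
width: 21.1
```

Call:
servo_tool --rows '[{"dx":0.004,"dy":0.0137,"dz":0.0058,"wx":0.93,"wy":0,"wz":0,"fingers":1},{"dx":0.004,"dy":0.0137,"dz":0.0058,"wx":0.93,"wy":0,"wz":0,"fingers":1},{"dx":0.004,"dy":0.0137,"dz":0.0058,"wx":0.93,"wy":0,"wz":0,"fingers":1},{"dx":0.004,"dy":0.0137,"dz":0.0058,"wx":0.93,"wy":0,"wz":0,"fingers":1},{"dx":0.004,"dy":0.0137,"dz":0.0058,"wx":0.93,"wy":0,"wz":0,"fingers":1}]'

```text
clock: 68.92
eef_pos: [447.8, 429.9, 150.5]
tool_rot: [-2.92, 1.565, -2.307]
force: [0.1, 0.1, -2.7]
width: 21.0
```

Call:
servo_tool --rows '[{"dx":0,"dy":0,"dz":0,"wx":0,"wy":0,"wz":0,"fingers":1},{"dx":0,"dy":0,"dz":0,"wx":0,"wy":0,"wz":0,"fingers":1}]'

```text
clock: 69.18
eef_pos: [449.4, 429.7, 152.0]
tool_rot: [-2.666, 1.568, -2.049]
force: [-0.4, -0.2, -2.6]
width: 20.6
```

```bash
python3 tr.py F1 box 438.5 445.5 35.3; python3 -c "
from h import *
plan(448.9,430.8,42,35.3)"
```

```text
clock 69.225 [449.8 429.7 152.5] jaw 35.3 20.882349397392773 [-0.1 -0.5 -2.6]
at [449.8 429.7 152.5] jaw 35.3->35.3 N 3 d [0.0491, 0.0007, 0.0] w [0.002, -0.006, 0.004] mm/row 36.8
```

View pics/F1o.png

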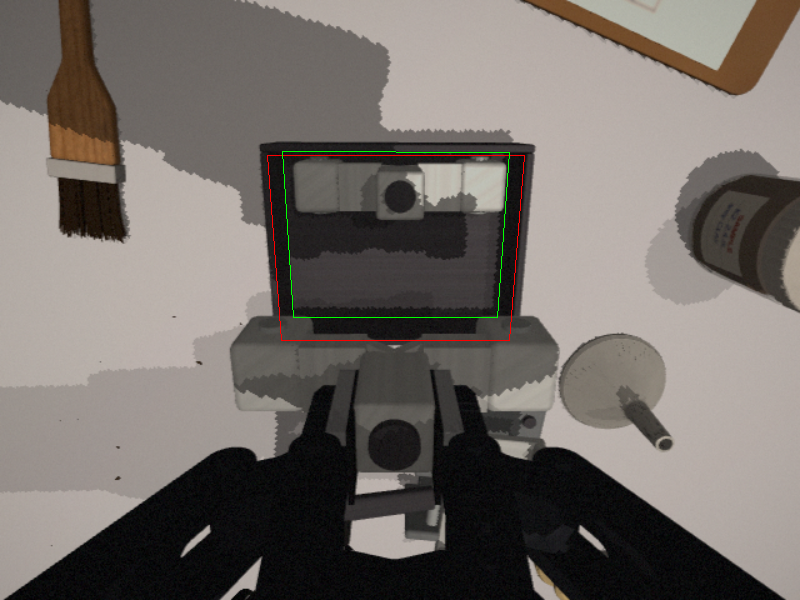

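Call:
servo_tool --rows '[{"dx":0.049,"dy":0.001,"dz":0,"wx":0,"wy":0,"wz":0,"fingers":1},{"dx":0.049,"dy":0.001,"dz":0,"wx":0,"wy":0,"wz":0,"fingers":1},{"dx":0.04,"dy":0,"dz":0,"wx":0,"wy":0,"wz":0,"fingers":1},{"dx":0.009,"dy":0,"dz":0,"wx":0,"wy":0,"wz":0,"fingers":1},{"dx":0,"dy":0,"dz":0,"wx":0,"wy":0,"wz":0,"fingers":1}]'

```text
clock: 69.85
eef_pos: [449.5, 431.8, 43.3]
tool_rot: [-1.693, 1.57, -1.077]
force: [0.0, 0.9, -2.5]
width: 21.2
```

Call:
servo_tool --rows '[{"dx":0,"dy":0,"dz":0,"wx":0,"wy":0,"wz":0,"fingers":0.3},{"dx":0,"dy":0,"dz":0,"wx":0,"wy":0,"wz":0,"fingers":0.3},{"dx":0,"dy":0,"dz":0,"wx":0,"wy":0,"wz":0,"fingers":0.3},{"dx":-0.05,"dy":0,"dz":0,"wx":0,"wy":0,"wz":0,"fingers":0.3},{"dx":-0.08,"dy":0,"dz":0,"wx":0,"wy":0,"wz":0,"fingers":0}]'

```text
clock: 70.47
eef_pos: [447.7, 431.5, 140.1]
tool_rot: [-2.925, 1.566, -2.308]
force: [0.8, 1.1, 0.5]
width: 75.8
```

Call:
servo_tool --rows '[{"dx":-0.07,"dy":0.03,"dz":0,"wx":0,"wy":0,"wz":0,"fingers":0},{"dx":-0.03,"dy":0.03,"dz":0,"wx":0,"wy":0,"wz":0,"fingers":0},{"dx":0,"dy":0,"dz":0,"wx":0,"wy":0,"wz":0,"fingers":0},{"dx":0,"dy":0,"dz":0,"wx":0,"wy":0,"wz":0,"fingers":0}]'

```text
clock: 70.97
eef_pos: [422.9, 467.7, 214.6]
tool_rot: [-2.531, 1.568, -1.916]
force: [0.4, -0.1, -1.4]
width: 86.0
```

```bash
python3 tr.py G1 box 438.5 445.5 35.3; python3 - <<'E'
from h import *
im=ctrl.get_image("top");save("G1top",im);rotors("top",5)
cv2.imwrite("pics/G1z.png",cv2.resize(cv2.imread("pics/G1top.png")[115:345,160:460],(780,598),interpolation=cv2.INTER_CUBIC))
E
```

```text
clock 71.025 [423.1 467.3 214.1] jaw 35.2 85.32329640319328 [ 0.2 -0.1 -0.1]
0.94 [421.4 475.9] [114.3  34.1] dir 35.9
0.73 [712.1 171.4] [108.9  42.2] dir 77.6
0.66 [678.9 179.7] [109.8  41.3] dir 76.6
0.57 [450.  434.4] [113.6  33. ] dir 35.9
```

View pics/G1o.png

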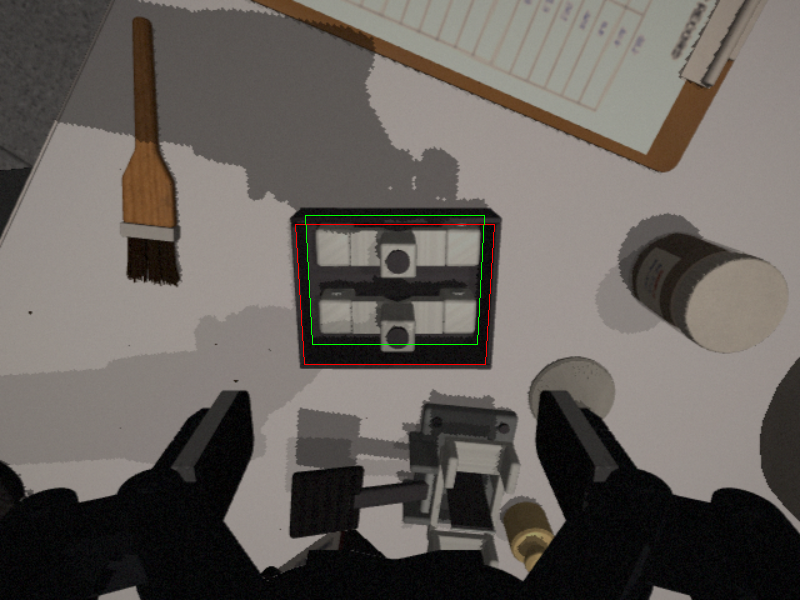

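View pics/G1z.png

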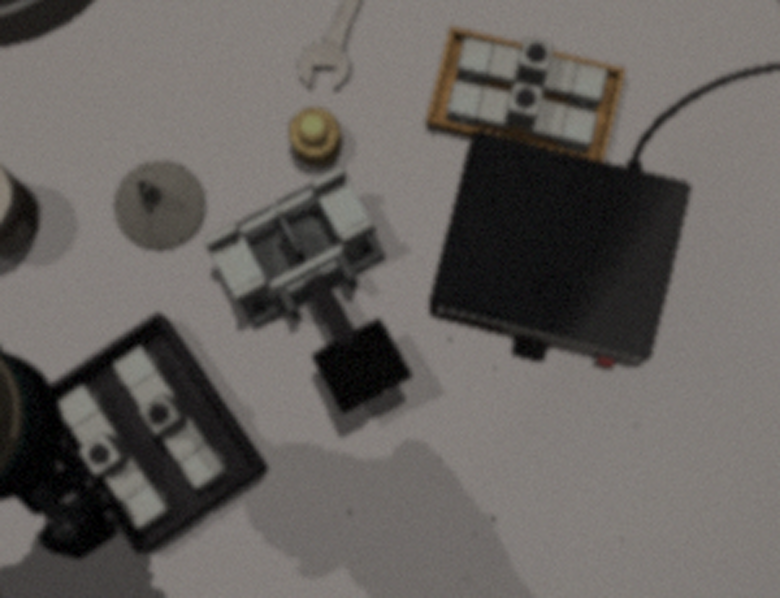

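```bash
python3 -c "
from h import *
print(ctrl.read_state()['force']);print(ctrl.finish_job())"
```

```text
[ 1.05034845 -0.20954119  0.51528843]
the job is handed in; nothing more can be done
None
```

I tested all four arms that were present, one at a time, and handed the job in at about 71 s. No verdict was reported.

| Arm (start position, mm) | Result on the knife edge | Where it is now |
|---|---|---|
| (320, 280) | level | wooden tray |
| (390, 188) | tipped | steel box |
| (424, 114) | level | wooden tray |
| (438, 60) | tipped | steel box |

**Last checks:**
- **Arms:** the final top picture shows two arms in each container. The wrist pictures show them lying flat and upright.
- **Tester and bystanders:** the tester is empty with its pedal up, and the funnel and brass weight are where they started.
- **Gripper:** it is clear of everything at about z = 214 mm.

**Off plan or in disagreement:**
- **High first grips:** joint 6 came close to its lower limit near the base, so the first grip on each arm was only on the upper part of the hub. I gripped each one again at full depth on the tester.
- **Pedal force:** on the third trial the wrist force briefly read 40.7 N while the shut fingers pressed the pedal, then settled at about 23 N. The 40 N limit is for the arm or gripper body, so I don't expect it to count, but I could not confirm that.
- **Position readings:** the top camera and the release positions disagree by about 2 to 4 mm for the placed arms. Either reading puts them inside the limits.

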